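# Hang the marionette control up to dry

## Robot

A 6-joint arm with a two-finger parallel gripper is mounted at the origin on the work surface. World frame = base frame: x ahead of the robot, y to its left, z up, the work surface at z = 0. Lengths are in mm, angles in rad, forces in N, time in s.
With the tool pointing down it reaches from about 350 to 775 mm from the base axis. Payload 7.3 kg.
Tool frame: the origin (TCP) lies midway between the tips of the shut fingers; the grasp point (between the pads) lies bot.tcp_to_grasp behind it (bot.tcp_to_grasp is the distance from the TCP to the grasp point, in mm); z points along the fingers, y is the direction in which the jaws open and shut (so a half turn about z gives the same grasp; the last joint's range is limited). The gripper opens to 92 mm and grips with 3 to 60 N. Pads are 19 mm wide; open, the fingers measure 130 mm over their backs; the gripper's body (75 mm by 190 mm) begins 47 mm behind the grasp point.
Start: joints at [1.199, 0.342, 1.524, -0, 1.275, -0.146], TCP at [117.524, 511.698, 205.941] pointing down, gripper open.
Joint ranges: [-2.53, 2.53], [-0.77, 2.02], [0.04, 2.7], [-1, 4.14], [0.28, 2.66], [-3.11, 3.11]. Speed limits (rad/s): [2.57, 2.57, 3.14, 3.14, 3.14, 3.14].

## Interface

Orientations are given as [roll, pitch, yaw] about the fixed x, y, z axes, in that order (R = Rz(yaw) Ry(pitch) Rx(roll)).
In Python, from plant import bot gives the robot as it stands.
- The arm moves only by the shell command python3 -m inch 'ROWS'. ROWS is JSON, one flat list of numbers, 7 for each row, row after row: the shift along the world's x, y, z in cm, then the turn, a rotation vector about the world's x, y, z in degrees, then the gripper command: -1 is shut, 1 is fully open, values between are in proportion. In form: [tx, ty, tz, ax, ay, az, fingers, tx, ty, tz, ax, ay, az, fingers, ...]. A call has exactly 5 rows; each row is the pose to reach, as a shift and turn from the pose measured when the call began; what a row does not reach only later rows make up. A row lasts 1/10 s, in which the tool goes at most 50 mm and 8.59 degrees, less where a joint would pass 70% of its speed; a pose out of reach is approached as far as the arm can. A call with a gripper value outside its range is refused whole. The fingers move at their own pace and stop on an object; the grip force is fixed at half the most. Time passes only in rows, so rows that repeat a pose let the fingers close, or fill a call up. It gives the time, the measured TCP pose, the force and the opening at its end, in the units of the state.
- bot.get_obs(): the state, without advancing time (a new reading comes with each control period).
- bot.capture(name): name is "scene" or "top" or "wrist"; returns the picture (400x640x3 uint8, red, green, blue); there is no depth.
- bot.calibration(name): a dict with "fx", "fy", "cx", "cy" (pixels), "k1" (the pictures are not rectified: a ray, as slopes to the right and down, at radius r is drawn at 1 + k1 r^2 times it, then the intrinsics apply), "cam_to_world" (4x4, takes a point from camera to world coordinates). Camera axes: x right, y down, z forward; pixel columns grow to the right and rows downward; lengths in mm; the calibration is good to about 2 mm. A picture is of the moment at which its call begins: read the wrist's pose just before it. calibration takes no time and is no camera call; for the wrist camera it gives the pose at the moment of the call.
- bot.close_job(): hands the job in, once; it reports no verdict.
The state is a dict: "time": time; "joint_positions": joint angles; "dq": joint speeds; "tau": joint torques, N m; "tool_pos": TCP position; "tcp_rot": TCP orientation; "contact_force": force on the tool from outside, world axes, zero at the start; "moment": the same for the moment, N m; "grip_width": finger opening in mm.
Only numpy, scipy, OpenCV 4.12 (cv2) and the standard library are available. Lean on these libraries where they do the work, as an engineer would, in place of code of your own. Each camera call takes 0.05 s, during which the arm holds its last target.

## Task

Hang the freshly oiled marionette control up to dry. Take the long S-hook off its stand, hook it over the rail, and keeping it lightly pressed down on the rail slide it up snug against the black stop ring, without shoving the ring along. Then hang the control by its screw eye in the hook's lower curl, letting go only once the hook carries it, so that it hangs level and still; be gentle throughout and leave everything else alone.

Things in the scene. Friction and masses are not known exactly. Their poses are not given: they have to be found in the camera images.
- rail_mid (a point): Middle of the fixed drying rail, on its axis: level round steel rail, 14 mm diameter, 740 mm long, 320 mm up, a post at each end. Axes: y along the rail (robot's left, within 9 degrees of world y), z up, x away from the robot. The stop ring sits near this point; the rail is free on the ring's -y side, where the S-hook goes. Two puppet legs hang 235 and 300 mm to +y.
- ring (a joint): How far the black stop ring has been shoved along the rail, m, positive to +y, 0 at the start. The ring is 30 mm outside diameter, 16 mm wide, pushed onto the rail with its middle somewhere within 60 mm either side of rail_mid; its place is not measured: look, or feel for it by sliding the hook to +y. Held by friction only: pushed with more than about 8 N it slides.
- stand_bar (a point): Fixed low stand for spare hooks: level dark bar, 12 mm diameter, 200 mm up. Its post is 115 mm to +y of this point on the bar's axis, its free end (small ball) 93 mm to -y; base board 110 x 240 x 12 mm. Axes: y along the bar, z up, x away from the robot. The S-hook hangs on it between this point and 55 mm to -y.
- hook_mid (a point): Middle of the loose long S-hook: 8 mm round steel wire, 154 mm tall, 34 mm wide, 85 g, hanging upright on the stand's bar. Axes: z up the S, the S lies in x-z (x away from the robot), y across the wire (8 mm, the way to grip it). The straight shank runs from x -10.5, z 36 mm to x 10.5, z -36 mm. Hanging on the rail, this point is 62 mm below the rail's axis.
- hook_crown (a point): Same S-hook: inside top of its upper curl, which rests on the rail; 69 mm above its middle, same axes. Curl: half circle, inner radius 9, outer 17 mm, centre 9 mm below this point; shank at x -13 mm, tip at x +13 mm, its rounded end 4 mm below the curl's centre: a bar enters or leaves below the tip from +x. Sliding friction on the rail: 0.4 to 0.6 of the press.
- hook_seat (a point): Same S-hook: inside bottom of its lower curl, where the eye rests; 69 mm below its middle, same axes. Curl: half circle, inner radius 9, outer 17 mm, centre 9 mm above this point, open upwards; shank at x +13 mm, tip at x -13 mm (robot's side), its rounded end 4 mm above the curl's centre. The hook hangs freely and swings when touched.
- control_eye (a point): Centre of the screw eye of the loose wooden marionette control (0.16 to 0.25 kg), which lies on the bench on two cross bars. Eye: ring of 4 mm steel wire, 24 mm inside diameter, standing upright in the control's y-z plane above its balance point. Axes: x along the main bar to the longer cross bar, z up. Hung up, this point is 12 mm below hook_seat. Underside: 56 mm below.
- control_grip (a point): Same control, same axes: middle of the main bar 80 mm behind the eye (x -80, z -32 mm from it), good to grip across its 26 mm width. Main bar 20 mm high, x -140 to +130 mm from the eye, top 22 mm below the eye's centre. Cross bars under it, 24 mm wide, 14 mm thick: 180 mm long at x +110, 140 mm long at x -125 mm from the eye.
- leg_a (a joint): Swing of the nearer hanging puppet leg about the rail, rad, 0 hanging still (slim, down to 260 mm below the rail). To be left alone.
- leg_b (a joint): Swing of the other hanging puppet leg, rad, 0 hanging still. To be left alone.
- tin: Closed paint tin, 86 mm diameter, 98 mm high; origin at the centre of its underside. To be left alone.
- jar: Small closed wax jar, 52 mm diameter, 60 mm high; origin at the centre of its underside. To be left alone.
Not all that is in view belongs to the job. There is more than one size of the part that bears hook_mid; the job needs the smaller.

How it is judged:
By the outcome, as a careful person would: the job done as asked, in the order asked, and still so for the second after the job is handed in, with the robot touching nothing.
It also fails if it takes over 72 s, if anything falls off the work surface, if the arm or the gripper's body presses on something with over 40 N, if the wrist force passes 120 N, or if a joint passes its speed limit or range.

## Working session

There is one attempt and no reset: what is moved stays moved. The work goes in short steps, Python scripts to look and compute and a shell command to move; the robot and the scene stay as the last step left them, time stands still between calls to the robot, and variables do not carry over. Pictures are saved under pics/ and viewed, and the job is handed in when it is done.

```bash
ls -la; mkdir -p pics; python3 - <<'E'
from plant import bot
import cv2
o=bot.get_obs()
print(o, bot.tcp_to_grasp)
for n in ["scene","top","wrist"]:
    c=bot.calibration(n); print(n,c)
    cv2.imwrite(f"pics/{n}0.png",bot.capture(n)[:,:,::-1])
E
```

```text
total 12
drwxr-xr-x  3 agent agent 4096 Dec  6 10:40 .
drwxr-xr-x 23 root  root  4096 Dec  6 10:40 ..
drwxr-xr-x  2 agent agent 4096 Dec  6 10:40 pics
{'time': 0.0, 'joint_positions': array([ 1.19898830e+00,  3.42739101e-01,  1.52498944e+00,  1.23070971e-05,
        1.27542708e+00, -1.45987954e-01]), 'dq': array([0.0005027 , 0.0005855 , 0.00044709, 0.00198012, 0.00109646,
       0.0002043 ]), 'tau': array([ 1.45920269e-03, -4.31238449e+01, -2.44223267e+01,  7.19418470e-02,
        5.59475936e-02, -1.66351938e-04]), 'tool_pos': array([117.35891612, 511.26822976, 205.2461268 ]), 'tcp_rot': array([-3.14004803e+00, -2.39007828e-04,  2.91576881e+00]), 'contact_force': array([ 0.11080821, -0.79673904,  0.08745233]), 'moment': array([ 0.0116409 , -0.02079845, -0.03117027]), 'grip_width': 91.97069011616739} 18.8
scene {'fx': 429.32524282685443, 'fy': 429.32524282685443, 'cx': 320.28741919122047, 'cy': 197.38313483636384, 'k1': 0.004458252034991417, 'cam_to_world': array([[-5.33169342e-01,  5.12683459e-01, -6.72968145e-01,
         1.25675600e+03],
       [ 8.45917668e-01,  3.34726188e-01, -4
[... 501 characters left out ...]
e-02,
        -6.57862989e+01],
       [-2.22827699e-02, -5.30833466e-02, -9.98341443e-01,
         1.26853840e+03],
       [ 0.00000000e+00,  0.00000000e+00,  0.00000000e+00,
         1.00000000e+00]])}
wrist {'fx': 349.39463097720153, 'fy': 349.39463097720153, 'cx': 322.39163491255897, 'cy': 198.53455401536303, 'k1': -0.06027219039112719, 'cam_to_world': array([[ 2.24318258e-01,  9.40725848e-01,  2.54393785e-01,
         4.98426154e+01],
       [ 9.74515269e-01, -2.16233503e-01, -5.96914020e-02,
         5.28306325e+02],
       [-1.14478542e-03,  2.61300499e-01, -9.65256825e-01,
         3.84152005e+02],
       [ 0.00000000e+00,  0.00000000e+00,  0.00000000e+00,
         1.00000000e+00]])}
```

View pics/scene0.png

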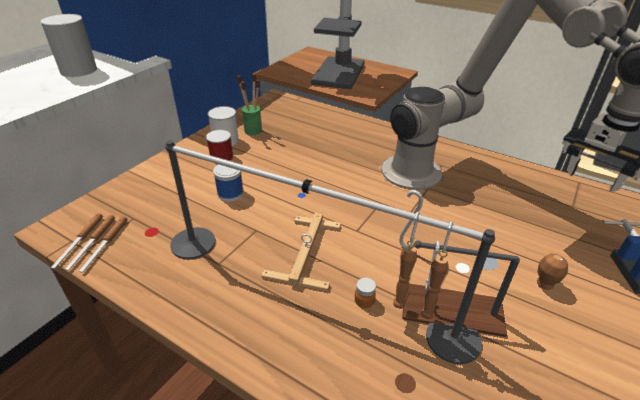

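View pics/top0.png

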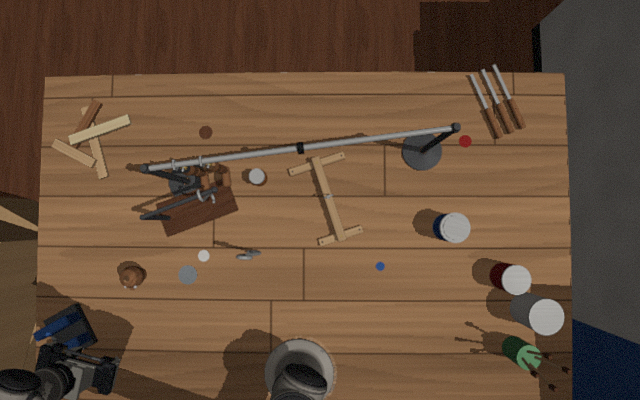

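View pics/wrist0.png

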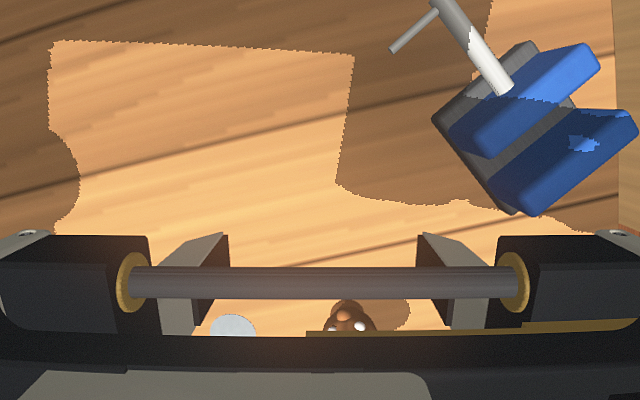

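```bash
cat > h.py <<'E'
import numpy as np, cv2
from scipy.spatial.transform import Rotation as R
def load(n): return cv2.imread(n)
def crop(src,dst,x0,y0,x1,y1,s):
    im=cv2.imread(src)[y0:y1,x0:x1]; cv2.imwrite(dst,cv2.resize(im,None,fx=s,fy=s,interpolation=cv2.INTER_CUBIC))
def ray(c,u,v):
    p=cv2.undistortPoints(np.array([[[u,v]]],float),np.array([[c['fx'],0,c['cx']],[0,c['fy'],c['cy']],[0,0,1]]),np.array([c['k1'],0,0,0.]))[0,0]
    T=c['cam_to_world']; d=T[:3,:3]@np.array([p[0],p[1],1]); return T[:3,3],d/np.linalg.norm(d)
def onz(c,u,v,z):
    o,d=ray(c,u,v); return o+d*(z-o[2])/d[2]
def onplane(c,u,v,p,n):
    o,d=ray(c,u,v); return o+d*(np.dot(np.array(p)-o,n)/np.dot(d,n))
def two(c1,a,c2,b):
    o1,d1=ray(c1,*a);o2,d2=ray(c2,*b)
    A=np.stack([d1,-d2],1);t=np.linalg.lstsq(A,o2-o1,rcond=None)[0]
    p,q=o1+d1*t[0],o2+d2*t[1]; return (p+q)/2,np.linalg.norm(p-q)
def proj(c,P):
    T=c['cam_to_world'];p=T[:3,:3].T@(np.array(P,float)-T[:3,3]);x,y=p[0]/p[2],p[1]/p[2];r=1+c['k1']*(x*x+y*y)
    return np.array([c['fx']*x*r+c['cx'],c['fy']*y*r+c['cy']])
E
python3 - <<'E'
from h import *
crop('pics/scene0.png','pics/s0a.png',370,170,540,370,4) if 0 else crop('pics/scene0.png','pics/s0a.png',370,175,530,325,4)
crop('pics/top0.png','pics/t0a.png',130,140,290,280,5) if 0 else crop('pics/top0.png','pics/t0a.png',130,140,290,280,4)
E
```

```text
(no output)
```

View pics/s0a.png

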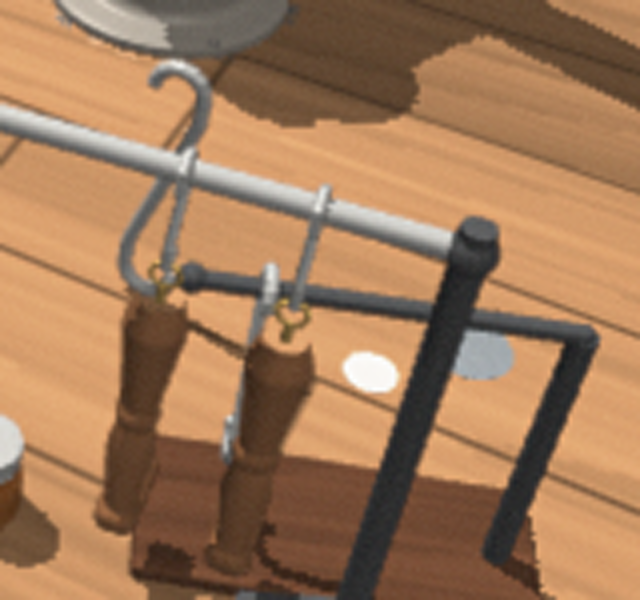

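View pics/t0a.png

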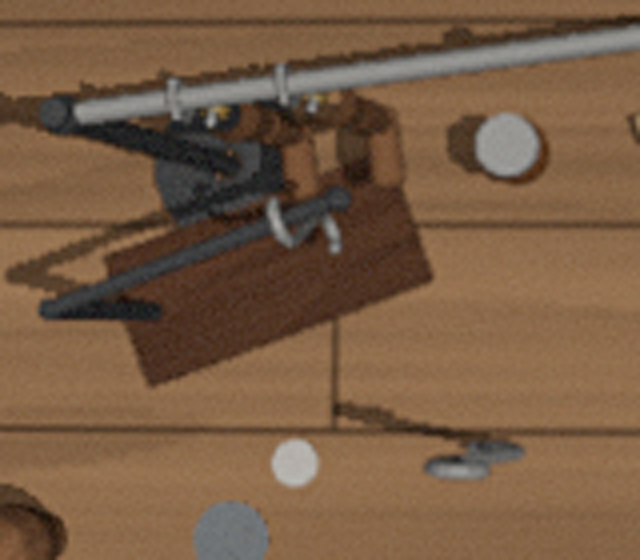

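```bash
python3 - <<'E'
from h import *
from plant import bot
ct=bot.calibration('top');cs=bot.calibration('scene')
np.set_printoptions(precision=1,suppress=True)
f=lambda u,v,z:onz(ct,u,v,z)
print('rail L',f(147,168,320),'rail R',f(455,127,320),'ring',f(300,147.5,320))
print('rail scene L?',onz(cs,483,240,320),onz(cs,172,147,320),'ring',onz(cs,307,186,320))
print('stand ball', f(215,189,200), 'post',f(143,217,200), 'hookcrown',f(200,194,212))
print('stand scene ball',onz(cs,418,244,200),'post',onz(cs,517,258,200))
# hooks two view
print('decoy hook top z?', [two(cs,a,ct,b) for a,b in [((413,192),(243,257)),((405,246),(257,252))]])
print('small hook', [two(cs,a,ct,b) for a,b in [((438,243),(200,194)),((427,287),(213,199))]])
print('control eye',two(cs,(306,239),ct,(327,195)),f(327,195,56))
for p in [(316,163),(340,235),(288,172),(345,154),(318,243),(362,228)]: print('ctl',p,f(*p,14))
for n,p in dict(tin=(453,228,98),jar=(257,177,60)).items(): print(n,f(*p))
E
```

```text
rail L [592.9 346.5 320. ] rail R [ 689.3 -383.8  320. ] ring [640.5 -18.7 320. ]
rail scene L? [604.1 345.1 320. ] [ 687.2 -380.3  320. ] ring [641.5 -19.5 320. ]
stand ball [552.  212.7 200. ] post [477.1 406.5 200. ] hookcrown [537.9 249.2 212. ]
stand scene ball [552.1 216.1 200. ] post [476.5 411.7 200. ]
decoy hook top z? [(array([374.1, 133.7, 198.6]), np.float64(5.586425125268615)), (array([369.8, 132.3,   0.6]), np.float64(4.939415476068874))]
small hook [(array([537.1, 252.3, 209.7]), np.float64(5.139182529226681)), (array([532.9, 254.1,  61.3]), np.float64(0.6345802266485709))]
control eye (array([545.8, -87.4,  54.5]), np.float64(1.7495010751580848)) [545.2 -86.7  56. ]
ctl (316, 163) [647.3 -53.3  14. ]
ctl (340, 235) [ 424.9 -127.3   14. ]
ctl (288, 172) [619.3  33.5  14. ]
ctl (345, 154) [ 675.3 -143.3   14. ]
ctl (318, 243) [400.3 -59.8  14. ]
ctl (362, 228) [ 446.5 -194.8   14. ]
tin [ 448.1 -447.    98. ]
jar [598.9 122.7  60. ]
```

```bash
python3 - <<'E'
from h import *
crop('pics/scene0.png','pics/s0b.png',250,165,410,295,5) if 0 else crop('pics/scene0.png','pics/s0b.png',255,170,375,300,4.6)
crop('pics/top0.png','pics/t0b.png',270,130,380,250,5) 
E
```

```text
(no output)
```

View pics/s0b.png

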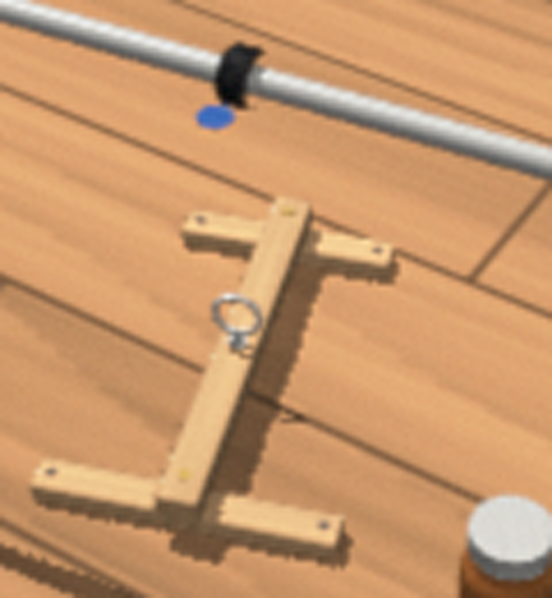

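View pics/t0b.png

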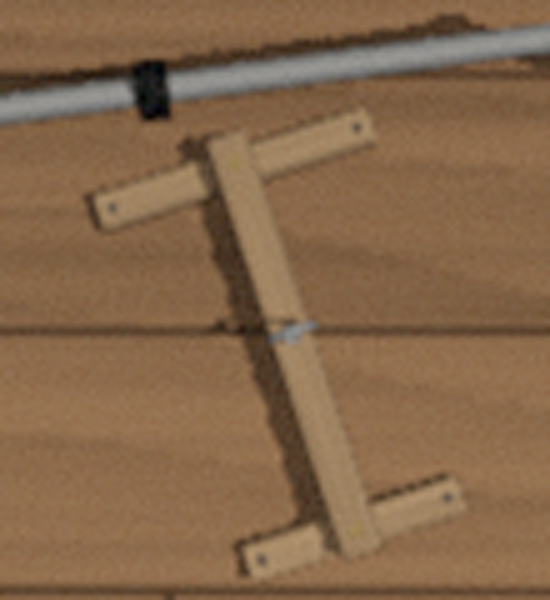

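```bash
python3 - <<'E'
from h import *
from plant import bot
ct=bot.calibration('top')
np.set_printoptions(precision=1,suppress=True)
for p in [(236,257,199),(252,258,199),(248,252,0),(262,251,0)]: print(p,onz(ct,*p))
crop('pics/scene0.png','pics/s0c.png',540,0,640,220,2.7)
crop('pics/top0.png','pics/t0c.png',0,330,140,400,5)
E
```

```text
(236, 257, 199) [372.8 154.8 199. ]
(252, 258, 199) [370.5 112.4 199. ]
(248, 252, 0) [370.7 158.3   0. ]
(262, 251, 0) [374.1 114.5   0. ]
```

View pics/s0c.png

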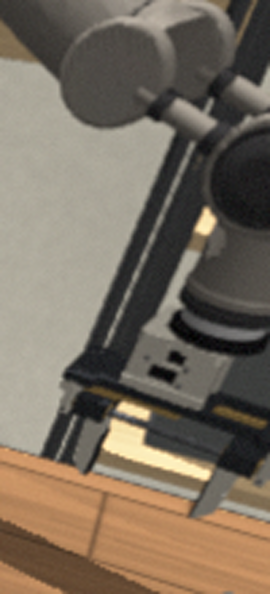

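View pics/t0c.png

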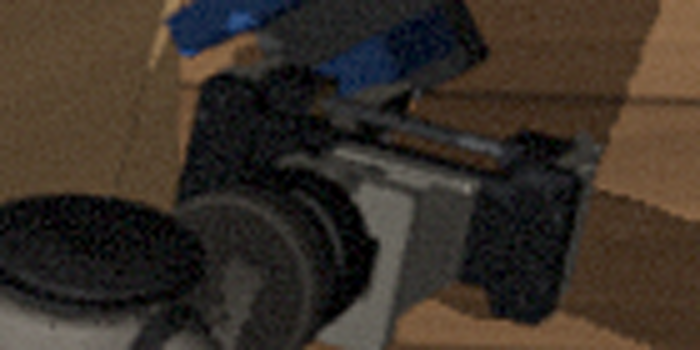

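```bash
python3 -m inch '[0,0,4,2.9,7.4,0,1, 0,-2,8,5.8,14.9,0,1, 1,-4,12,8.7,22.3,0,1, 2,-6,14,11.6,29.8,0,1, 2,-6,14,11.6,29.8,0,1]'; cat >> h.py <<'E'
def log():
    from plant import bot
    import json
    o=bot.get_obs()
    open('log.jsonl','a').write(json.dumps([list(map(float,o['joint_positions'])),list(map(float,o['tool_pos'])),list(map(float,o['tcp_rot']))])+'\n')
    print('t %.2f'%o['time'],'q',np.round(o['joint_positions'],3),'p',np.round(o['tool_pos'],1),'rpy°',np.round(np.degrees(o['tcp_rot']),1),'F',np.round(o['contact_force'],1),'w %.1f'%o['grip_width'])
    return o
E
python3 -c "
from h import *
import json
open('log.jsonl','w').write(json.dumps([[1.198988,.342739,1.524989,0,1.275427,-.145988],[117.359,511.268,205.246],[-3.14004803e+00,-2.39e-4,2.91576881]])+'\n')
o=log()
q=o['joint_positions'];Rm=R.from_euler('xyz',o['tcp_rot']).as_matrix()
for s4 in(1,-1):
  for s6 in (1,-1):
    for c in (90,-90):
      M=R.from_euler('ZYZYZ',[q[0],q[1]+q[2],s4*q[3],q[4],s6*q[5]])*R.from_euler('z',c,degrees=True)
      print(s4,s6,c,np.degrees((M.inv()*R.from_matrix(Rm)).magnitude()))
"
```

```text
time: 0.65
tool_pos: [142.2, 449.5, 346.1]
tcp_rot: [3.051, -0.553, 2.933]
contact_force: [0.6, -0.1, -0.6]
grip_width: 92.1
t 0.65 q [ 0.735  0.225  1.443  0.503  1.722 -0.587] p [142.2 449.5 346.1] rpy° [174.8 -31.7 168. ] F [ 0.6 -0.1 -0.6] w 92.1Traceback (most recent call last):
  File "<string>", line 10, in <module>
    M=R.from_euler('ZYZYZ',[q[0],q[1]+q[2],s4*q[3],q[4],s6*q[5]])*R.from_euler('z',c,degrees=True)
      ~~~~~~~~~~~~^^^^^^^^^^^^^^^^^^^^^^^^^^^^^^^^^^^^^^^^^^^^^^^
  File "scipy/spatial/transform/_rotation.pyx", line 1413, in scipy.spatial.transform._rotation.Rotation.from_euler
ValueError: Expected axis specification to be a non-empty string of upto 3 characters, got ZYZYZ
```

```bash
cat > t.py <<'E'
from h import *
import json,itertools
L=[json.loads(l) for l in open('log.jsonl')]
def e(ax,a): return R.from_euler(ax,a)
for a4,a5,a6 in itertools.product('xyz',repeat=3):
  for s in itertools.product((1,-1),repeat=3):
    def F(q): return e('z',q[0])*e('y',q[1]+q[2])*e(a4,s[0]*q[3])*e(a5,s[1]*q[4])*e(a6,s[2]*q[5])
    (q0,_,r0),(q1,_,r1)=L[0],L[-1]
    C=F(q0).inv()*R.from_euler('xyz',r0)
    err=np.degrees((F(q1)*C).inv().__mul__(R.from_euler('xyz',r1)).magnitude())
    if err<8: print(a4,a5,a6,s,round(err,2),np.round(C.as_matrix(),2).tolist())
E
python3 t.py
```

```text
z x z (1, -1, -1) 3.63 [[0.1, -0.41, 0.91], [0.41, -0.81, -0.41], [0.91, 0.41, 0.08]]
z y z (1, 1, 1) 0.0 [[-0.0, -1.0, -0.0], [1.0, -0.0, 0.0], [-0.0, -0.0, 1.0]]
```

```bash
cat > k.py <<'E'
from h import *
import json
def e(ax,a): return R.from_euler(ax,a)
def Rf(q): return e('z',q[0])*e('y',q[1]+q[2])*e('z',q[3])*e('y',q[4])*e('z',q[5])*e('z',np.pi/2)
def cols(q):
    z=e('z',q[0]);X=np.array([1,0,0]);Y=np.array([0,1,0]);Z=np.array([0,0,1])
    y2=z*e('y',q[1]);y23=z*e('y',q[1]+q[2])
    return np.stack([z.apply(Y),Z,y2.apply(Z),y23.apply(Z),Rf(q).apply(Z)],1)
def fit(v=0):
    L=[json.loads(l) for l in open('log.jsonl')]
    A=np.concatenate([cols(l[0]) for l in L]);b=np.concatenate([l[1] for l in L])
    s,res,rk,sv=np.linalg.lstsq(A,b,rcond=None)
    if v: print('lat,d1,L1,L2,Lt',np.round(s,1),'rank',rk,'maxres',np.abs(A@s-b).max(),'sv',sv)
    return s
def ik(p,Rt,q0,s):
    from scipy.optimize import least_squares
    lo=np.array([-2.53,-.77,.04,-1,.28,-3.11]);hi=np.array([2.53,2.02,2.7,4.14,2.66,3.11])
    f=lambda q:np.r_[(cols(q)@s-p)/100,(Rf(q).inv()*Rt).as_rotvec()]
    r=least_squares(f,np.clip(q0,lo+.01,hi-.01),bounds=(lo,hi))
    return r.x,np.abs(r.fun).max()
E
python3 -c "
from k import *
fit(1)"
```

```text
lat,d1,L1,L2,Lt [ 76.7 247.1 434.5 390.6 337.5] rank 5 maxres 0.7015066788376885 sv [2.3988853  1.44028262 1.43382876 0.33470667 0.05515299]
```

```bash
cat > t2.py <<'E'
from k import *
s=fit()
def tool(yaw,pitchdown,roll,flip=0):
    # tool z along yaw dir pitched down; tool y ~ left(+y), roll about tool z
    y,p=np.radians(yaw),np.radians(pitchdown)
    z=np.array([np.cos(y)*np.cos(p),np.sin(y)*np.cos(p),-np.sin(p)])
    l=np.array([-np.sin(y),np.cos(y),0]); x=np.cross(l,z)
    B=R.from_matrix(np.stack([x,l,z],1))*e('z',np.radians(roll+180*flip))
    return B
def best(name,g,B,n=60):
    p=np.array(g)+18.8*B.apply([0,0,1]); out=[]
    rng=np.random.default_rng(0)
    for i in range(n):
        q,err=ik(p,B,rng.uniform([-.5,-.3,.8,-1,.3,-3],[1.2,1.5,2.6,4.1,2.2,3]),s)
        if err<.01 and not any(np.abs(q-o).max()<.05 for o in out): out.append(q)
    print(name); [print('   ',np.round(q,2)) for q in out]
if __name__=='__main__':
  for fl in (0,1):
    for psi in (0,10):
      for pd in (0,15):
        best(f'stand yaw{psi} pd{pd} flip{fl}',(538,251,137-20*(pd>0)),tool(psi,pd,6,fl),25)
    best(f'rail flip{fl}',(632,-70,258),tool(-13.5,0,6,fl),25)
E
python3 t2.py
```

```text
stand yaw0 pd0 flip0
    [0.62 0.87 2.29 3.76 1.59 1.69]
stand yaw0 pd15 flip0
    [0.6  0.68 2.31 3.77 1.18 1.58]
stand yaw10 pd0 flip0
    [0.46 0.88 2.38 3.43 1.69 1.71]
stand yaw10 pd15 flip0
    [0.45 0.67 2.4  3.42 1.24 1.65]
rail flip0
    [-0.23  0.48  2.37  3.15  1.28  1.67]
stand yaw0 pd0 flip1
    [ 0.62  0.87  2.29  3.76  1.59 -1.45]
stand yaw0 pd15 flip1
    [ 0.6   0.68  2.31  3.77  1.18 -1.56]
stand yaw10 pd0 flip1
    [ 0.46  0.88  2.38  3.43  1.69 -1.43]
stand yaw10 pd15 flip1
    [ 0.45  0.67  2.4   3.42  1.24 -1.49]
rail flip1
    [-0.23  0.48  2.37  3.15  1.28 -1.47]
```

```bash
cat > t3.py <<'E'
from k import *
from t2 import tool
from plant import bot
s=fit(); q0=np.array(bot.get_obs()['joint_positions'])
np.set_printoptions(precision=2,suppress=True)
B=tool(0,0,6,1)
def G(g,B,q): return ik(np.array(g)+18.8*B.apply([0,0,1]),B,q,s)
qA,er=G((440,300,200),B,[.7,.7,2.3,3.7,1.6,-1.45]); print('A',qA,er)
qB,er=G((440,300,137),B,qA); print('B',qB,er)
qC,er=G((496,253,137),B,qB); print('C',qC,er)
qv=np.array([.75,.1,1.7,2.1,1.5,-1.0])
P0=cols(q0)@s;R0=Rf(q0)
N=8
Q=[q0+(qv-q0)*t/N for t in range(1,N+1)]+[qv+(qA-qv)*t/N for t in range(1,N+1)]
for i,q in enumerate(Q):
    p=cols(q)@s; Z=Rf(q).apply([0,0,1]); w=p-s[4]*Z
    prev=Rf(Q[i-1]) if i else R0
    print(i,'tcp',p.round(0),'z',Z,'wrist',w.round(0),'step',np.degrees((Rf(q)*prev.inv()).magnitude()).round(1))
E
python3 t3.py
```

```text
A [ 0.95  0.67  2.36  4.09  1.5  -1.56] 4.314812396266631e-13
B [ 0.95  0.87  2.32  4.09  1.6  -1.43] 4.64177307701874e-13
C [ 0.71  0.87  2.35  3.85  1.64 -1.41] 6.002665031701326e-12
0 tcp [105. 491. 379.] z [-0.59  0.33 -0.74] wrist [303. 378. 628.] step 12.1
1 tcp [ 75. 529. 421.] z [-0.66  0.46 -0.6 ] wrist [296. 374. 623.] step 12.0
2 tcp [ 54. 561. 471.] z [-0.7   0.57 -0.44] wrist [290. 369. 618.] step 11.9
3 tcp [ 43. 585. 526.] z [-0.71  0.65 -0.26] wrist [284. 365. 612.] step 11.8
4 tcp [ 43. 602. 585.] z [-0.69  0.72 -0.07] wrist [277. 360. 607.] step 11.7
5 tcp [ 54. 610. 644.] z [-0.64  0.76  0.12] wrist [271. 355. 602.] step 11.7
6 tcp [ 75. 609. 700.] z [-0.56  0.77  0.31] wrist [264. 350. 596.] step 11.6
7 tcp [105. 600. 751.] z [-0.45  0.75  0.47] wrist [258. 345. 591.] step 11.6
8 tcp [169. 609. 740.] z [-0.26  0.74  0.62] wrist [258. 360. 529.] step 14.7
9 tcp [244. 610. 705.] z [-0.02  0.72  0.7 ] wrist [252. 369. 470.] step 14.9
10 tcp [319. 602. 646.] z [0.24 0.68 0.69] wrist [239. 372. 412.] step 15.2
11 tcp [387. 578. 565.] z [0.49 0.62 0.61] wrist [222. 368. 358.] step 15.6
12 tcp [438. 537. 470.] z [0.71 0.53 0.47] wrist [200. 359. 310.] step 16.0
13 tcp [469. 475. 369.] z [0.87 0.39 0.31] wrist [176. 344. 266.] step 16.5
14 tcp [476. 395. 276.] z [0.97 0.21 0.14] wrist [149. 324. 230.] step 17.0
15 tcp [459. 300. 200.] z [1. 0. 0.] wrist [121. 300. 200.] step 17.4
```

```bash
cat > t3.py <<'E'
from k import *
from t2 import tool
from plant import bot
s=fit(); q0=np.array(bot.get_obs()['joint_positions'])
np.set_printoptions(precision=2,suppress=True)
B=tool(0,0,6,1)
def G(g,B,q): return ik(np.array(g)+18.8*B.apply([0,0,1]),B,q,s)
qA,er=G((445,280,200),B,[.7,.7,2.3,3.7,1.6,-1.45]); print('A',qA,er)
qB,er=G((445,280,137),B,qA); print('B',qB,er)
qC,er=G((496,253,137),B,qB); print('C',qC,er)
V=[q0,np.array([.45,.1,1.6,1.4,1.0,-.9]),np.array([.55,.15,2.2,2.7,1.0,-1.3]),qA]
Q=[q0]
for a,b,N in zip(V[:-1],V[1:],(8,10,8)): Q+=[a+(b-a)*t/N for t in range(1,N+1)]
for i,q in enumerate(Q):
    p=cols(q)@s; Z=Rf(q).apply([0,0,1]); w=p-s[4]*Z
    if i: print(i,'tcp',p.round(0),'z',Z,'wrist',w.round(0),'step',np.degrees((Rf(q)*Rf(Q[i-1]).inv()).magnitude()).round(1))
np.save('Q.npy',np.array(Q))
E
python3 t3.py
```

```text
A [ 0.89  0.66  2.4   4.04  1.52 -1.53] 1.5775727946198973e-11
B [ 0.89  0.87  2.36  4.04  1.63 -1.39] 4.547473508864641e-15
C [ 0.71  0.87  2.35  3.85  1.64 -1.41] 2.7284841053187846e-14
1 tcp [155. 485. 361.] z [-0.48  0.35 -0.8 ] wrist [317. 367. 633.] step 9.2
2 tcp [173. 518. 381.] z [-0.45  0.49 -0.75] wrist [325. 351. 633.] step 9.2
3 tcp [197. 547. 405.] z [-0.4   0.63 -0.67] wrist [331. 336. 632.] step 9.2
4 tcp [227. 570. 433.] z [-0.33  0.74 -0.59] wrist [337. 320. 632.] step 9.2
5 tcp [262. 586. 464.] z [-0.24  0.84 -0.5 ] wrist [343. 304. 631.] step 9.1
6 tcp [302. 594. 496.] z [-0.13  0.91 -0.4 ] wrist [347. 288. 631.] step 9.1
7 tcp [345. 594. 528.] z [-0.02  0.95 -0.3 ] wrist [351. 272. 630.] step 9.1
8 tcp [390. 584. 558.] z [ 0.11  0.97 -0.21] wrist [354. 256. 629.] step 9.1
9 tcp [383. 592. 557.] z [ 0.1   0.99 -0.14] wrist [350. 259. 604.] step 6.4
10 tcp [379. 596. 557.] z [ 0.1   0.99 -0.07] wrist [344. 261. 579.] step 6.4
11 tcp [380. 597. 555.] z [0.13 0.99 0.  ] wrist [337. 262. 554.] step 6.3
12 tcp [384. 594. 551.] z [0.17 0.98 0.06] wrist [329. 262. 530.] 
[... 352 characters left out ...]
wrist [268. 250. 421.] step 6.5
18 tcp [453. 510. 457.] z [0.6  0.79 0.16] wrist [252. 245. 402.] step 6.6
19 tcp [466. 503. 432.] z [0.66 0.73 0.17] wrist [243. 256. 373.] step 7.2
20 tcp [478. 489. 402.] z [0.73 0.66 0.17] wrist [231. 266. 345.] step 7.0
21 tcp [488. 469. 368.] z [0.8  0.58 0.15] wrist [217. 274. 318.] step 7.0
22 tcp [495. 442. 330.] z [0.87 0.48 0.11] wrist [201. 280. 292.] step 7.1
23 tcp [496. 409. 292.] z [0.93 0.37 0.08] wrist [184. 283. 267.] step 7.3
24 tcp [492. 370. 256.] z [0.97 0.25 0.04] wrist [166. 285. 243.] step 7.7
25 tcp [481. 327. 224.] z [0.99 0.13 0.01] wrist [146. 283. 221.] step 8.2
26 tcp [464. 280. 200.] z [1. 0. 0.] wrist [126. 280. 200.] step 8.7
```

```bash
sed -i 's/G((445,280,200)/G((437,282,255)/; s/(8,10,8)/(9,9,9)/' t3.py; python3 t3.py | tail -4; cat > rows.py <<'E'
import sys
from k import *
from plant import bot
# print rows for path Q indices a..b from current pose
s=fit(); Q=np.load('Q.npy'); idx=[int(i) for i in sys.argv[1:]]
o=bot.get_obs(); p0=o['tool_pos'];R0=R.from_euler('xyz',o['tcp_rot'])
for i in idx:
    p=cols(Q[i])@s; rv=np.degrees((Rf(Q[i])*R0.inv()).as_rotvec())
    print(i,np.round((p-p0)/10,1),np.round(rv,1))
E
python3 rows.py 1 2 3 4 5
```

```text
24 tcp [485. 394. 330.] z [0.94 0.33 0.1 ] wrist [168. 282. 298.] step 6.5
25 tcp [480. 360. 303.] z [0.97 0.23 0.06] wrist [152. 283. 283.] step 6.9
26 tcp [470. 322. 277.] z [0.99 0.12 0.03] wrist [135. 283. 268.] step 7.2
27 tcp [456. 282. 255.] z [1. 0. 0.] wrist [118. 282. 255.] step 7.6
1 [1.1 3.1 1.3] [ 7.5  0.3 -3.1]
2 [2.6 6.1 3. ] [14.8  0.2 -6.7]
3 [4.6 8.8 5.1] [ 21.9  -0.2 -10.7]
4 [ 7.1 11.1  7.4] [ 28.6  -0.9 -15.2]
5 [10.  12.8 10.1] [ 35.1  -1.9 -20.1]
```

```bash
python3 -m inch '[1.1,3.1,1.3,7.5,0.3,-3.1,1, 2.6,6.1,3,14.8,0.2,-6.7,1, 4.6,8.8,5.1,21.9,-0.2,-10.7,1, 7.1,11.1,7.4,28.6,-0.9,-15.2,1, 10,12.8,10.1,35.1,-1.9,-20.1,1]'; python3 -c "
from h import *
log()"; python3 rows.py 6 7 8 9 10
```

```text
time: 1.15
tool_pos: [242.6, 578.4, 447.1]
tcp_rot: [2.313, -0.634, 2.994]
contact_force: [-0.5, 0.6, -0.4]
grip_width: 91.8
t 1.15 q [ 0.575  0.165  1.523  1.005  1.318 -0.763] p [242.6 578.4 447.1] rpy° [132.5 -36.3 171.5] F [-0.5  0.6 -0.4] w 91.8
6 [2.9 0.9 2.8] [ 5.8 -0.7 -5.3]
7 [6.5 1.5 5.6] [ 11.4  -1.3 -11.1]
8 [10.3  1.3  8.4] [ 16.6  -2.  -17.3]
9 [14.3  0.4 11.1] [ 21.4  -2.5 -23.8]
10 [13.5  1.2 11.1] [ 25.6   3.2 -25.1]
```

Tracking matches the model well, so I continue along the path.

```bash
python3 -m inch '[2.9,0.9,2.8,5.8,-0.7,-5.3,1, 6.5,1.5,5.6,11.4,-1.3,-11.1,1, 10.3,1.3,8.4,16.6,-2,-17.3,1, 14.3,0.4,11.1,21.4,-2.5,-23.8,1, 13.5,1.2,11.1,25.6,3.2,-25.1,1]' | head -2; python3 -c "
from h import *
log()"; python3 rows.py 11 12 13 14 15
```

```text
time: 1.65
tool_pos: [379.9, 589.8, 562.0]
t 1.65 q [ 0.458  0.119  1.654  1.553  0.998 -0.953] p [379.9 589.8 562. ] rpy° [ 99.9 -44.2 167.2] F [-1.1  0.2 -1.6] w 91.3
11 [-0.8  0.3 -0.3] [ 4.7  5.  -0.7]
12 [-0.6  0.3 -0.5] [ 9.6  9.7 -2.6]
13 [ 0.1 -0.  -0.9] [14.1 14.3 -5.2]
14 [ 1.2 -0.8 -1.7] [18.3 18.8 -8.5]
15 [ 2.6 -2.  -3. ] [ 22.1  23.2 -12.6]
```

```bash
python3 -m inch '[-0.8,0.3,-0.3,4.7,5,-0.7,1, -0.6,0.3,-0.5,9.6,9.7,-2.6,1, 0.1,0,-0.9,14.1,14.3,-5.2,1, 1.2,-0.8,-1.7,18.3,18.8,-8.5,1, 2.6,-2,-3,22.1,23.2,-12.6,1]' | head -2; python3 -c "
from h import *
log()"; python3 rows.py 16 17 18 19 20
```

```text
time: 2.15
tool_pos: [405.4, 570.2, 530.5]
t 2.15 q [ 0.519  0.178  1.974  2.278  1.009 -1.18 ] p [405.4 570.2 530.5] rpy° [  60.9  -69.9 -172. ] F [0.5 1.1 0.9] w 91.9
16 [ 1.1 -1.9 -1.3] [ 2.9  4.3 -4.4]
17 [ 2.6 -3.9 -3.5] [ 5.2  8.9 -9.4]
18 [ 4.1 -6.3 -6.2] [  6.9  13.5 -14.9]
19 [ 5.1 -7.  -7.4] [ 10.7  16.4 -18.4]
20 [ 6.2 -8.1 -9. ] [ 13.8  18.9 -22.6]
```

```bash
python3 -m inch '[1.1,-1.9,-1.3,2.9,4.3,-4.4,1, 2.6,-3.9,-3.5,5.2,8.9,-9.4,1, 4.1,-6.3,-6.2,6.9,13.5,-14.9,1, 5.1,-7,-7.4,10.7,16.4,-18.4,1, 6.2,-8.1,-9,13.8,18.9,-22.6,1]' | head -2; python3 -c "
from h import *
log()"; python3 rows.py 21 22 23 24 25; python3 -c "
from k import *
fit(1)"
```

```text
time: 2.65
tool_pos: [466.8, 489.2, 439.0]
t 2.65 q [ 0.639  0.291  2.208  3.017  1.12  -1.389] p [466.8 489.2 439. ] rpy° [ -29.2  -77.7 -107.1] F [0.1 0.9 0.9] w 91.9
21 [ 0.4 -2.  -1.9] [ 2.   2.2 -4.9]
22 [ 1.1 -4.  -4.2] [  3.2   4.4 -10.4]
23 [ 1.4 -6.5 -6.8] [  3.4   6.3 -16.4]
24 [ 1.5 -9.4 -9.6] [  2.8   7.9 -22.7]
25 [  1.  -12.6 -12.3] [  1.3   9.1 -29.3]
lat,d1,L1,L2,Lt [ 78.8 225.2 457.7 375.1 333.9] rank 5 maxres 13.62854685441414 sv [3.73502171 2.84786754 2.3517157  1.54383141 0.15900045]
```

```bash
python3 -m inch '[0.4,-2,-1.9,2,2.2,-4.9,1, 1.1,-4,-4.2,3.2,4.4,-10.4,1, 1.4,-6.5,-6.8,3.4,6.3,-16.4,1, 1.5,-9.4,-9.6,2.8,7.9,-22.7,1, 1,-12.6,-12.3,1.3,9.1,-29.3,1]' | head -2; cat >> k.py <<'E'
def cols(q):
    z=e('z',q[0]);X=np.array([1,0,0]);Y=np.array([0,1,0]);Z=np.array([0,0,1])
    y2=z*e('y',q[1]);y23=z*e('y',q[1]+q[2])
    return np.stack([z.apply(Y),Z,y2.apply(Z),y23.apply(Z),Rf(q).apply(Z),y23.apply(X)],1)
E
python3 -c "
from k import *
o=log()
fit(1)
from t2 import tool
g=np.array([437,282,200]);B=tool(0,0,6,1)
R0=R.from_euler('xyz',o['tcp_rot'])
print((g+18.8*B.apply([0,0,1])-o['tool_pos'])/10,np.degrees((B*R0.inv()).as_rotvec()))
"
```

```text
time: 3.15
tool_pos: [476.0, 363.1, 314.2]
t 3.15 q [ 0.86   0.488  2.333  3.789  1.368 -1.563] p [476.  363.1 314.2] rpy° [-74.2 -78.1 -92.5] F [0.  0.7 0. ] w 91.7
lat,d1,L1,L2,Lt [ 76.4 222.9 506.2 379.6 338.9  46.5] rank 6 maxres 0.0032628780737553598 sv [4.53393143 3.13876078 2.66643518 1.97075065 0.73774907 0.23159917]
[ -2.01586049  -8.1059878  -11.4201298 ] [ -5.76670721   2.57712765 -13.1388034 ]
```

```bash
python3 -c "
from k import *
from t2 import tool
from plant import bot
s=fit();q=bot.get_obs()['joint_positions'];np.set_printoptions(precision=2,suppress=True)
B=tool(0,0,6,1)
for g in [(437,282,200),(437,282,137),(470,265,137),(496,253,137),(538,251,137),(538,251,165),(490,233,165),(490,233,300)]:
    q,er=ik(np.array(g)+18.8*B.apply([0,0,1]),B,q,s);print(g,q,er)
B=tool(-13.5,0,6,1)
for g in [(560,-70,300),(632,-70,280),(632,-70,258),(636,-40,258)]:
    q,er=ik(np.array(g)+18.8*B.apply([0,0,1]),B,q,s);print(g,q,er)
"
```

```text
(437, 282, 200) [ 0.92  0.8   2.4   4.07  1.6  -1.42] 1.5294981253743953e-10
(437, 282, 137) [ 0.92  1.    2.37  4.08  1.71 -1.28] 3.1363800445660672e-15
(470, 265, 137) [ 0.8   1.    2.37  3.96  1.73 -1.3 ] 2.0845067338903785e-09
(496, 253, 137) [ 0.71  1.    2.36  3.87  1.73 -1.32] 1.6388210233309053e-12
(538, 251, 137) [ 0.62  0.97  2.3   3.77  1.68 -1.39] 3.4106051316484808e-15
(538, 251, 165) [ 0.62  0.89  2.31  3.77  1.62 -1.43] 6.751543768501732e-15
(490, 233, 165) [ 0.67  0.93  2.43  3.83  1.74 -1.33] 6.036140121068456e-10
(490, 233, 300) [ 0.67  0.45  2.42  3.83  1.36 -1.64] 5.071299630232673e-11
(560, -70, 300) [-0.29  0.44  2.52  3.08  1.39 -1.46] 7.374582611241465e-10
(632, -70, 280) [-0.23  0.53  2.34  3.15  1.31 -1.47] 2.8941904428592125e-11
(632, -70, 258) [-0.23  0.6   2.35  3.15  1.39 -1.47] 6.063169879361174e-10
(636, -40, 258) [-0.13  0.6   2.34  3.25  1.37 -1.49] 2.2737367544323206e-15
```

```bash
python3 -m inch '[-0.7,-2.7,-3,-1.9,0.9,-4.4,1, -1.4,-5.4,-6,-3.8,1.7,-8.8,1, -2,-8.1,-9,-5.8,2.6,-13.1,1, -2,-8.1,-11.4,-5.8,2.6,-13.1,1, -2,-8.1,-11.4,-5.8,2.6,-13.1,1]' | head -2; python3 -c "
from h import *
import cv2
from plant import bot
log()
cv2.imwrite('pics/w1.png',bot.capture('wrist')[:,:,::-1])
cv2.imwrite('pics/s1.png',bot.capture('scene')[:,:,::-1])
"
```

```text
time: 3.65
tool_pos: [455.3, 283.2, 196.2]
t 3.65 q [ 0.926  0.803  2.397  4.065  1.6   -1.424] p [455.3 283.2 196.2] rpy° [-93.4 -84.3 -86.4] F [-0.3  0.3  0.4] w 91.7
```

View pics/w1.png

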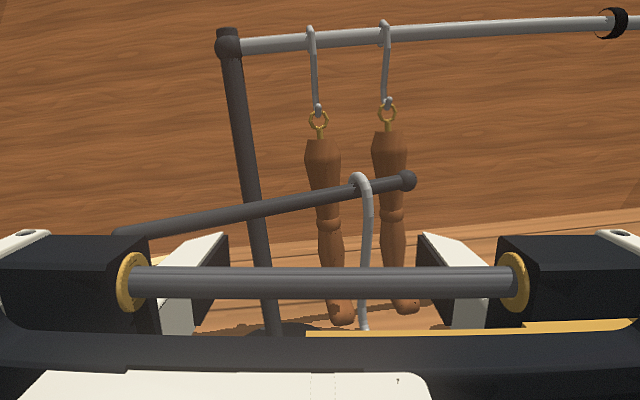

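View pics/s1.png

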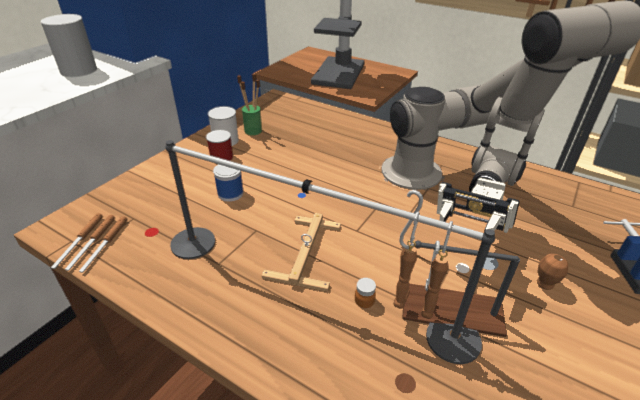

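```bash
python3 -c "
from h import *
crop('pics/w1.png','pics/w1a.png',310,150,430,270,5)
crop('pics/w1.png','pics/w1b.png',330,230,420,340,5)
"
```

```text
(no output)
```

View pics/w1a.png

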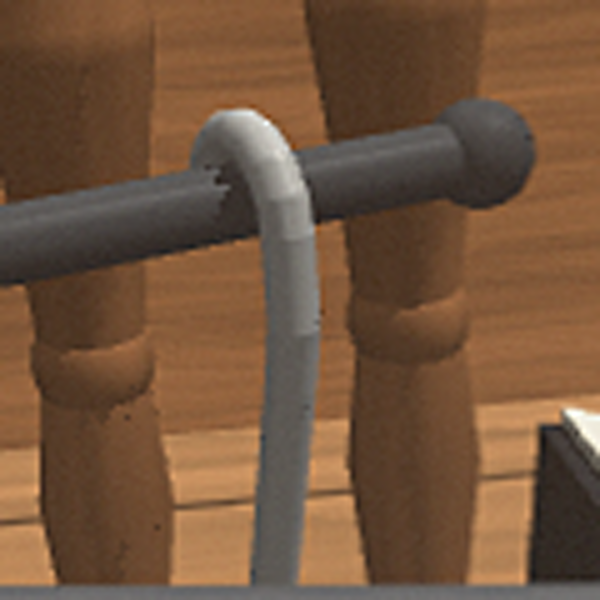

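View pics/w1b.png

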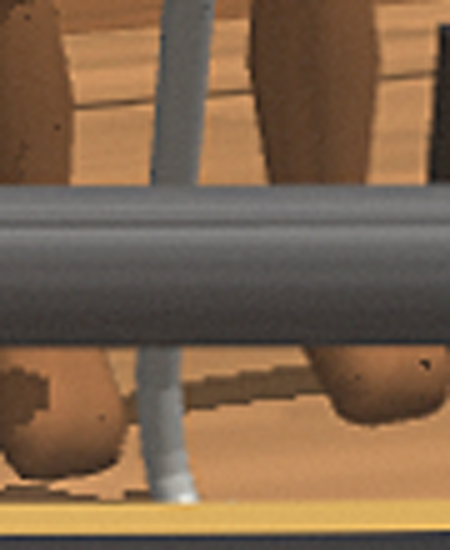

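```bash
cat > m1.py <<'E'
from h import *
from plant import bot
c=bot.calibration('wrist');cs=bot.calibration('scene');ct=bot.calibration('top')
np.set_printoptions(precision=1,suppress=True)
print('ball z200',onz(c,406.5,180.5,200),'2v scene',two(c,(406.5,180.5),cs,(418,244)),'top',two(c,(406.5,180.5),ct,(215,189)))
print('rail pt post',onz(c,232,46,320))
ball=np.array([552,214.5,200])
for yaw in (19,21.1,23):
  yv=np.radians(yaw);X=np.array([np.cos(yv),np.sin(yv),0]);Y=np.array([-np.sin(yv),np.cos(yv),0])
  for t in (35,39,43):
    m=ball+Y*t+[0,0,-63]
    print(yaw,t,m,[proj(c,m+X*x+np.array([0,0,z])) for x,z in [(0,73),(-13,60),(-10.5,36),(0,0),(10.5,-36)]], 'bar',proj(c,ball+Y*120))
E
python3 m1.py
```

```text
ball z200 [567.2 212.3 200. ] 2v scene (array([554.5, 216. , 202.7]), np.float64(1.7489688437743949)) top (array([552.3, 213.8, 203. ]), np.float64(3.7668696525992504))
rail pt post [560.2 340.8 320. ]
19 35 [540.6 247.6 137. ] [array([368.2, 179.7]), array([377.2, 199.6]), array([377.6, 228.8]), array([374.2, 265.9]), array([371.2, 298.1])] bar [260.6 213.2]
19 39 [539.3 251.4 137. ] [array([363.5, 180.6]), array([372.3, 200.6]), array([372.9, 229.9]), array([369.9, 267. ]), array([367.2, 299.3])] bar [260.6 213.2]
19 43 [538.  255.2 137. ] [array([358.8, 181.4]), array([367.5, 201.6]), array([368.2, 231. ]), array([365.5, 268.2]), array([363. , 300.5])] bar [260.6 213.2]
21.1 35 [539.4 247.2 137. ] [array([369., 180.]), array([378.6, 199.9]), array([378.8, 229.2]), array([375. , 266.5]), array([371.5, 298.9])] bar [261.7 214.8]
21.1 39 [538.  250.9 137. ] [array([364.4, 180.9]), array([373.8, 200.9]), array([374.2, 230.4]), array([370.7, 267.7]), array([367.5, 300.2])] bar [261.7 214.8]
21.1 43 [536.5 254.6 137. ] [array([359.7, 181.8]), array([369. , 201.9]), array([369.6, 231.5]), array([366.3, 269. ]), array([363.4, 301.5])] bar [261.7 214.8]
23 35 [538.3 246.7 137. ] [array([369.8, 180.3]), array([379.9, 200.1]), array([380. , 229.5]), array([375.7, 267. ]), array([371.8, 299.6])] bar [263.  216.2]
23 39 [536.8 250.4 137. ] [array([365.2, 181.2]), array([375.2, 201.2]), array([375.5, 230.7]), array([371.5, 268.3]), array([367.9, 301. ])] bar [263.  216.2]
23 43 [535.2 254.1 137. ] [array([360.6, 182.1]), array([370.5, 202.3]), array([370.9, 231.9]), array([367.2, 269.6]), array([363.9, 302.4])] bar [263.  216.2]
```

```bash
python3 -m inch '[0,0,-3,0,0,0,1, 1,-0.5,-5.9,0,0,0,1, 3,-1.4,-5.9,0,0,0,1, 6,-2.8,-5.9,0,0,0,1, 6,-2.8,-5.9,0,0,0,1]' | head -2; python3 -c "
from h import *
import cv2
from plant import bot
o=log()
from t2 import tool
B=tool(0,0,6,1);print(np.degrees((B*R.from_euler('xyz',o['tcp_rot']).inv()).as_rotvec()))
cv2.imwrite('pics/w2.png',bot.capture('wrist')[:,:,::-1])
cv2.imwrite('pics/s2.png',bot.capture('scene')[:,:,::-1])
crop('pics/s2.png','pics/s2a.png',380,150,540,310,4.5) if 0 else crop('pics/s2.png','pics/s2a.png',380,160,540,300,4)
"
```

```text
time: 4.25
tool_pos: [518.4, 252.7, 142.5]
t 4.25 q [ 0.706  0.978  2.357  3.86   1.719 -1.338] p [518.4 252.7 142.5] rpy° [-89.3 -83.9 -90.9] F [-0.2 -0.5  0.3] w 92.2
[-0.05849084  0.07805869  0.13866981]
```

View pics/w2.png

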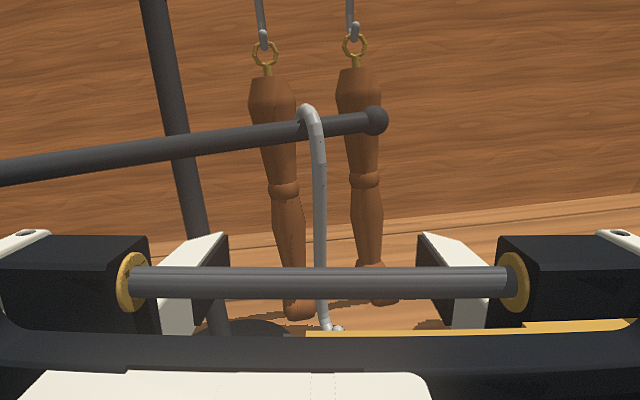

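View pics/s2a.png

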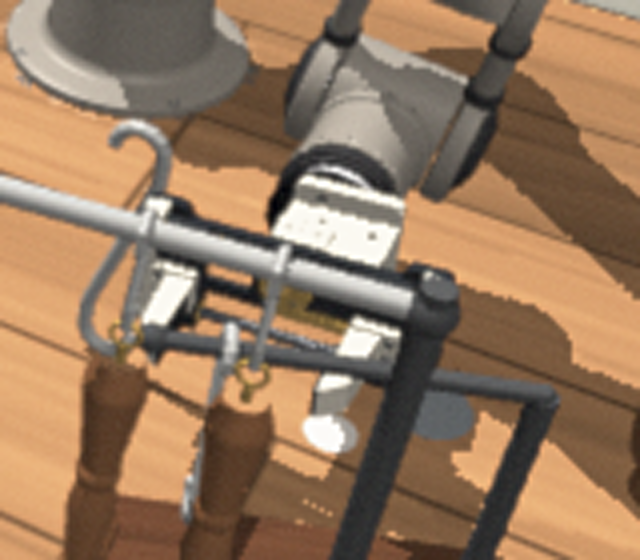

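```bash
python3 -m inch '[0.8,0,-0.3,0,0,0,1, 1.7,0,-0.5,0,0,0,1, 2.7,0,-0.5,0,0,0,1, 3.7,0,-0.5,0,0,0,1, 3.7,0,-0.5,0,0,0,1]' | head -2; python3 -c "
from h import *
import cv2
from plant import bot
o=log()
cv2.imwrite('pics/w3.png',bot.capture('wrist')[:,:,::-1])
log()
"
```

```text
time: 4.85
tool_pos: [554.4, 254.2, 138.0]
t 4.85 q [ 0.636  0.972  2.295  3.782  1.674 -1.389] p [554.4 254.2 138. ] rpy° [-89.  -83.9 -91. ] F [-0.3  0.7 -0.3] w 92.0
t 4.90 q [ 0.637  0.973  2.297  3.783  1.674 -1.389] p [553.7 254.1 137.8] rpy° [-89.4 -83.9 -90.6] F [0.  0.1 0.1] w 91.5
```

View pics/w3.png

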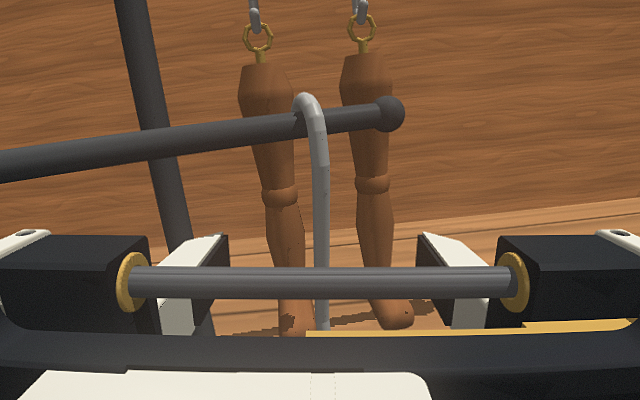

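```bash
python3 -m inch '[0,0,0,0,0,0,-0.6, 0,0,0,0,0,0,-0.75, 0,0,0,0,0,0,-0.85, 0,0,0,0,0,0,-1, 0,0,0,0,0,0,-1]' | tail -2; python3 -m inch '[0,0,0,0,0,0,-1, 0,0,0,0,0,0,-1, 0,0,0,0,0,0,-1, 0,0,0,0,0,0,-1, 0,0,0,0,0,0,-1]'|tail -2;  python3 -c "
from h import *
import cv2
from plant import bot
o=log()
cv2.imwrite('pics/w4.png',bot.capture('wrist')[:,:,::-1])
log()
"
```

```text
contact_force: [0.8, -0.3, -0.0]
grip_width: 56.2
contact_force: [0.5, -0.4, -0.1]
grip_width: 16.3
t 5.90 q [ 0.637  0.973  2.297  3.783  1.674 -1.389] p [553.6 254.1 137.7] rpy° [-89.4 -83.9 -90.6] F [ 0.5 -0.4 -0.1] w 16.3
t 5.95 q [ 0.637  0.973  2.297  3.783  1.674 -1.389] p [553.6 254.1 137.7] rpy° [-89.4 -84.  -90.5] F [0.3 1.1 1. ] w 12.3
```

View pics/w4.png

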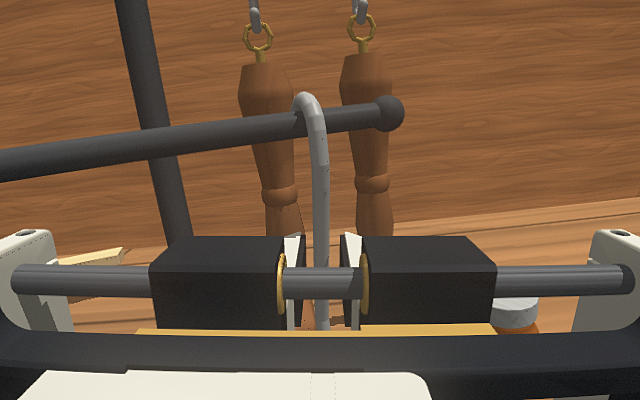

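```bash
python3 -m inch '[0,0,0,0,0,0,-1, 0,0,0,0,0,0,-1, 0,0,0,0,0,0,-1, 0,0,0,0,0,0,-1, 0,0,0,0,0,0,-1]'|tail -2;  python3 -c "
from h import *
import cv2
from plant import bot
o=log()
cv2.imwrite('pics/w5.png',bot.capture('wrist')[:,:,::-1])
log()
"
```

```text
contact_force: [0.6, 0.6, -0.4]
grip_width: 0.3
t 6.45 q [ 0.637  0.973  2.297  3.783  1.675 -1.389] p [553.6 254.1 137.7] rpy° [-89.4 -84.  -90.6] F [ 0.6  0.6 -0.4] w 0.3
t 6.50 q [ 0.637  0.973  2.297  3.783  1.674 -1.389] p [553.6 254.1 137.7] rpy° [-89.4 -83.9 -90.6] F [-0.5  0.7  0.5] w 0.5
```

View pics/w5.png

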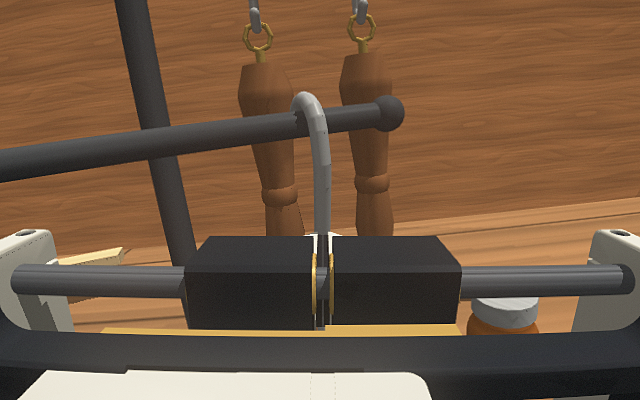

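```bash
python3 -c "
from h import *
import cv2
from plant import bot
cv2.imwrite('pics/s5.png',bot.capture('scene')[:,:,::-1])
cv2.imwrite('pics/t5.png',bot.capture('top')[:,:,::-1])
crop('pics/s5.png','pics/s5a.png',390,180,520,310,5)if 0 else crop('pics/s5.png','pics/s5a.png',400,200,500,300,6)
crop('pics/t5.png','pics/t5a.png',130,160,260,260,5)
"
```

```text
(no output)
```

View pics/s5a.png

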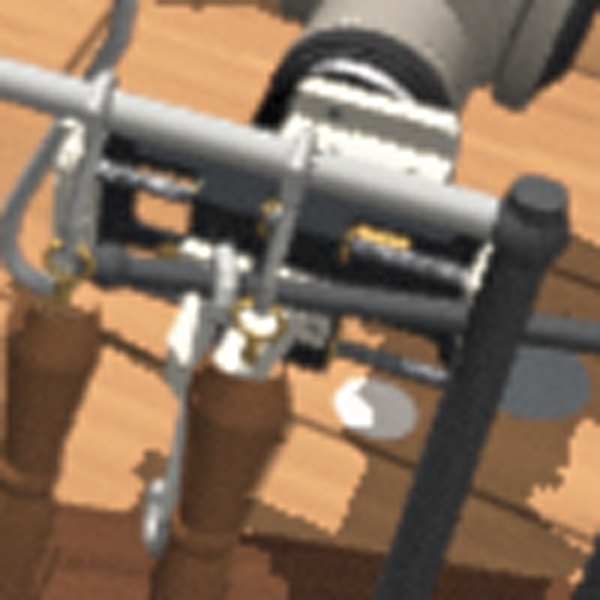

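View pics/t5a.png

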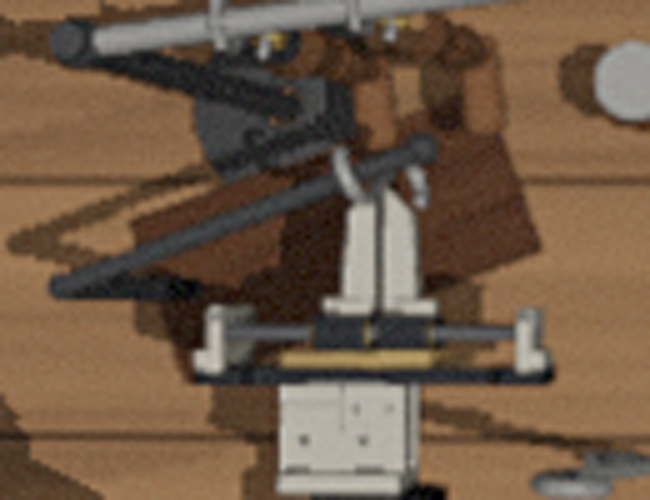

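```bash
python3 -c "
from h import *
from plant import bot
ct=bot.calibration('top');cs=bot.calibration('scene');c=bot.calibration('wrist')
np.set_printoptions(precision=1,suppress=True)
o=bot.get_obs();p=o['tool_pos'];Z=R.from_euler('xyz',o['tcp_rot']).apply([0,0,1]);print(p,Z)
for n,q in dict(tcp=p,grasp=p-18.8*Z).items(): print(n,[proj(k,q) for k in (ct,cs,c)])
for z in (200,210): print('crown',onz(ct,200,194.5,z),'low',onz(ct,213.3,197.5,64))
print(two(ct,(215,189),cs,(418,244)))
print('tips in top', onz(ct,206,199,138))
for P in [(536,254,137),(536,254,214),(553,215,200),(536,254,62)]: print(P,[proj(k,P) for k in (ct,cs,c)])
"
```

```text
[553.6 254.1 137.7] [1. 0. 0.]
tcp [array([206.1, 190.1]), array([429.3, 270.6]), array([324.3, 237.5])]
grasp [array([206. , 196.8]), array([432.3, 265.5]), array([324.5, 251.6])]
crown [537.3 252.8 200. ] low [537.1 252.9  64. ]
crown [536.7 249.8 210. ] low [537.1 252.9  64. ]
(array([551.5, 214.5, 198.6]), np.float64(3.031209687250938))
tips in top [528.7 253.9 138. ]
(536, 254, 137) [array([206.1, 196.4]), array([432., 266.]), array([324.8, 251.8])]
(536, 254, 214) [array([198. , 194.7]), array([438. , 241.7]), array([306.8,  91.1])]
(553, 215, 200) [array([214.1, 188.6]), array([417.4, 244.1]), array([389.6, 113.1])]
(536, 254, 62) [array([213.1, 197.9]), array([426.7, 287.6]), array([338.7, 374.3])]
```

```bash
python3 -c "
from h import *
from plant import bot
ct=bot.calibration('top');cs=bot.calibration('scene');c=bot.calibration('wrist')
np.set_printoptions(precision=1,suppress=True)
for b in [(432,260),(434,261),(437,261)]: print(two(ct,(206,198.5),cs,b))
import cv2
cv2.imwrite('pics/s5b.png',cv2.resize(cv2.imread('pics/s5.png')[230:290,405:465],None,fx=10,fy=10,interpolation=cv2.INTER_NEAREST))
"
```

```text
(array([529.7, 250.2, 149.2]), np.float64(1.3438346076725953))
(array([529.1, 252.9, 146.7]), np.float64(2.888669735927044))
(array([527.8, 256. , 147.1]), np.float64(9.53213147246188))
```

View pics/s5b.png

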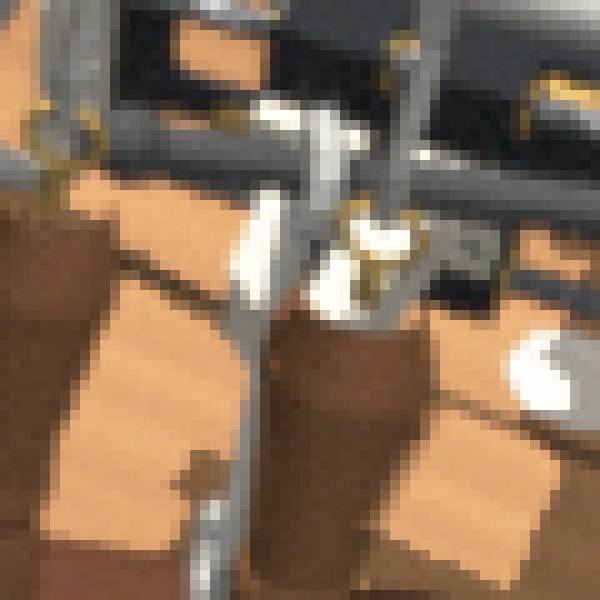

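```bash
python3 -c "
from h import *
from plant import bot
ct=bot.calibration('top');cs=bot.calibration('scene');c=bot.calibration('wrist')
np.set_printoptions(precision=1,suppress=True)
print(proj(cs,(117.4,511.3,205.2)),proj(ct,(117.4,511.3,205.2)), [proj(cs,np.array((117.4,511.3,205.2))+k*46*np.array([.224,.975,0])) for k in (-1,1)],[proj(ct,np.array((117.4,511.3,205.2))+k*46*np.array([.224,.975,0])) for k in (-1,1)])
T=c['cam_to_world'];o=bot.get_obs();Rt=R.from_euler('xyz',o['tcp_rot']);print('cam in tool',Rt.inv().apply(T[:3,3]-o['tool_pos']), Rt.inv().apply(T[:3,2]))
"
python3 -c "
from h import *
crop('pics/scene0.png','pics/s0d.png',540,120,640,220,6)"
```

```text
[588.3 188. ] [101.8 352.6] [array([570.1, 180.6]), array([607.4, 195.7])] [array([118.1, 357. ]), array([ 85.7, 348.2])]
cam in tool [  70.    -1.1 -178.1] [-0.3  0.   1. ]
```

View pics/s0d.png

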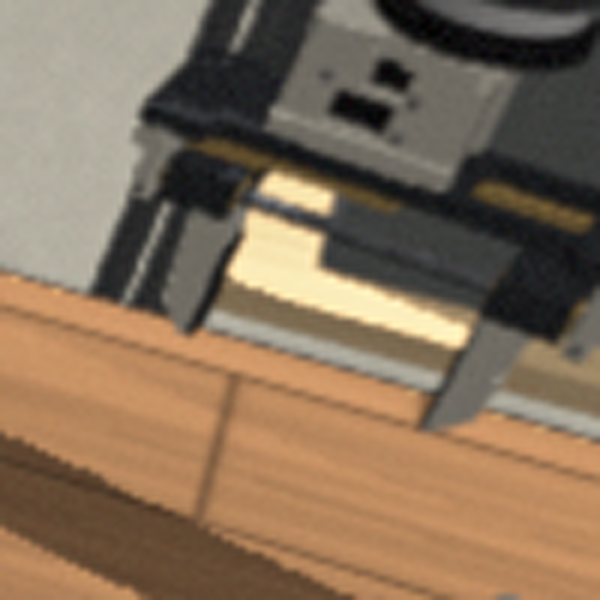

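```bash
python3 -c "
from h import *
import cv2
im=cv2.imread('pics/t5.png')[178:228,185:235]
cv2.imwrite('pics/t5b.png',cv2.resize(np.clip(im*1.6,0,255).astype('uint8'),None,fx=12,fy=12,interpolation=cv2.INTER_NEAREST))
im=cv2.imread('pics/w5.png')[200:340,250:400]
cv2.imwrite('pics/w5b.png',cv2.resize(im,None,fx=4,fy=4,interpolation=cv2.INTER_NEAREST))
"
```

```text
(no output)
```

View pics/t5b.png

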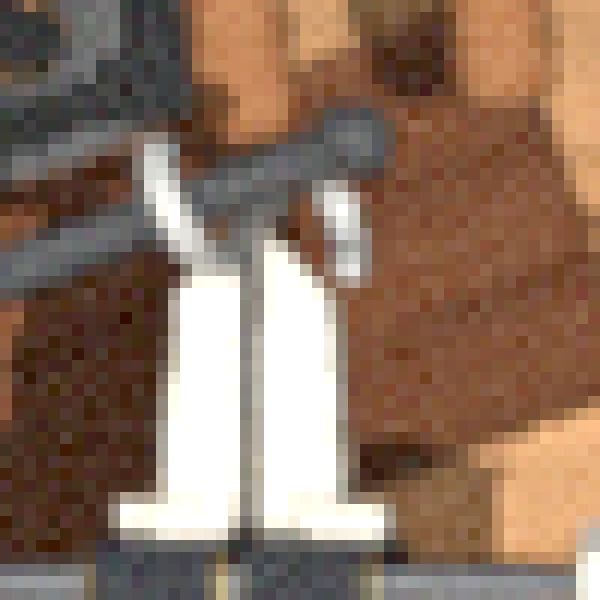

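View pics/w5b.png

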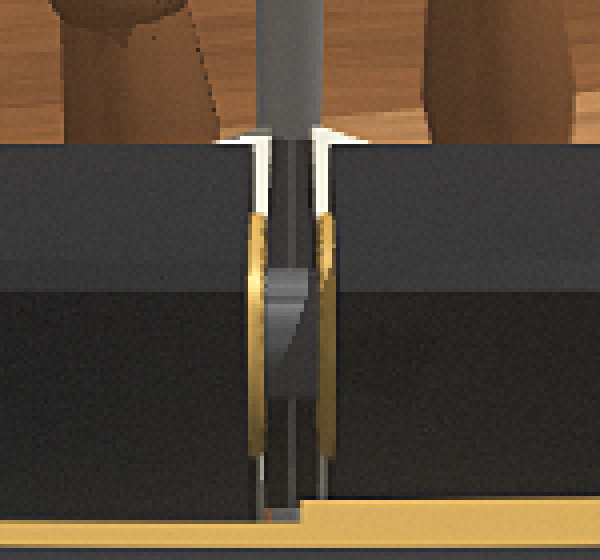

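```bash
python3 -c "
from h import *
from plant import bot
c=bot.calibration('wrist')
np.set_printoptions(precision=1,suppress=True)
T=c['cam_to_world']
im=cv2.imread('pics/w5.png')
for v in (140,170,200,225,232):
    row=im[v,290:360].astype(int); sat=row.max(1)-row.min(1)
    m=np.where(sat<25)[0]+290
    print(v,m.min(),m.max(),len(m))
    u=m.mean();w=len(m)
    p=cv2.undistortPoints(np.array([[[u,v]]],float),np.array([[c['fx'],0,c['cx']],[0,c['fy'],c['cy']],[0,0,1]]),np.array([c['k1'],0,0,0.]))[0,0]
    d=c['fx']*8/w*1.0
    print('   P by width',(T@np.array([p[0]*d,p[1]*d,d,1]))[:3], 'on plane x-prime', onplane(c,u,v,(536.5,254,137),(.933,.36,0)))
print('cam',T[:3,3])
"
```

```text
140 310 328 19
   P by width [523.9 250.7 193.2] on plane x-prime [537.7 251.  191.9]
170 313 330 18
   P by width [528.7 251.1 179.4] on plane x-prime [537.5 251.3 177.8]
200 314 330 17
   P by width [534.1 252.5 164.2] on plane x-prime [537.  252.6 163.4]
225 314 329 16
   P by width [540.7 254.3 149.5] on plane x-prime [536.4 254.2 151. ]
232 314 331 17
   P by width [530.2 254.  149.7] on plane x-prime [536.4 254.2 147.4]
cam [375.4 247.8 207.3]
```

```bash
python3 -m inch '[-1,0,0,0,0,0,1, -1,0,0,0,0,0,1, -1,0,0,0,0,0,1, -1,0,0,0,0,0,1, -1,0,0,0,0,0,1]'|tail -2;  python3 -c "
from h import *
import cv2
from plant import bot
o=log()
cv2.imwrite('pics/t6.png',bot.capture('top')[:,:,::-1])
im=cv2.imread('pics/t6.png')[175:235,170:245]
cv2.imwrite('pics/t6b.png',cv2.resize(np.clip(im*1.6,0,255).astype('uint8'),None,fx=10,fy=10,interpolation=cv2.INTER_NEAREST))
cv2.imwrite('pics/s6.png',bot.capture('scene')[:,:,::-1])
im=cv2.imread('pics/s6.png')[230:290,400:470]
cv2.imwrite('pics/s6b.png',cv2.resize(im,None,fx=10,fy=10,interpolation=cv2.INTER_NEAREST))
ct=bot.calibration('top');cs=bot.calibration('scene')
p=o['tool_pos']
for k in (-1,1):
  for dx in (0,-20): q=p+[dx,k*46,k*46*.1]; print(dx,k,proj(ct,q),proj(cs,q))
"
```

```text
contact_force: [-0.2, -0.3, -0.1]
grip_width: 36.1
t 7.10 q [ 0.656  0.978  2.313  3.803  1.69  -1.374] p [543.7 254.2 137.8] rpy° [-89.4 -83.9 -90.6] F [-0.2 -0.3 -0.1] w 36.1
0 -1 [222.62475141 193.77370776] [411.83112472 261.31938573]
-20 -1 [222.52876305 200.87028793] [415.12130533 256.14510946]
0 1 [189.38315814 193.55311594] [450.90706381 274.77934965]
-20 1 [189.25587077 200.6785097 ] [453.80616246 269.18478851]
```

View pics/t6b.png

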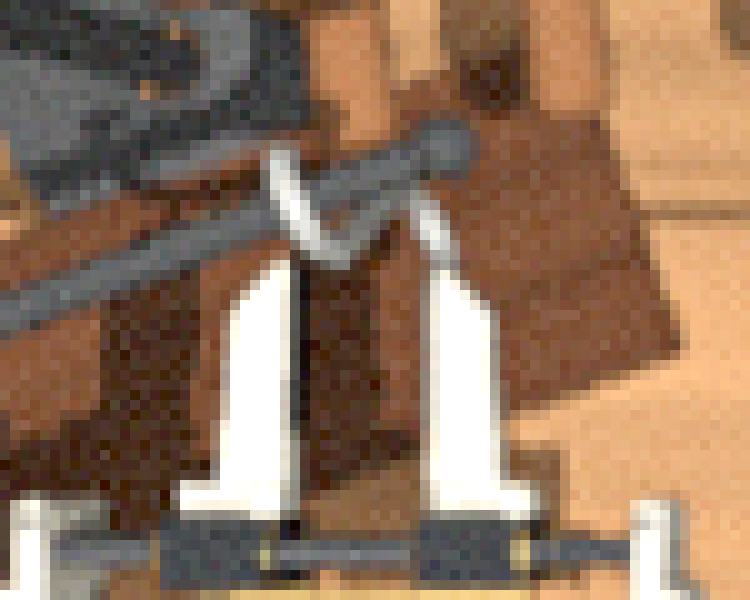

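View pics/s6b.png

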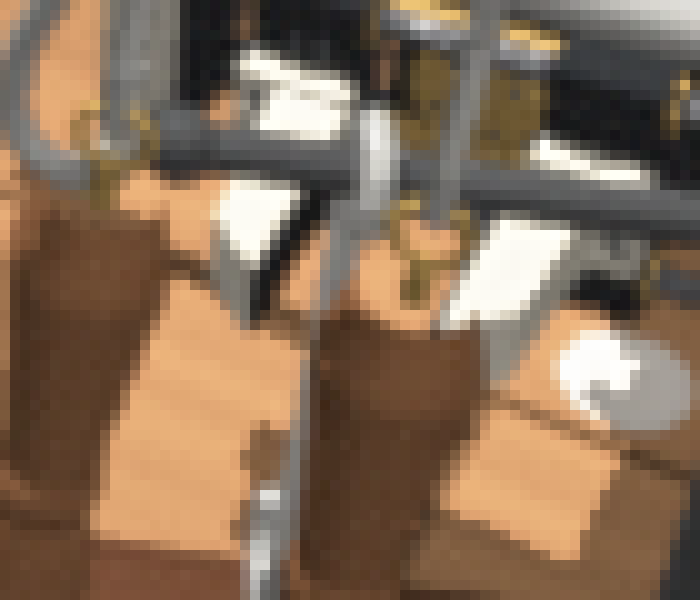

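```bash
python3 -c "
from h import *
from plant import bot
cs=bot.calibration('scene')
P=np.array((117.4,511.3,205.2))
for d in [(0,0,0),(-20,0,0),(0,0,12),(0,0,20),(0,-20,0)]: print(d,[proj(cs,P+k*44*np.array([.224,.975,0])+d).round(1) for k in (-1,1)])
"
```

```text
(0, 0, 0) [array([570.9, 180.9]), array([606.6, 195.4])]
(-20, 0, 0) [array([572. , 177.3]), array([607.2, 191.4])]
(0, 0, 12) [array([572.6, 177.2]), array([608.6, 191.6])]
(0, 0, 20) [array([573.7, 174.7]), array([609.9, 189.1])]
(0, -20, 0) [array([562.8, 178.5]), array([597.8, 192.8])]
```

```bash
python3 -m inch '[0,0,0,0,0,0,0.6, 0,0,0,0,0,0,0.6, 1,0,0,0,0,0,0.6, 2,0,0,0,0,0,0.6, 3,0,0,0,0,0,0.6]'|tail -2;  python3 -c "
from h import *
import cv2
from plant import bot
o=log()
cv2.imwrite('pics/t7.png',bot.capture('top')[:,:,::-1])
im=cv2.imread('pics/t7.png')[175:235,170:245]
cv2.imwrite('pics/t7b.png',cv2.resize(np.clip(im*1.6,0,255).astype('uint8'),None,fx=10,fy=10,interpolation=cv2.INTER_NEAREST))
cv2.imwrite('pics/w7.png',bot.capture('wrist')[:,:,::-1])
"
```

```text
contact_force: [-0.1, -0.1, 0.4]
grip_width: 73.5
t 7.70 q [ 0.6    0.963  2.26   3.744  1.64  -1.419] p [574.9 254.  137.9] rpy° [-89.1 -83.9 -90.9] F [-0.1 -0.1  0.4] w 73.5
```

View pics/t7b.png

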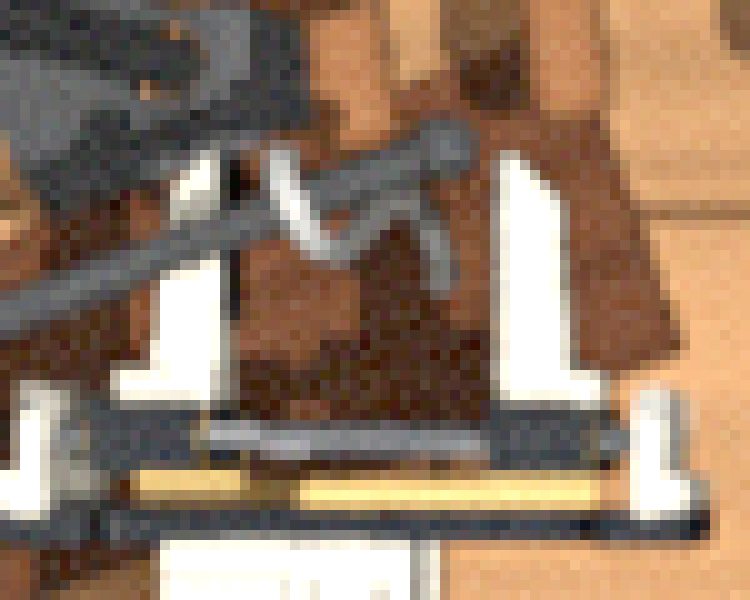

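View pics/w7.png

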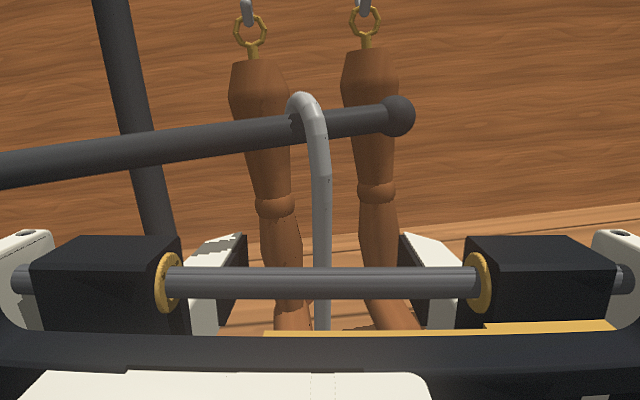

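```bash
python3 -m inch '[0,0,0,0,0,0,-1, 0,0,0,0,0,0,-1, 0,0,0,0,0,0,-1, 0,0,0,0,0,0,-1, 0,0,0,0,0,0,-1]'|tail -2; python3 -m inch '[0,0,0,0,0,0,-1, 0,0,0,0,0,0,-1, 0,0,0,0,0,0,-1, 0,0,0,0,0,0,-1, 0,0,0,0,0,0,-1]'|tail -2; python3 -m inch '[0,0,0,0,0,0,-1, 0,0,0,0,0,0,-1, 0,0,0,0,0,0,-1, 0,0,0,0,0,0,-1, 0,0,0,0,0,0,-1]'|tail -2;  python3 -c "
from h import *
import cv2
from plant import bot
o=log()
cv2.imwrite('pics/t8.png',bot.capture('top')[:,:,::-1])
im=cv2.imread('pics/t8.png')[175:235,170:245]
cv2.imwrite('pics/t8b.png',cv2.resize(np.clip(im*1.6,0,255).astype('uint8'),None,fx=10,fy=10,interpolation=cv2.INTER_NEAREST))
cv2.imwrite('pics/w8.png',bot.capture('wrist')[:,:,::-1])
"
```

```text
contact_force: [-0.2, 0.1, -0.3]
grip_width: 37.9
contact_force: [0.2, 0.6, -0.5]
grip_width: 6.7
contact_force: [-0.5, 0.9, -0.4]
grip_width: 6.9
t 9.30 q [ 0.6    0.963  2.26   3.744  1.64  -1.418] p [575.  253.7 138.3] rpy° [-88.5 -83.9 -91.5] F [-0.5  0.9 -0.4] w 6.9
```

View pics/t8b.png

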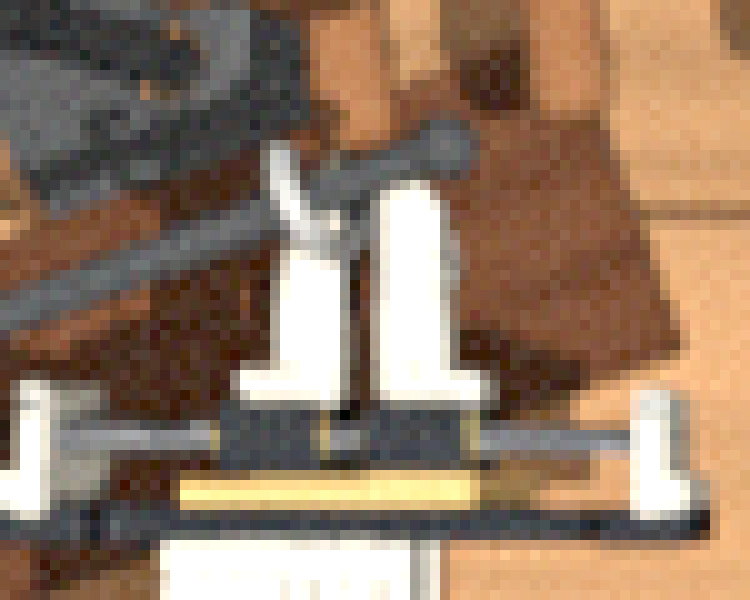

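View pics/w8.png

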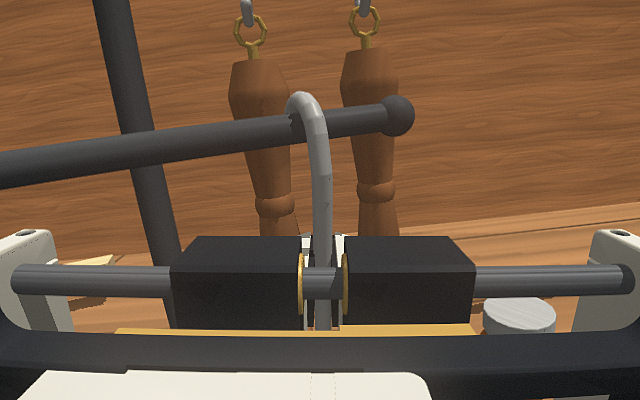

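```bash
python3 -m inch '[0,0,0.4,0,0,0,-1, 0,0,0.8,0,0,0,-1, 0,0,1.3,0,0,0,-1, 0,0,1.8,0,0,0,-1, 0,0,1.8,0,0,0,-1]';  python3 -c "
from h import *
import cv2
from plant import bot
o=log()
cv2.imwrite('pics/w9.png',bot.capture('wrist')[:,:,::-1])
log()
crop('pics/w9.png','pics/w9a.png',250,60,430,200,4)
"
```

```text
time: 9.9
tool_pos: [575.1, 253.8, 157.4]
tcp_rot: [-1.534, -1.463, -1.608]
contact_force: [-0.4, 0.1, -1.0]
grip_width: 6.8
t 9.90 q [ 0.6    0.91   2.27   3.743  1.607 -1.441] p [575.1 253.8 157.4] rpy° [-87.9 -83.8 -92.1] F [-0.4  0.1 -1. ] w 6.8
t 9.95 q [ 0.6    0.911  2.27   3.743  1.607 -1.441] p [575.1 253.8 157. ] rpy° [-88.1 -83.8 -91.9] F [-0.3  0.1 -0.5] w 6.7
```

View pics/w9a.png

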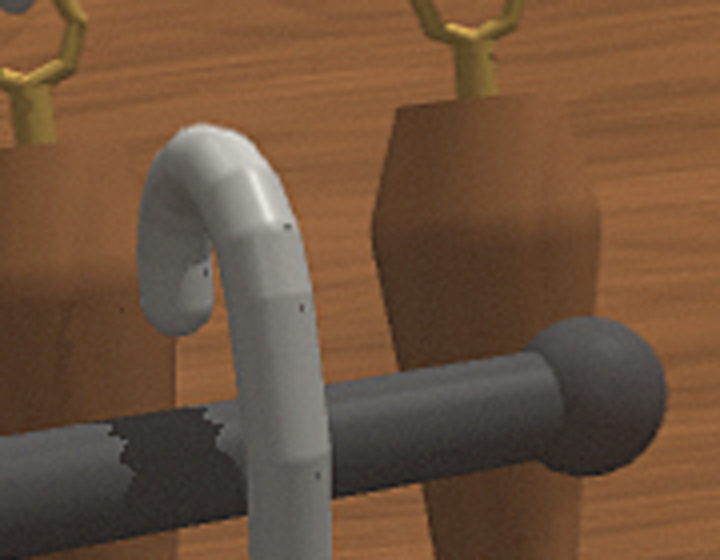

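```bash
python3 -m inch '[-0.9,-0.4,0.1,0,0,0,-1, -1.9,-0.7,0.1,0,0,0,-1, -2.8,-1.1,0.1,0,0,0,-1, -4,-1.5,0.1,0,0,0,-1, -4,-1.5,2,0,0,0,-1]';  python3 -c "
from h import *
log()"
```

```text
time: 10.45
tool_pos: [533.3, 238.2, 173.9]
tcp_rot: [-1.596, -1.467, -1.547]
contact_force: [0.8, 1.0, -0.0]
grip_width: 6.8
t 10.45 q [ 0.636  0.878  2.383  3.781  1.665 -1.396] p [533.3 238.2 173.9] rpy° [-91.4 -84.1 -88.6] F [ 0.8  1.  -0. ] w 6.8
```

```bash
python3 -m inch '[0,0,3,0,0,0,-1, 0,0,6,0,0,0,-1, 0,-1,9,0,0,0,-1, 0,-3,12,0,0,-4,-1, 0,-5,13,0,0,-8,-1]'|head -2; cat > m2.py <<'E'
from h import *
from plant import bot
ct=bot.calibration('top');cs=bot.calibration('scene')
np.set_printoptions(precision=1,suppress=True)
im=cv2.imread('pics/top0.png').astype(int)
P=[]
for u in range(315,440,5):
    ve=127+(455-u)*(168-127)/308
    col=im[int(ve)-8:int(ve)+9,u]; sat=col.max(1)-col.min(1); m=np.where((sat<25)&(col.min(1)>60))[0]+int(ve)-8
    P.append(onz(ct,u,m.mean(),320)); 
P=np.array(P);k=np.polyfit(P[:,1],P[:,0],1);print('top rail x=%.4f*y+%.1f'%tuple(k),'yaw',np.degrees(np.arctan(-k[0])),'res',np.abs(P[:,0]-np.polyval(k,P[:,1])).max(), 'at -20,-60,-300:',np.polyval(k,[-20,-60,-300]))
im=cv2.imread('pics/scene0.png').astype(int)
P=[]
for u in range(185,400,8):
    ve=150+(u-172)*(240-147)/(483-172.)
    col=im[int(ve)-12:int(ve)+13,u]; sat=col.max(1)-col.min(1); m=np.where((sat<28)&(col.min(1)>90))[0]+int(ve)-12
    if len(m)<4 or abs(u-307)<10: continue
    P.append(onz(cs,u,m.mean(),320)); 
P=np.array(P);k=np.polyfit(P[:,1],P[:,0],1);print('scene rail x=%.4f*y+%.1f'%tuple(k),'yaw',np.degrees(np.arctan(-k[0])),'res',np.abs(P[:,0]-np.polyval(k,P[:,1])).max(),np.polyval(k,[-20,-60,-300]))
# ring dark blob
for n,c,(x0,y0,x1,y1) in (('top0',ct,(290,138,312,158)),('scene0',cs,(298,175,318,197))):
    g=cv2.imread(f'pics/{n}.png')[y0:y1,x0:x1].max(2); ys,xs=np.where(g<55); print(n,'ring px',xs.mean()+x0,ys.mean()+y0,xs.min()+x0,xs.max()+x0,len(xs),onz(c,xs.mean()+x0,ys.mean()+y0,322))
E
python3 m2.py; python3 -c "
from h import *
log()"
```

```text
time: 10.95
tool_pos: [532.1, 186.7, 306.4]
top rail x=-0.1138*y+640.5 yaw 6.494225803539359 res 3.24206029651225 at -20,-60,-300: [642.8 647.3 674.6]
scene rail x=-0.1458*y+639.5 yaw 8.293907884740001 res 17.16021562080084 [642.4 648.2 683.2]
top0 ring px 299.025 147.1375 290 303 80 [641.  -16.5 322. ]
scene0 ring px 305.469696969697 185.86363636363637 302 310 66 [645.1 -21.  322. ]
t 10.95 q [ 0.622  0.442  2.366  3.936  1.332 -1.701] p [532.1 186.7 306.4] rpy° [-90.3 -83.9 -98. ] F [ 0.2 -0.  -0.5] w 6.9
```

```bash
python3 -m inch '[1.2,-3.5,0,0,0,-1.2,-1, 2.4,-7,0,0,0,-2.4,-1, 3.6,-10.5,0,0,0,-3.6,-1, 4.8,-14,0,0,0,-4.8,-1, 6,-17.5,0,0,0,-5.8,-1]'|head -2;  python3 -c "
from h import *
o=log()
from t2 import tool
B=tool(-13.8,0,6,1);print(((np.array([642.1,-89.8,300])-o['tool_pos'])/10).round(2),np.degrees((B*R.from_euler('xyz',o['tcp_rot']).inv()).as_rotvec()).round(1))
"
```

```text
time: 11.45
tool_pos: [591.5, 10.6, 305.4]
t 11.45 q [ 0.062  0.425  2.439  3.46   1.305 -1.551] p [591.5  10.6 305.4] rpy° [ -91.2  -83.9 -102.8] F [ 0.6  0.8 -1.5] w 6.9
[  5.06 -10.04  -0.54] [-0.1 -0.1  0.2]
```

```bash
python3 -m inch '[1.5,-3.3,0,0,0,0.2,-1, 3,-6.6,0,0,0,0.2,-1, 4.4,-10,-0.8,0,0,0.2,-1, 5,-10,-1.8,0,0,0.2,-1, 5,-10,-2.6,0,0,0.2,-1]'|head -2;  python3 -c "
from h import *
import cv2
from plant import bot
o=log()
cv2.imwrite('pics/w10.png',bot.capture('wrist')[:,:,::-1])
cv2.imwrite('pics/s10.png',bot.capture('scene')[:,:,::-1])
cv2.imwrite('pics/t10.png',bot.capture('top')[:,:,::-1])
log()
crop('pics/s10.png','pics/s10a.png',250,130,400,250,5)
crop('pics/t10.png','pics/t10a.png',270,110,390,210,6)
"
```

```text
time: 11.95
tool_pos: [641.1, -90.9, 278.3]
t 11.95 q [-0.276  0.532  2.367  3.109  1.325 -1.456] p [641.1 -90.9 278.3] rpy° [ -91.7  -83.9 -102.3] F [ 0.3  0.2 -1. ] w 6.9
t 12.10 q [-0.272  0.531  2.368  3.109  1.323 -1.456] p [640.8 -88.2 277.9] rpy° [ -92.9  -83.9 -100.9] F [-0.3  0.3 -1.1] w 6.9
```

View pics/w10.png

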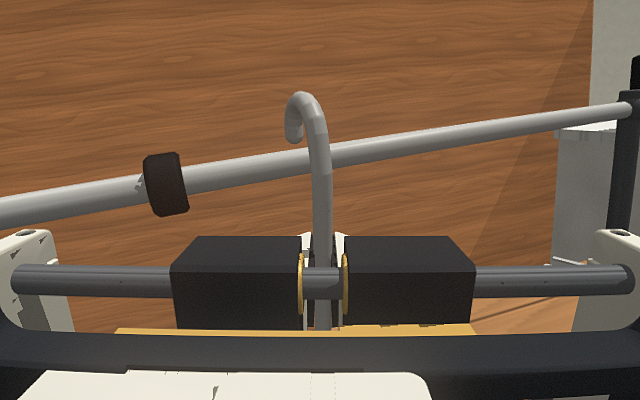

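View pics/s10a.png

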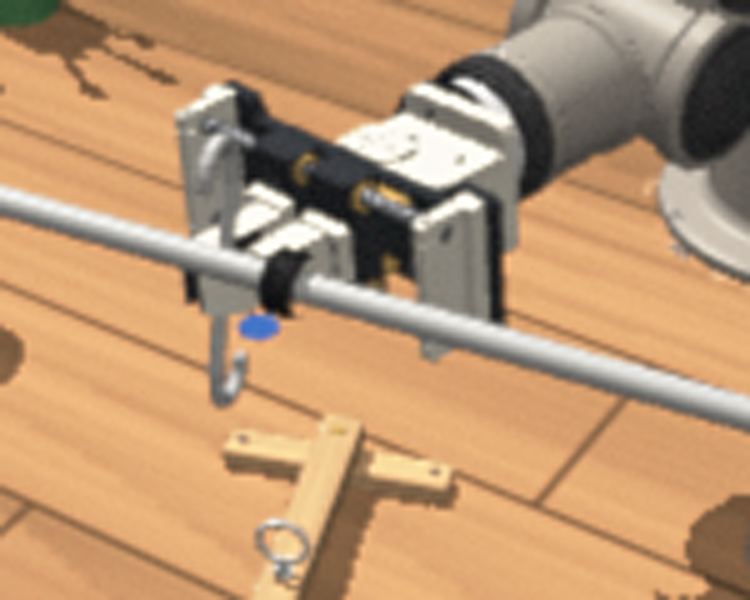

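View pics/t10a.png

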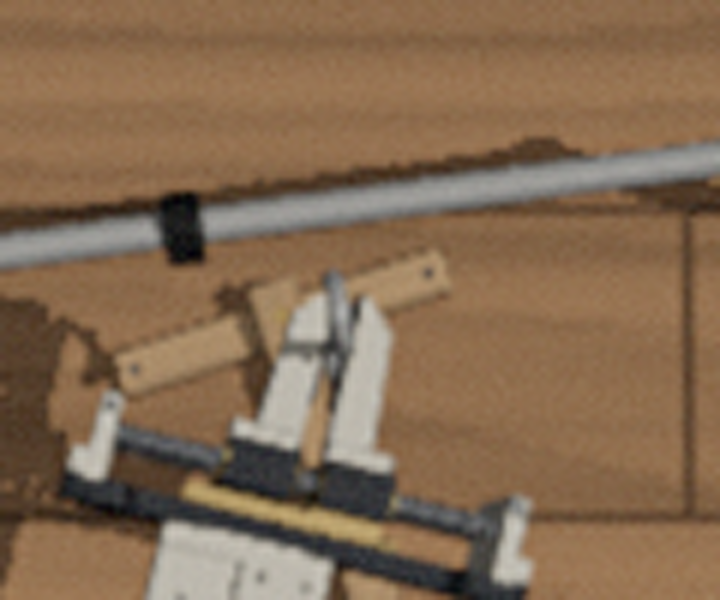

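```bash
cat > m3.py <<'E'
from h import *
from plant import bot
import sys
c=bot.calibration('wrist');o=bot.get_obs()
np.set_printoptions(precision=1,suppress=True)
Rt=R.from_euler('xyz',o['tcp_rot']);p=o['tool_pos']
yaw=np.degrees(np.arctan2(*Rt.apply([0,0,1])[[1,0]])); print('tool yaw',yaw,'tcp',p)
ya=np.radians(yaw)
hm=p+np.array([-38.3*np.cos(ya),-38.3*np.sin(ya),-1.3]); hy=np.radians(yaw+21.1); X=np.array([np.cos(hy),np.sin(hy),0])
print('hook mid',hm,'hook yaw',np.degrees(hy))
for n,(x,z) in dict(crown=(0,73),tipend=(13,60),tipbot=(13,56),shank=(-13,60),mid=(0,0)).items(): print(n,proj(c,hm+X*x+[0,0,z]))
n=np.array([.992,.127,0]); 
for y in (0,-40,-75,-100):
    q=np.array([642.5-.128*(y+20),y,320]);print('rail y',y,'axis',proj(c,q),'top',proj(c,q+[0,0,7]),'bot',proj(c,q-[0,0,7]))
y=-18;q=np.array([642.5,y,320]);print('ring',proj(c,q),'dist hook->rail',np.dot(np.array([642.5,-20,320])-hm,n),'along to ring',np.dot(q-hm,[-.127,.992,0]))
E
python3 m3.py;python3 -c "
from h import *
crop('pics/w10.png','pics/w10a.png',130,80,370,260,3.2)"
```

```text
tool yaw -13.76503618240615 tcp [640.8 -88.2 277.9]
hook mid [603.6 -79.  276.6] hook yaw 7.334963817593852
crown [305.6 101.8]
tipend [299.7 134.1]
tipbot [300.8 143.3]
shank [321.2 137.1]
mid [325.3 272.2]
rail y 0 axis [133.9 188.6] top [130.2 174. ] bot [137.4 202.9]
rail y -40 axis [220.5 173.7] top [218.  159.9] bot [223.  187.3]
rail y -75 axis [288.2 162.4] top [286.4 149.2] bot [289.9 175.3]
rail y -100 axis [331.9 155.1] top [330.6 142.5] bot [333.1 167.6]
ring [174.2 181.5] dist hook->rail 46.04005110865557 along to ring 55.61799623938212
```

View pics/w10a.png

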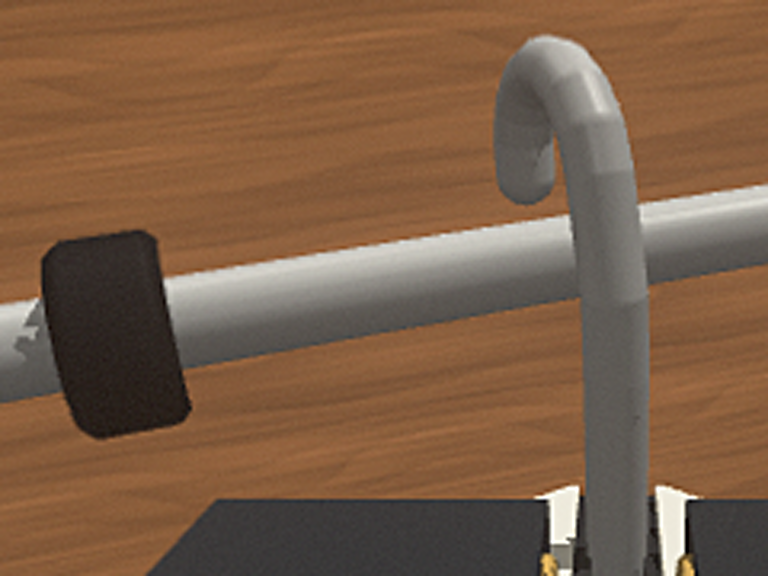

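```bash
python3 -c "
from h import *
import cv2
from plant import bot
im=cv2.imread('pics/t10.png')[145:185,308:348]
cv2.imwrite('pics/t10b.png',cv2.resize(np.clip(im*1.5,0,255).astype('uint8'),None,fx=15,fy=15,interpolation=cv2.INTER_CUBIC))
ct=bot.calibration('top')
hm=np.array([603.6,-79,276.6])
for yaw in (4,7.3,11):
  hy=np.radians(yaw);X=np.array([np.cos(hy),np.sin(hy),0])
  print(yaw,[((proj(ct,hm+X*x+[0,0,z])-[308,145])*15).round(0) for x,z in [(13,60),(0,73),(-13,60),(0,0),(13,-60),(0,-73),(-13,-60)]])
"
```

```text
4 [array([260., 172.]), array([268., 243.]), array([272., 339.]), array([261., 308.]), array([251., 281.]), array([256., 365.]), array([262., 430.])]
7.3 [array([256., 172.]), array([268., 243.]), array([277., 339.]), array([261., 308.]), array([247., 281.]), array([256., 365.]), array([266., 429.])]
11 [array([250., 173.]), array([268., 243.]), array([282., 338.]), array([261., 308.]), array([242., 282.]), array([256., 365.]), array([271., 428.])]
```

View pics/t10b.png

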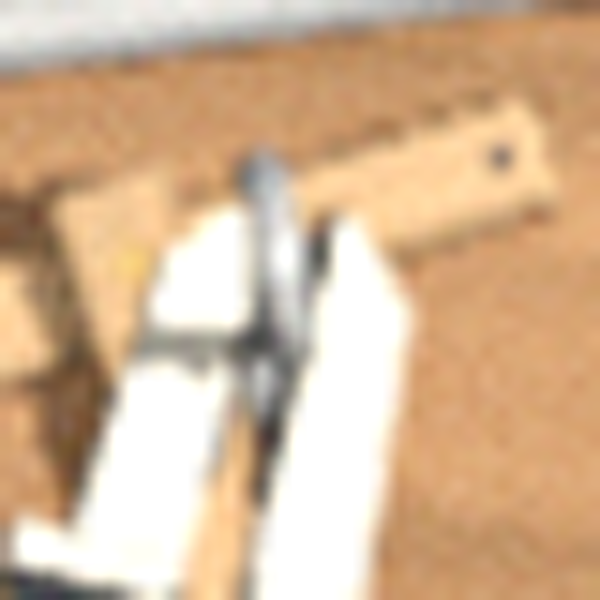

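```bash
python3 -m inch '[-0.1,-0.3,0,0,0,-4.5,-1, 1.2,-0.1,0,0,0,-4.5,-1, 2.5,0,0,0,0,-4.5,-1, 3.5,0.2,0,0,0,-4.5,-1, 4,0.2,0,0,0,-4.5,-1]'|grep -v rot;  python3 -c "
from h import *
import cv2
from plant import bot
o=log()
cv2.imwrite('pics/w11.png',bot.capture('wrist')[:,:,::-1])
crop('pics/w11.png','pics/w11a.png',130,60,370,260,3)
log()"; sed -i 's/yaw+21.1/yaw+25.6/' m3.py; python3 m3.py
```

```text
time: 12.6
tool_pos: [681.3, -84.7, 278.3]
contact_force: [0.0, -0.2, -1.3]
grip_width: 7.0
t 12.60 q [-0.156  0.556  2.241  3.313  1.226 -1.521] p [681.3 -84.7 278.3] rpy° [ -92.5  -83.9 -105.7] F [ 0.  -0.2 -1.3] w 7.0
t 12.65 q [-0.156  0.556  2.24   3.312  1.226 -1.521] p [681.6 -85.1 278.4] rpy° [ -92.3  -83.9 -105.8] F [ 1.4 -0.3 -0.9] w 7.1
tool yaw -18.175131604834032 tcp [681.6 -85.1 278.4]
hook mid [645.2 -73.2 277.1] hook yaw 7.424868395165968
crown [305.7 101.7]
tipend [297.5 134.3]
tipbot [298.7 143.5]
shank [323.8 136.5]
mid [325.4 272. ]
rail y 0 axis [117.1 215.1] top [111.8 195.5] bot [122.2 234. ]
rail y -40 axis [232.3 191.6] top [229.2 173.8] bot [235.5 209. ]
rail y -75 axis [315.6 174.9] top [313.7 158.4] bot [317.4 190.9]
rail y -100 axis [366.3 164.8] top [365.1 149.3] bot [367.4 179.9]
ring [171.8 203.7] dist hook->rail 4.047351882515195 along to ring 55.06407247239782
```

View pics/w11a.png

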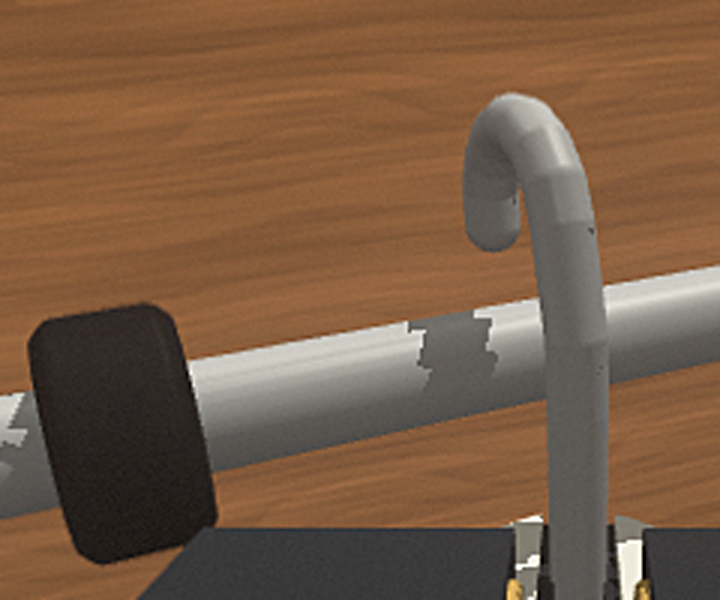

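```bash
python3 -m inch '[0.1,0,0,0,0,0,-1, 0.2,0,0,0,0,0,-1, 0.3,0,0,0,0,0,-1, 0.3,0,0,0,0,0,-1, 0.3,0,0,0,0,0,-1]'|grep -v rot;  python3 -c "
from h import *
log()"; python3 m3.py | grep -E "mid|dist"
```

```text
time: 13.15
tool_pos: [684.5, -85.3, 278.3]
contact_force: [-0.7, -0.4, -1.2]
grip_width: 7.3
t 13.15 q [-0.156  0.558  2.232  3.314  1.22  -1.523] p [684.5 -85.3 278.3] rpy° [ -92.4  -83.9 -105.8] F [-0.7 -0.4 -1.2] w 7.3
hook mid [648.1 -73.4 277. ] hook yaw 7.4041123261153805
mid [325.5 272. ]
ring [170.5 205.5] dist hook->rail 1.2318337761937455 along to ring 55.634058937183056
```

```bash
python3 -m inch '[0,0,-0.3,0,0,0,-1, 0,0,-0.6,0,0,0,-1, 0,0,-0.9,0,0,0,-1, 0,0,-1.2,0,0,0,-1, 0,0,-1.2,0,0,0,-1]'|grep -v rot;  python3 -c "
from h import *
import cv2
from plant import bot
o=log()
cv2.imwrite('pics/w12.png',bot.capture('wrist')[:,:,::-1])
crop('pics/w12.png','pics/w12a.png',130,60,370,260,3)
log()"; python3 m3.py | grep -E "mid|dist"
```

```text
time: 13.65
tool_pos: [684.4, -85.3, 265.5]
contact_force: [0.8, -0.7, -0.7]
grip_width: 6.9
t 13.65 q [-0.155  0.592  2.237  3.312  1.257 -1.516] p [684.4 -85.3 265.5] rpy° [ -93.1  -83.9 -105.2] F [ 0.8 -0.7 -0.7] w 6.9
t 13.70 q [-0.155  0.592  2.237  3.312  1.257 -1.516] p [684.5 -85.3 265.8] rpy° [ -92.8  -83.9 -105.4] F [-0.1  0.6 -1. ] w 7.2
hook mid [648.1 -73.3 264.5] hook yaw 7.405296363274324
mid [325.5 272. ]
ring [162.6 171. ] dist hook->rail 1.2494786694352 along to ring 55.61402806641658
```

View pics/w12a.png

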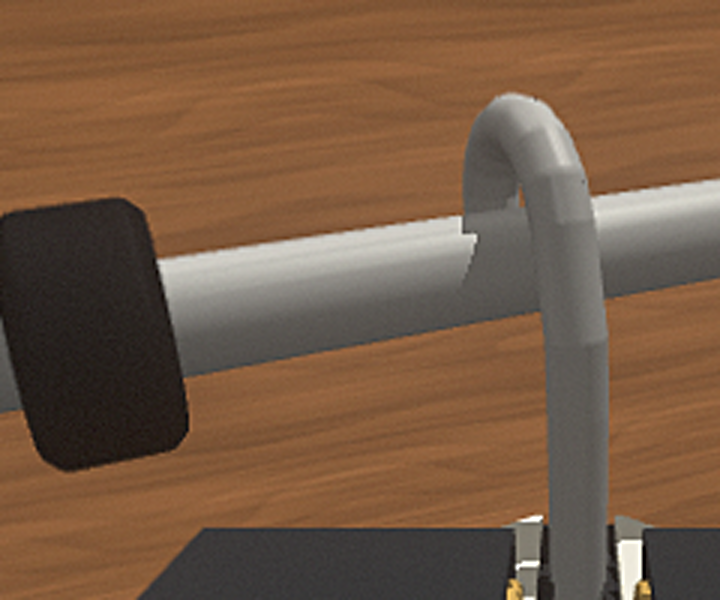

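```bash
python3 -m inch '[0,0,-0.1,0,0,0,-1, 0,0,-0.2,0,0,0,-1, 0,0,-0.35,0,0,0,-1, 0,0,-0.5,0,0,0,-1, 0,0,-0.5,0,0,0,-1]'|grep -v rot;  python3 -c "
from h import *
log()"
```

```text
time: 14.2
tool_pos: [684.5, -85.3, 260.5]
contact_force: [0.7, -0.2, -0.7]
grip_width: 6.7
t 14.20 q [-0.156  0.606  2.239  3.311  1.272 -1.513] p [684.5 -85.3 260.5] rpy° [ -93.   -83.9 -105.2] F [ 0.7 -0.2 -0.7] w 6.7
```

```bash
python3 -m inch '[0,0,-0.05,0,0,0,-1, 0,0,-0.1,0,0,0,-1, 0,0,-0.1,0,0,0,-1, 0,0,-0.1,0,0,0,-1, 0,0,-0.1,0,0,0,-1]'|grep -v rot;  python3 -c "
from h import *
log()"
```

```text
time: 14.7
tool_pos: [684.4, -85.3, 259.6]
contact_force: [0.0, -0.1, -0.6]
grip_width: 6.8
t 14.70 q [-0.155  0.609  2.239  3.311  1.275 -1.513] p [684.4 -85.3 259.6] rpy° [ -92.9  -83.9 -105.3] F [ 0.  -0.1 -0.6] w 6.8
```

```bash
python3 -m inch '[0,0,-0.05,0,0,0,-1, 0,0,-0.1,0,0,0,-1, 0,0,-0.1,0,0,0,-1, 0,0,-0.1,0,0,0,-1, 0,0,-0.1,0,0,0,-1]'|grep -v rot;  python3 -c "
from h import *
log()"
```

```text
time: 15.2
tool_pos: [684.6, -85.3, 259.3]
contact_force: [-0.3, 0.2, 4.0]
grip_width: 7.2
t 15.20 q [-0.156  0.611  2.239  3.311  1.279 -1.512] p [684.6 -85.3 259.3] rpy° [ -92.1  -83.9 -106.1] F [-0.3  0.2  4. ] w 7.2
```

```bash
python3 -m inch '[-0.06,0.5,-0.05,0,0,0,-1, -0.14,1.1,-0.05,0,0,0,-1, -0.22,1.7,-0.05,0,0,0,-1, -0.3,2.4,-0.05,0,0,0,-1, -0.38,3,-0.05,0,0,0,-1]'|grep -v rot;  python3 -c "
from h import *
import cv2
from plant import bot
o=log()
cv2.imwrite('pics/w13.png',bot.capture('wrist')[:,:,::-1])
crop('pics/w13.png','pics/w13a.png',130,60,370,260,3)
log()"; python3 m3.py | grep -E "mid|dist"
```

```text
time: 15.7
tool_pos: [680.7, -54.7, 259.0]
contact_force: [-1.3, -3.5, 3.6]
grip_width: 6.7
t 15.70 q [-0.071  0.612  2.241  3.399  1.287 -1.536] p [680.7 -54.7 259. ] rpy° [ -91.9  -83.9 -106.3] F [-1.3 -3.5  3.6] w 6.7
t 15.75 q [-0.069  0.612  2.241  3.399  1.287 -1.536] p [680.7 -53.7 259. ] rpy° [ -92.   -83.9 -106.2] F [-1.5 -0.3  3.1] w 6.6
hook mid [644.3 -41.8 257.7] hook yaw 7.491565333548146
mid [325.4 271.9]
ring [249.1 137.6] dist hook->rail 1.003043592083754 along to ring 23.81742357878749
```

View pics/w13a.png

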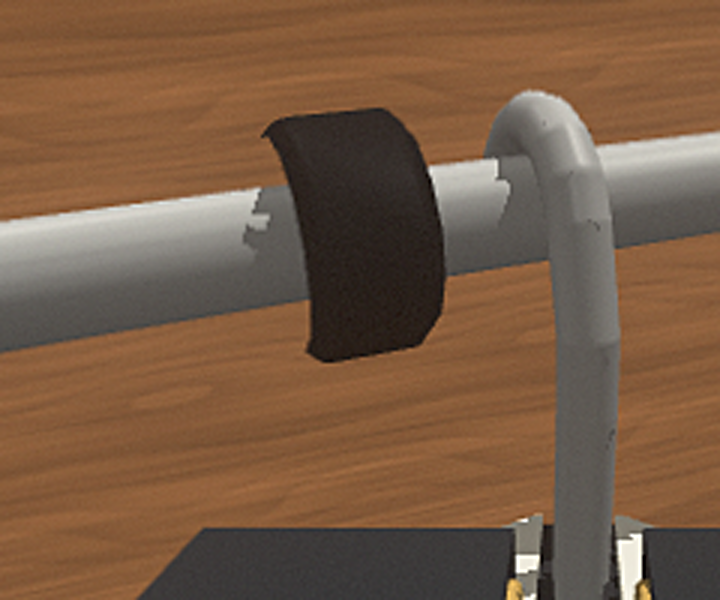

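```bash
python3 -m inch '[-0.03,0.2,-0.05,0,0,0,-1, -0.05,0.4,-0.05,0,0,0,-1, -0.08,0.6,-0.05,0,0,0,-1, -0.1,0.8,-0.05,0,0,0,-1, -0.1,0.8,-0.05,0,0,0,-1]'|grep -v rot;  python3 -c "
from h import *
import cv2
from plant import bot
o=log()
cv2.imwrite('pics/w14.png',bot.capture('wrist')[:,:,::-1])
crop('pics/w14.png','pics/w14a.png',200,60,370,200,4.5)
log()"; python3 m3.py | grep -E "mid|dist"
```

```text
time: 16.25
tool_pos: [679.7, -45.6, 259.0]
contact_force: [-1.4, -3.4, 4.6]
grip_width: 6.8
t 16.25 q [-0.047  0.613  2.241  3.422  1.291 -1.543] p [679.7 -45.6 259. ] rpy° [ -91.3  -83.9 -106.8] F [-1.4 -3.4  4.6] w 6.8
t 16.30 q [-0.047  0.613  2.24   3.422  1.291 -1.543] p [679.8 -45.6 259. ] rpy° [ -91.3  -83.9 -106.8] F [-2.6 -2.5  4.8] w 6.8
hook mid [643.4 -33.7 257.7] hook yaw 7.483049334666003
mid [325.4 271.8]
ring [270.  134.5] dist hook->rail 0.8838023828656358 along to ring 15.718696939886131
```

View pics/w14a.png

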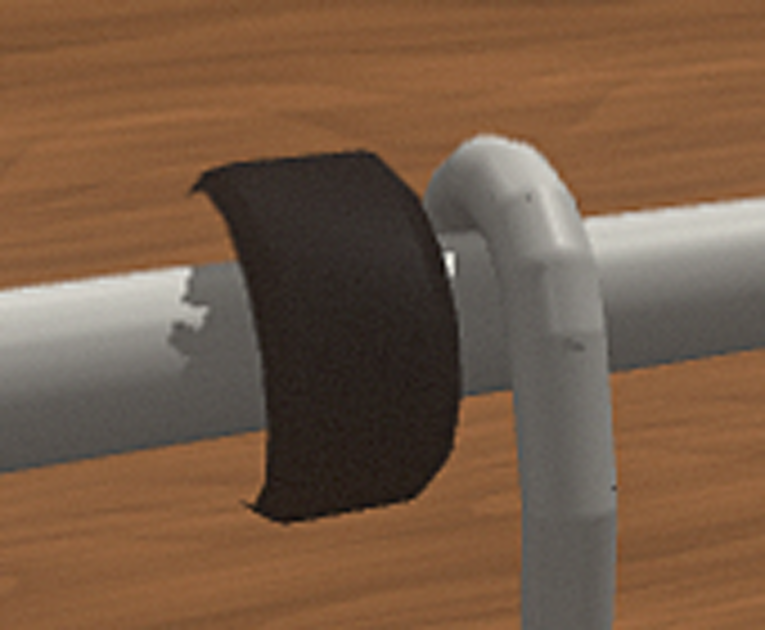

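```bash
python3 -m inch '[0,0.05,-0.02,0,0,0,-1, -0.01,0.1,-0.03,0,0,0,-1, -0.02,0.15,-0.03,0,0,0,-1, -0.03,0.2,-0.03,0,0,0,-1, -0.03,0.2,-0.03,0,0,0,-1]'|grep -v rot;  python3 -c "
from h import *
log()"; python3 m3.py | grep -E "dist"
```

```text
time: 16.8
tool_pos: [679.5, -43.8, 259.0]
contact_force: [-0.7, -2.5, 4.4]
grip_width: 7.1
t 16.80 q [-0.041  0.614  2.24   3.428  1.293 -1.544] p [679.5 -43.8 259. ] rpy° [ -90.9  -83.9 -107.3] F [-0.7 -2.5  4.4] w 7.1
ring [274.6 133.8] dist hook->rail 0.9525785048548098 along to ring 13.87033258923292
```

```bash
python3 -m inch '[0,0.02,-0.02,0,0,0,-1, 0,0.05,-0.02,0,0,0,-1, -0.01,0.08,-0.02,0,0,0,-1, -0.01,0.1,-0.02,0,0,0,-1, -0.01,0.1,-0.02,0,0,0,-1]'|grep -v rot;  python3 -c "
from h import *
import cv2
from plant import bot
o=log()
cv2.imwrite('pics/w15.png',bot.capture('wrist')[:,:,::-1])
crop('pics/w15.png','pics/w15a.png',200,60,370,200,4.5)
log()"; python3 m3.py | grep -E "dist"
```

```text
time: 17.3
tool_pos: [679.4, -43.0, 259.0]
contact_force: [-0.4, -3.6, 5.6]
grip_width: 6.9
t 17.30 q [-0.038  0.614  2.24   3.432  1.294 -1.545] p [679.4 -43.  259. ] rpy° [ -90.6  -83.8 -107.6] F [-0.4 -3.6  5.6] w 6.9
t 17.35 q [-0.038  0.614  2.24   3.432  1.294 -1.545] p [679.4 -43.  259. ] rpy° [ -90.6  -83.8 -107.6] F [-1.3 -4.   4.8] w 6.6
ring [276.7 133.5] dist hook->rail 0.918689386241169 along to ring 12.99498059154556
```

View pics/w15a.png

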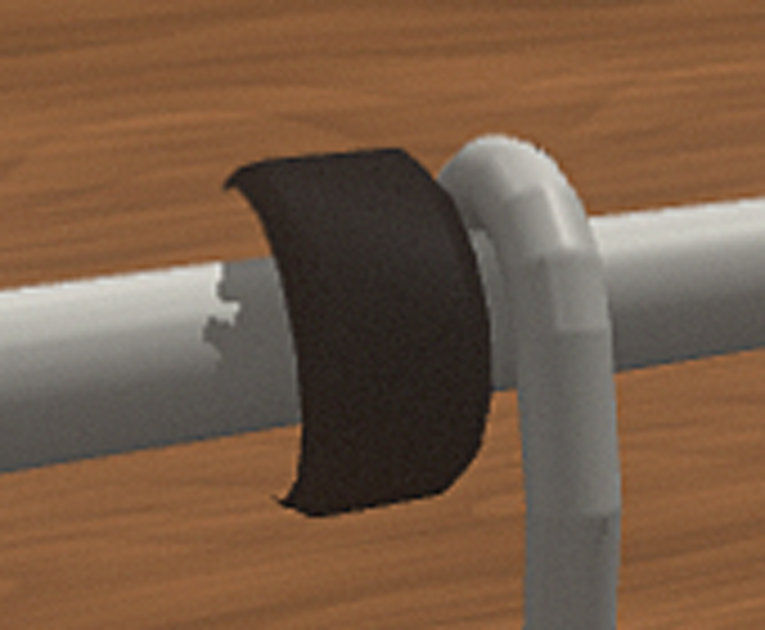

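```bash
python3 -m inch '[0,0.02,0,0,0,0,-1, 0,0.04,0,0,0,0,-1, -0.01,0.06,0,0,0,0,-1, -0.01,0.08,0,0,0,0,-1, -0.01,0.08,0,0,0,0,-1]'|grep -v rot;  python3 -c "
from h import *
import cv2
from plant import bot
o=log()
cv2.imwrite('pics/w16.png',bot.capture('wrist')[:,:,::-1])
crop('pics/w16.png','pics/w16a.png',200,60,370,200,4.5)
log()"; python3 m3.py | grep -E "dist"
```

```text
time: 17.85
tool_pos: [679.3, -42.1, 259.1]
contact_force: [-2.3, -3.8, 4.6]
grip_width: 6.9
t 17.85 q [-0.036  0.614  2.24   3.434  1.294 -1.545] p [679.3 -42.1 259.1] rpy° [ -90.6  -83.8 -107.6] F [-2.3 -3.8  4.6] w 6.9
t 17.90 q [-0.036  0.614  2.24   3.434  1.294 -1.545] p [679.3 -42.2 259. ] rpy° [ -90.6  -83.8 -107.6] F [-0.5 -3.5  4.3] w 7.0
ring [278.9 133.3] dist hook->rail 0.9089373413677945 along to ring 12.16511151387568
```

View pics/w16a.png

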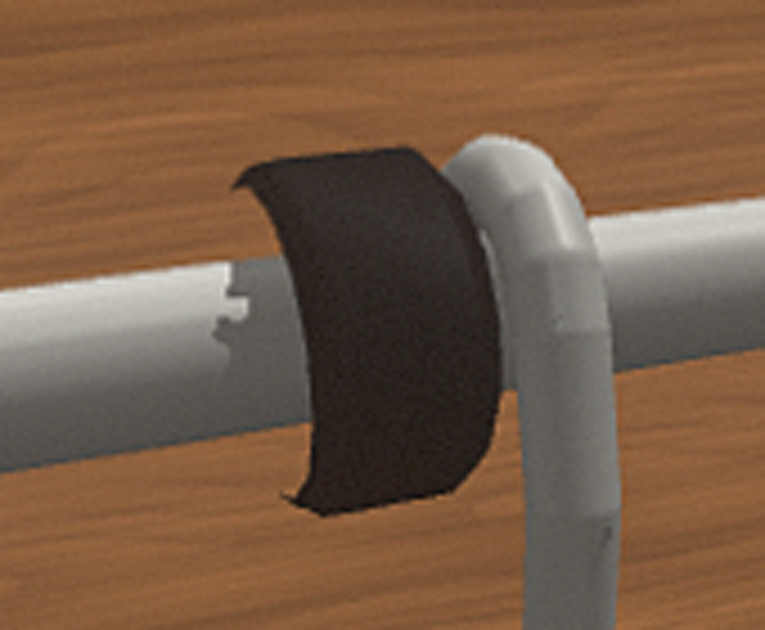

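```bash
python3 -m inch '[0,0.02,0,0,0,0,-1, 0,0.04,0,0,0,0,-1, -0.01,0.06,0,0,0,0,-1, -0.01,0.08,0,0,0,0,-1, -0.01,0.08,0,0,0,0,-1]'|grep -v rot;  python3 -c "
from h import *
import cv2
from plant import bot
o=log()
cv2.imwrite('pics/w17.png',bot.capture('wrist')[:,:,::-1])
crop('pics/w17.png','pics/w17a.png',200,60,370,200,4.5)
log()"; python3 m3.py | grep -E "dist"
```

```text
time: 18.4
tool_pos: [679.2, -41.3, 259.0]
contact_force: [-1.4, -4.1, 4.5]
grip_width: 7.2
t 18.40 q [-0.034  0.614  2.24   3.436  1.294 -1.546] p [679.2 -41.3 259. ] rpy° [ -90.6  -83.8 -107.6] F [-1.4 -4.1  4.5] w 7.2
t 18.45 q [-0.034  0.614  2.24   3.436  1.294 -1.546] p [679.2 -41.2 259.1] rpy° [ -90.6  -83.8 -107.6] F [-1.1 -3.4  4. ] w 6.9
ring [281. 133.] dist hook->rail 0.9002885732044856 along to ring 11.248302923670774
```

View pics/w17a.png

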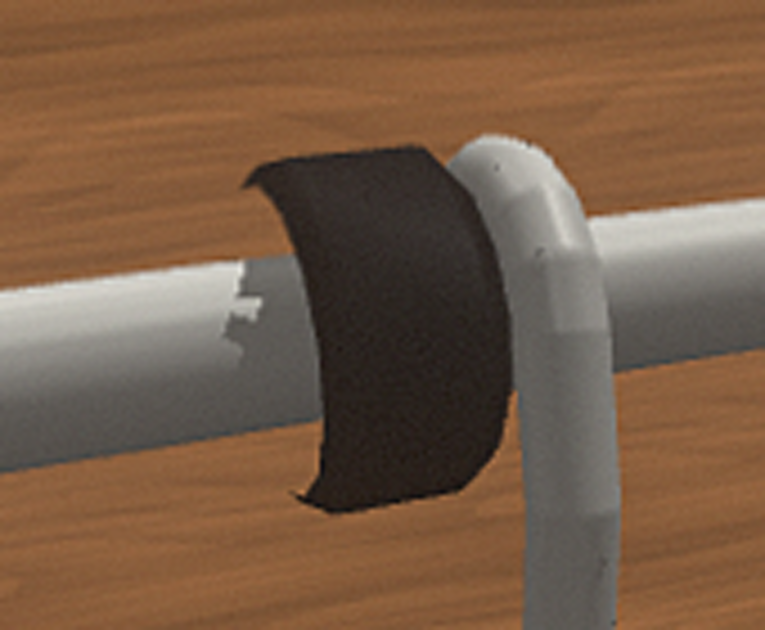

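```bash
python3 -m inch '[0,0.02,0,0,0,0,-1, 0,0.03,0,0,0,0,-1, 0,0.04,0,0,0,0,-1, 0,0.05,0,0,0,0,-1, 0,0.05,0,0,0,0,-1]'|grep -v rot;  python3 -c "
from h import *
import cv2
from plant import bot
o=log()
cv2.imwrite('pics/w18.png',bot.capture('wrist')[:,:,::-1])
crop('pics/w18.png','pics/w18a.png',200,60,370,200,4.5)
log()"; python3 m3.py | grep -E "dist"
```

```text
time: 18.95
tool_pos: [679.2, -40.7, 259.1]
contact_force: [-2.0, -4.1, 4.9]
grip_width: 6.8
t 18.95 q [-0.032  0.614  2.24   3.438  1.294 -1.546] p [679.2 -40.7 259.1] rpy° [ -90.6  -83.8 -107.6] F [-2.  -4.1  4.9] w 6.8
t 19.00 q [-0.032  0.614  2.24   3.438  1.294 -1.546] p [679.2 -40.7 259. ] rpy° [ -90.6  -83.8 -107.5] F [-1.  -3.7  4.1] w 7.0
ring [282.3 132.8] dist hook->rail 0.8424253369112779 along to ring 10.754519556292363
```

View pics/w18a.png

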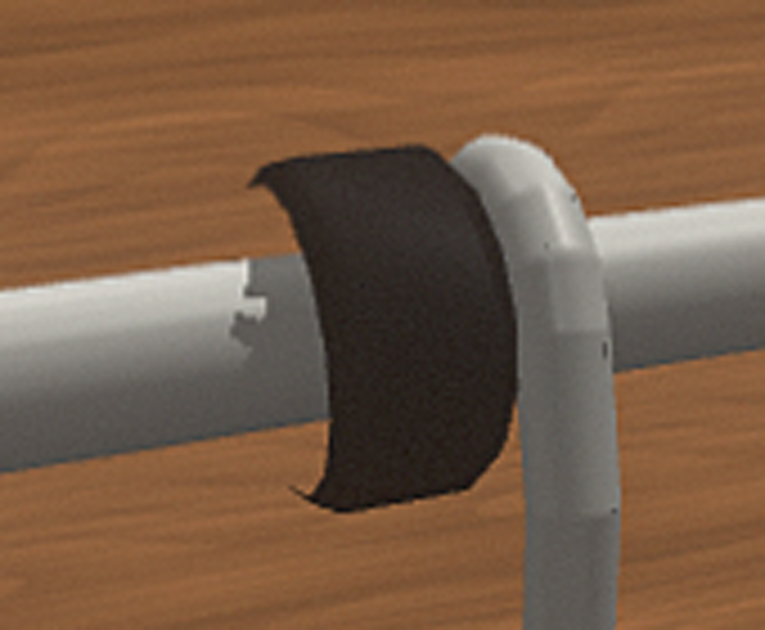

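```bash
python3 -m inch '[0,0.02,0,0,0,0,-1, 0,0.03,0,0,0,0,-1, 0,0.04,0,0,0,0,-1, 0,0.04,0,0,0,0,-1, 0,0.04,0,0,0,0,-1]'|grep -v rot;  python3 -c "
from h import *
import cv2
from plant import bot
o=log()
cv2.imwrite('pics/w19.png',bot.capture('wrist')[:,:,::-1])
crop('pics/w19.png','pics/w19a.png',200,60,370,200,4.5)
log()"; python3 m3.py | grep -E "dist"
```

```text
time: 19.5
tool_pos: [679.2, -40.4, 259.0]
contact_force: [-1.6, -4.4, 5.8]
grip_width: 6.8
t 19.50 q [-0.031  0.614  2.239  3.439  1.294 -1.547] p [679.2 -40.4 259. ] rpy° [ -90.6  -83.8 -107.6] F [-1.6 -4.4  5.8] w 6.8
t 19.55 q [-0.031  0.614  2.239  3.439  1.294 -1.547] p [679.2 -40.4 259.1] rpy° [ -90.5  -83.8 -107.6] F [-1.2 -4.8  5.6] w 6.7
ring [283.2 132.7] dist hook->rail 0.7959623543439388 along to ring 10.428631799909688
```

View pics/w19a.png

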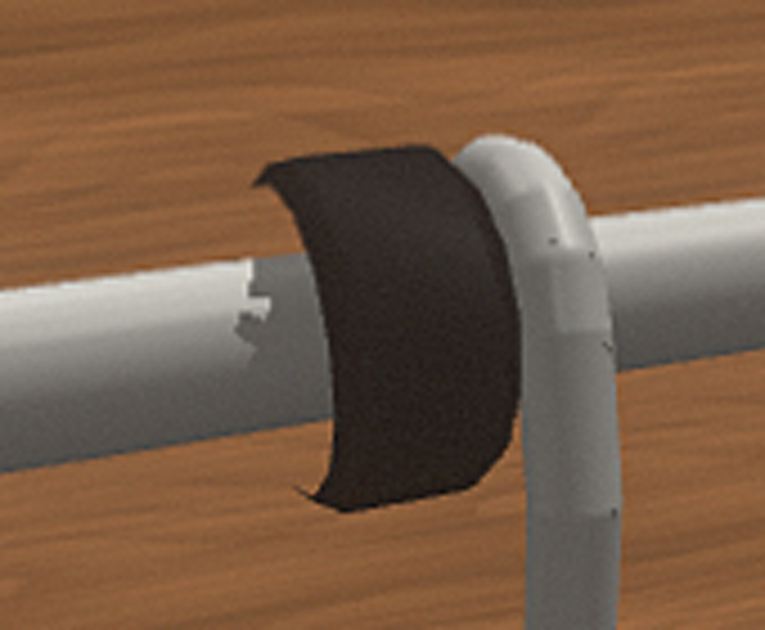

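```bash
python3 -m inch '[0,0.01,0.02,0,0,0,-1, 0,0.02,0.02,0,0,0,-1, 0,0.03,0.02,0,0,0,-1, 0,0.04,0.02,0,0,0,-1, 0,0.04,0.02,0,0,0,-1]'|grep -v rot;  python3 -c "
from h import *
import cv2
from plant import bot
o=log()
cv2.imwrite('pics/w20.png',bot.capture('wrist')[:,:,::-1])
crop('pics/w20.png','pics/w20a.png',200,60,370,200,4.5)
log()"; python3 m3.py | grep -E "dist"
```

```text
time: 20.05
tool_pos: [679.1, -40.1, 259.1]
contact_force: [-1.9, -4.6, 4.7]
grip_width: 7.2
t 20.05 q [-0.03   0.614  2.239  3.44   1.293 -1.547] p [679.1 -40.1 259.1] rpy° [ -90.8  -83.8 -107.4] F [-1.9 -4.6  4.7] w 7.2
t 20.10 q [-0.03   0.614  2.239  3.44   1.293 -1.547] p [679.1 -40.  259.1] rpy° [ -90.8  -83.8 -107.4] F [-1.6 -5.3  4.3] w 6.9
ring [284.  132.7] dist hook->rail 0.7933043480350451 along to ring 10.050715696283781
```

View pics/w20a.png

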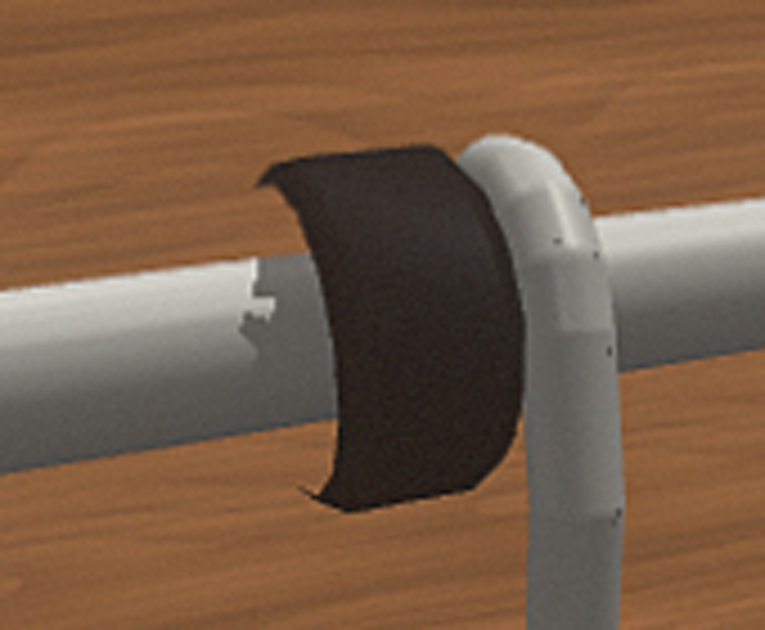

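```bash
python3 -m inch '[0,0,0.02,0,0,0,-1, 0,-0.01,0.04,0,0,0,-1, 0,-0.01,0.04,0,0,0,-1, 0,-0.01,0.04,0,0,0,-1, 0,-0.01,0.04,0,0,0,-1]'|grep -v rot;  python3 -c "
from h import *
log()"
```

```text
time: 20.6
tool_pos: [679.0, -40.2, 259.1]
contact_force: [-1.9, -5.2, 1.3]
grip_width: 7.2
t 20.60 q [-0.031  0.613  2.239  3.44   1.291 -1.548] p [679.  -40.2 259.1] rpy° [ -91.2  -83.9 -107. ] F [-1.9 -5.2  1.3] w 7.2
```

```bash
python3 -m inch '[0,-0.02,0.01,0,0,0,-1, 0,-0.04,0.01,0,0,0,-1, 0,-0.04,0.01,0,0,0,-1, 0,-0.04,0.01,0,0,0,-1, 0,-0.04,0.01,0,0,0,-1]'|grep -v rot;  python3 -c "
from h import *
log()"
```

```text
time: 21.1
tool_pos: [679.1, -40.5, 259.1]
contact_force: [-0.7, -3.6, 2.3]
grip_width: 6.9
t 21.10 q [-0.032  0.613  2.24   3.439  1.291 -1.547] p [679.1 -40.5 259.1] rpy° [ -91.3  -83.9 -106.8] F [-0.7 -3.6  2.3] w 6.9
```

```bash
python3 -m inch '[0,0,0,0,0,0,-0.6, 0,0,0,0,0,0,-0.4, 0,0,0,0,0,0,-0.2, 0,0,0,0,0,0,0, 0,0,0,0,0,0,0]'|grep -v rot;  python3 -c "
from h import *
import cv2
from plant import bot
o=log()
cv2.imwrite('pics/w21.png',bot.capture('wrist')[:,:,::-1])
"
```

```text
time: 21.6
tool_pos: [679.1, -40.2, 258.9]
contact_force: [0.2, -0.1, -0.3]
grip_width: 42.0
t 21.60 q [-0.031  0.613  2.24   3.439  1.291 -1.547] p [679.1 -40.2 258.9] rpy° [ -91.6  -83.9 -106.6] F [ 0.2 -0.1 -0.3] w 42.0
```

View pics/w21.png

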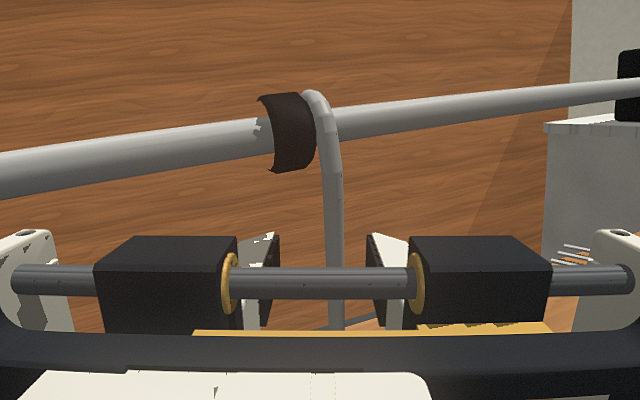

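```bash
python3 -m inch '[-0.9,0.3,0,0,0,0,0.2, -2.2,0.7,0,0,0,0,0.2, -3.8,1.2,0,0,0,0,0.2, -5.7,1.9,0,0,0,0,0.2, -7.6,2.5,0,0,0,0,0.2]'|grep -v rot;  python3 -c "
from h import *
import cv2
from plant import bot
o=log()
cv2.imwrite('pics/w22.png',bot.capture('wrist')[:,:,::-1])
cv2.imwrite('pics/s22.png',bot.capture('scene')[:,:,::-1])
crop('pics/s22.png','pics/s22a.png',250,140,390,270,5)
"
```

```text
time: 22.15
tool_pos: [601.8, -14.9, 259.1]
contact_force: [-0.8, 1.1, -0.2]
grip_width: 55.0
t 22.15 q [ 0.05   0.594  2.424  3.511  1.452 -1.509] p [601.8 -14.9 259.1] rpy° [ -91.5  -83.9 -106.6] F [-0.8  1.1 -0.2] w 55.0
```

View pics/w22.png

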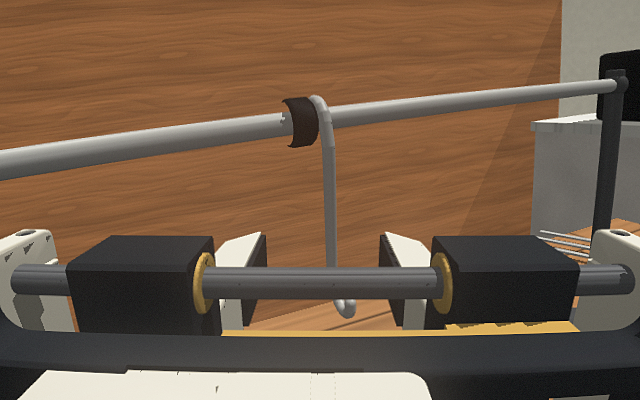

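View pics/s22a.png

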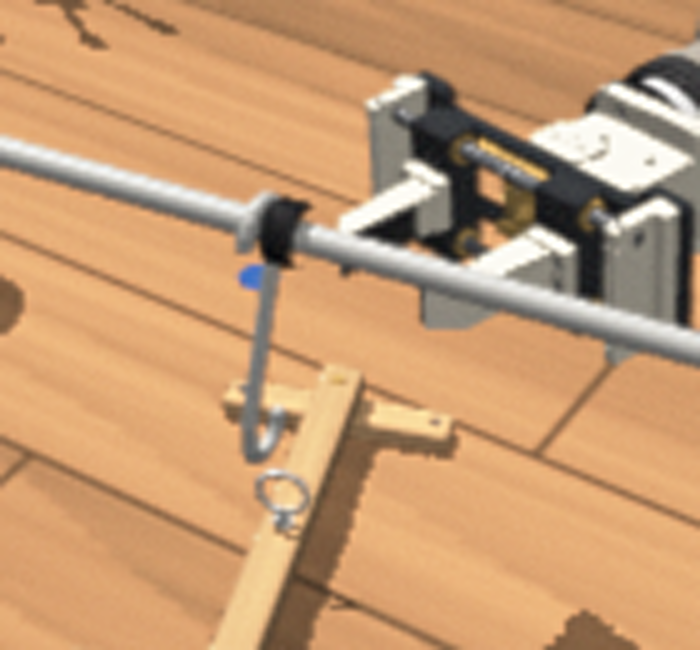

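```bash
cat > t4.py <<'E'
from k import *
from plant import bot
s=fit(1); q0=np.array(bot.get_obs()['joint_positions'])
np.set_printoptions(precision=2,suppress=True)
def down(yaw):
    y=np.radians(yaw);x=np.array([-np.cos(y),-np.sin(y),0]);z=np.array([0,0,-1.]);return R.from_matrix(np.stack([x,np.cross(z,x),z],1))
if __name__=='__main__':
    for nm,p,yw in [('above',(475,-110.5,150),18.4),('hang',(572,-40,260),7.3),('hang',(572,-40,120),7.3)]:
        for f in (0,):
            for i in range(6):
                q,er=ik(np.array(p,float),down(yw+180*f),np.array([[0,.3,1.8,0,1,0],[0,.3,1.8,0,1,2],[0,.3,1.8,0,1,-2],[0,.3,1.8,3.,1,-2],[0,.3,1.8,0,1.5,-3],[0,.3,1.8,0,1.5,3]][i],float),s)
                if er<.01: print(nm,q)
E
python3 t4.py
```

```text
lat,d1,L1,L2,Lt [ 76.4 222.9 506.2 379.6 338.9  46.5] rank 6 maxres 0.003737052362808413 sv [12.41602676 10.03728664  7.41319916  3.25346109  1.74779451  0.70699362]
above [-0.39  0.33  1.71  0.    1.1  -2.28]
above [-0.39  0.33  1.71 -0.    1.1  -2.28]
above [-0.39  0.33  1.71 -0.    1.1  -2.28]
above [-0.39  0.33  1.71 -0.    1.1  -2.28]
hang [-0.2   0.4   1.29  0.    1.45 -1.9 ]
hang [-0.2   0.4   1.29  0.    1.45 -1.9 ]
hang [-0.2   0.4   1.29  0.    1.45 -1.9 ]
hang [-0.2   0.4   1.29  0.    1.45 -1.9 ]
hang [-0.2   0.51  1.51 -0.    1.12 -1.9 ]
hang [-0.2   0.51  1.51  0.    1.12 -1.9 ]
hang [-0.2   0.51  1.51 -0.    1.12 -1.9 ]
hang [-0.2   0.51  1.51 -0.    1.12 -1.9 ]
```

```bash
cat > t5.py <<'E'
from k import *
from t4 import down
from plant import bot
s=fit(); q0=np.array(bot.get_obs()['joint_positions'])
np.set_printoptions(precision=2,suppress=True)
qG,er=ik(np.array((475,-110.5,200.)),down(18.4),np.array([-.39,.33,1.7,0,1.1,-2.28]),s);print(qG,er)
V=[q0,np.array([-.2,.25,2.4,3.0,1.1,-1.6]),np.array([-.5,.0,2.0,1.5,.9,-1.9]),qG]
Q=[q0]
for a,b,N in zip(V[:-1],V[1:],(6,10,9)): Q+=[a+(b-a)*t/N for t in range(1,N+1)]
for i,q in enumerate(Q):
    p=cols(q)@s; Z=Rf(q).apply([0,0,1]); w=p-s[4]*Z
    if i: print(i,'tcp',p.round(0),'z',Z,'wrist',w.round(0),'step',np.degrees((Rf(q)*Rf(Q[i-1]).inv()).magnitude()).round(1))
np.save('Q.npy',np.array(Q))
E
python3 t5.py; python3 rows.py 1 2 3 4 5
```

```text
lat,d1,L1,L2,Lt [ 76.4 222.9 506.2 379.6 338.9  46.5] rank 6 maxres 0.003737052362808413 sv [12.41602676 10.03728664  7.41319916  3.25346109  1.74779451  0.70699362]
[-0.39  0.28  1.63  0.    1.23 -2.28] 3.875449200490832e-13
1 tcp [608. -11. 276.] z [ 0.96 -0.27 -0.  ] wrist [281.  79. 276.] step 2.6
2 tcp [613.  -9. 294.] z [ 0.97 -0.22  0.  ] wrist [283.  67. 293.] step 2.8
3 tcp [616.  -6. 312.] z [ 0.98 -0.18  0.01] wrist [282.  56. 309.] step 3.0
4 tcp [616.  -4. 330.] z [ 0.99 -0.14  0.01] wrist [281.  44. 325.] step 3.2
5 tcp [615.  -3. 347.] z [ 0.99 -0.11  0.02] wrist [278.  33. 341.] step 3.5
6 tcp [611.  -2. 362.] z [ 1.   -0.07  0.02] wrist [273.  23. 357.] step 3.8
7 tcp [623.  21. 385.] z [1.   0.03 0.05] wrist [284.  12. 369.] step 8.8
8 tcp [630.  42. 404.] z [0.99 0.12 0.06] wrist [294.   1. 383.] step 9.0
9 tcp [633.  61. 419.] z [0.98 0.21 0.06] wrist [302. -11. 398.] step 9.3
10 tcp [634.  76. 430.] z [0.96 0.29 0.05] wrist [310. -22. 414.] step 9.5
11 tcp [632.  87. 437.] z [0.93 0.36 0.02] wrist [315. -34. 431.] step 9.7
12 tcp [629.  93. 439.] z [ 0.91  0.41 -
[... 547 characters left out ...]
.5  -0.63] wrist [ 373. -100.  536.] step 11.8
20 tcp [558.  57. 291.] z [ 0.5   0.47 -0.73] wrist [ 390. -103.  538.] step 11.7
21 tcp [540.  37. 262.] z [ 0.39  0.42 -0.82] wrist [ 407. -106.  539.] step 11.6
22 tcp [521.   9. 237.] z [ 0.29  0.34 -0.89] wrist [ 424. -108.  540.] step 11.5
23 tcp [504. -26. 217.] z [ 0.19  0.25 -0.95] wrist [ 441. -109.  540.] step 11.4
24 tcp [488. -66. 205.] z [ 0.09  0.13 -0.99] wrist [ 458. -110.  540.] step 11.3
25 tcp [ 475. -110.  200.] z [ 0. -0. -1.] wrist [ 475. -110.  539.] step 11.2
1 [0.7 0.3 1.8] [-0.5 -0.1  2.6]
2 [1.2 0.6 3.6] [-1.6 -0.1  5.1]
3 [1.5 0.8 5.4] [-3.3 -0.1  7.6]
4 [1.5 1.  7.2] [-5.5  0.1  9.8]
5 [1.4 1.1 8.9] [-8.3  0.4 11.9]
```

```bash
sed -i 's/V=\[q0.*/V=[q0,np.array([-.1,.15,2.55,3.2,1.3,-1.55]),np.array([-.5,-.35,2.1,1.6,.9,-1.9]),np.array([-.5,-.1,1.8,.7,1.1,-2.1]),qG]/; s/(6,10,9)/(5,12,7,6)/; s/,200\.)/,260.)/' t5.py; python3 t5.py | tail -31; python3 rows.py 1 2 3 4 5
```

```text
[-0.39  0.23  1.52 -0.    1.38 -2.28] 5.684341886080802e-16
1 tcp [593. -13. 294.] z [ 0.96 -0.28  0.03] wrist [268.  82. 284.] step 2.7
2 tcp [582. -10. 328.] z [ 0.97 -0.25  0.06] wrist [254.  74. 307.] step 2.7
3 tcp [568.  -6. 360.] z [ 0.97 -0.22  0.1 ] wrist [239.  67. 327.] step 2.8
4 tcp [551.  -2. 390.] z [ 0.97 -0.19  0.13] wrist [221.  61. 345.] step 2.9
5 tcp [532.   4. 418.] z [ 0.97 -0.15  0.17] wrist [202.  56. 360.] step 3.0
6 tcp [542.  29. 446.] z [ 0.98 -0.06  0.21] wrist [212.  49. 374.] step 7.4
7 tcp [548.  52. 472.] z [0.97 0.03 0.25] wrist [219.  41. 388.] step 7.7
8 tcp [549.  75. 496.] z [0.95 0.13 0.27] wrist [226.  32. 404.] step 8.0
9 tcp [548.  95. 515.] z [0.94 0.21 0.28] wrist [231.  24. 421.] step 8.4
10 tcp [545. 112. 531.] z [0.92 0.29 0.27] wrist [234.  15. 440.] step 8.7
11 tcp [541. 126. 542.] z [0.9  0.35 0.25] wrist [235.   7. 459.] step 9.0
12 tcp [537. 136. 549.] z [0.89 0.4  0.21] wrist [235.  -0. 479.] step 9.4
13 tcp [532. 141. 553.] z [0.88 0.44 0.16] wrist [232.  -7. 499.] step 9.7
14 tcp [528. 141. 555.] z [0.88 0.46 0.1 ] wrist [228. -
[... 756 characters left out ...]
0.33 -0.73] wrist [317. -86. 632.] step 8.4
25 tcp [512.  11. 355.] z [ 0.5   0.31 -0.81] wrist [343. -93. 630.] step 8.7
26 tcp [505.  -8. 330.] z [ 0.4   0.27 -0.88] wrist [369. -98. 627.] step 8.7
27 tcp [497. -30. 307.] z [ 0.3   0.22 -0.93] wrist [ 395. -103.  622.] step 8.6
28 tcp [489. -54. 288.] z [ 0.2   0.15 -0.97] wrist [ 422. -107.  616.] step 8.6
29 tcp [482. -82. 272.] z [ 0.1   0.08 -0.99] wrist [ 448. -109.  608.] step 8.5
30 tcp [ 475. -110.  260.] z [ 0. -0. -1.] wrist [ 475. -110.  599.] step 8.4
1 [-0.8  0.2  3.5] [-0.4 -1.9  1.9]
2 [-1.9  0.4  7. ] [-1.1 -3.7  3.7]
3 [-3.3  0.8 10.2] [-2.3 -5.6  5.5]
4 [-5.   1.3 13.2] [-3.8 -7.3  7.2]
5 [-6.9  1.9 16. ] [-5.7 -9.   8.8]
```

```bash
python3 -m inch '[-0.8,0.2,3.5,-0.4,-1.9,1.9,0.2, -1.9,0.4,7,-1.1,-3.7,3.7,0.2, -3.3,0.8,10.2,-2.3,-5.6,5.5,0.2, -5,1.3,13.2,-3.8,-7.3,7.2,0.2, -6.9,1.9,16,-5.7,-9,8.8,0.2]' | head -2; python3 rows.py 6 7 8 9 10
```

```text
time: 22.75
tool_pos: [531.6, 4.7, 419.8]
6 [1.  2.4 2.6] [-5.3 -1.9  4.4]
7 [1.6 4.8 5.3] [-11.6  -3.8   8.5]
8 [1.8 7.  7.6] [-18.6  -5.5  12. ]
9 [1.7 9.  9.5] [-26.3  -6.9  15. ]
10 [ 1.4 10.7 11.1] [-34.6  -8.1  17.4]
```

```bash
python3 -m inch '[1,2.4,2.6,-5.3,-1.9,4.4,0.2, 1.6,4.8,5.3,-11.6,-3.8,8.5,0.2, 1.8,7,7.6,-18.6,-5.5,12,0.2, 1.7,9,9.5,-26.3,-6.9,15,0.2, 1.4,10.7,11.1,-34.6,-8.1,17.4,0.2]' | head -2; python3 rows.py 11 12 13 14 15
```

```text
time: 23.25
tool_pos: [545.5, 112.3, 531.6]
11 [-0.4  1.4  1. ] [-8.5 -1.5  1.5]
12 [-0.9  2.4  1.8] [-17.6  -2.9   2.5]
13 [-1.4  2.9  2.2] [-27.2  -4.1   2.9]
14 [-1.8  2.9  2.3] [-37.1  -5.1   2.7]
15 [-2.2  2.4  2.3] [-47.3  -5.7   2. ]
```

```bash
python3 -m inch '[-0.4,1.4,1,-8.5,-1.5,1.5,0.2, -0.9,2.4,1.8,-17,-2.9,2.5,0.2, -1.4,2.9,2.2,-25.5,-4.1,2.9,0.2, -1.8,2.9,2.3,-34,-5,2.7,0.2, -2.2,2.4,2.3,-42.5,-5.5,2,0.2]' | head -2; python3 rows.py 15 16 17 18 19
```

```text
time: 23.75
tool_pos: [523.3, 136.0, 554.8]
15 [ 0. -0. -0.] [-5.  -0.3 -0.1]
16 [-0.4 -1.1 -0. ] [-15.3  -1.3  -1.6]
17 [-0.8 -2.8  0. ] [-25.8  -2.1  -3.6]
18 [-0.2 -2.6 -2.3] [-33.6  -0.7   0.1]
19 [ 0.2 -2.9 -4.7] [-41.2   0.8   4. ]
```

```bash
python3 -m inch '[-0.2,-0.5,0,-8.5,-0.6,-0.6,0.2, -0.5,-1.5,0,-17,-1.4,-1.9,0.2, -0.8,-2.8,0,-25.5,-2.1,-3.6,0.2, -0.2,-2.6,-2.3,-33.6,-0.7,0.1,0.2, 0.2,-2.9,-4.7,-41.2,0.8,4,0.2]' | head -2; python3 rows.py 20 21 22 23 24
```

```text
time: 24.25
tool_pos: [524.7, 106.9, 507.7]
20 [ 0.3 -0.7 -2.6] [-7.8  3.   3.5]
21 [ 0.4 -1.8 -5.2] [-15.1   5.9   6.8]
22 [ 0.2 -3.5 -7.8] [-22.4   9.   10.2]
23 [ -0.1  -5.6 -10.2] [-29.4  12.3  13.5]
24 [ -0.6  -8.1 -12.5] [-36.2  15.8  16.9]
```

```bash
python3 -m inch '[0.3,-0.7,-2.6,-7.5,3,3.5,0.2, 0.4,-1.8,-5.2,-14.9,5.9,6.8,0.2, 0.2,-3.5,-7.8,-22,9,10.2,0.2, -0.1,-5.6,-10.2,-29,12.3,13.5,0.2, -0.6,-8.1,-12.5,-36,15.8,16.9,0.2]' | head -2; python3 rows.py 25 26 27 28 29
```

```text
time: 24.75
tool_pos: [518.4, 24.4, 382.1]
25 [-0.6 -1.4 -2.7] [-5.4  4.8  5. ]
26 [-1.3 -3.2 -5.2] [-10.5   9.8   9.8]
27 [-2.1 -5.4 -7.5] [-15.6  14.9  14.6]
28 [-2.9 -7.9 -9.4] [-20.5  20.2  19.2]
29 [ -3.7 -10.6 -11. ] [-25.2  25.6  23.7]
```

```bash
python3 -m inch '[-0.6,-1.4,-2.7,-5.2,4.7,4.8,0.3, -1.3,-3.2,-5.2,-10.3,9.6,9.6,0.3, -2.1,-5.4,-7.5,-15.4,14.7,14.4,0.3, -2.9,-7.9,-9.4,-20.3,20,19,0.3, -3.7,-10.6,-11,-25,25.4,23.5,0.3]' | head -2; python3 -c "
from h import *
from t4 import down
o=log()
B=down(18.4)
print(((np.array([475,-110.5,150])-o['tool_pos'])/10).round(2),np.degrees((B*R.from_euler('xyz',o['tcp_rot']).inv()).as_rotvec()).round(1))
"
```

```text
time: 25.25
tool_pos: [481.1, -83.2, 271.7]
lat,d1,L1,L2,Lt [ 76.4 222.9 506.2 379.6 338.9  46.5] rank 6 maxres 0.003737052362808413 sv [12.41602676 10.03728664  7.41319916  3.25346109  1.74779451  0.70699362]
t 25.25 q [-0.41  0.18  1.57  0.12  1.33 -2.25] p [481.1 -83.2 271.7] rpy° [ 176.8    6.6 -166. ] F [0.4 0.6 0.6] w 59.9
[ -0.61  -2.73 -12.17] [-4.9  5.5  4.2]
```

```bash
python3 -m inch '[-0.2,-0.9,-2.5,-2.4,2.7,2.1,0.3, -0.4,-1.8,-6,-4.9,5.5,4.2,0.3, -0.6,-2.7,-10,-4.9,5.5,4.2,0.3, -0.6,-2.7,-14,-4.9,5.5,4.2,0.3, -0.6,-2.7,-17.2,-4.9,5.5,4.2,0.3]' | head -2; cat > m5.py <<'E'
from h import *
from plant import bot
import sys
n=sys.argv[1]
from t4 import down
o=log()
for c in ('wrist','scene','top'): cv2.imwrite(f'pics/{c[0]}{n}.png',bot.capture(c)[:,:,::-1])
cs=bot.calibration('scene');ct=bot.calibration('top');p=o['tool_pos'];Rt=R.from_euler('xyz',o['tcp_rot']);Y=Rt.apply([0,1,0])
np.set_printoptions(precision=1,suppress=True)
for dz in (0,20):
  print(dz,[(proj(cs,p+Y*k*o['grip_width']/2+[0,0,dz]),proj(ct,p+Y*k*o['grip_width']/2+[0,0,dz])) for k in (-1,1)])
E
python3 m5.py 23; python3 -c "
from h import *
crop('pics/s23.png','pics/s23a.png',255,165,375,295,5)
crop('pics/t23.png','pics/t23a.png',270,140,390,260,5)"
```

```text
time: 25.75
tool_pos: [474.5, -110.3, 97.7]
lat,d1,L1,L2,Lt [ 76.4 222.9 506.2 379.6 338.9  46.5] rank 6 maxres 0.003750783688715842 sv [12.48458917 10.07371298  7.48097699  3.57771296  1.83025155  0.73516843]
t 25.75 q [-0.39  0.4   1.78 -0.    0.97 -2.28] p [ 474.5 -110.3   97.7] rpy° [ 179.9   -0.1 -161.6] F [-1.2  0.3  0.1] w 59.8
0 [(array([303.3, 208.3]), array([345.4, 215.4])), (array([323.9, 211.7]), array([325.6, 222. ]))]
20 [(array([303.2, 202.7]), array([345.8, 215.3])), (array([324. , 206.2]), array([325.7, 222. ]))]
```

View pics/s23a.png

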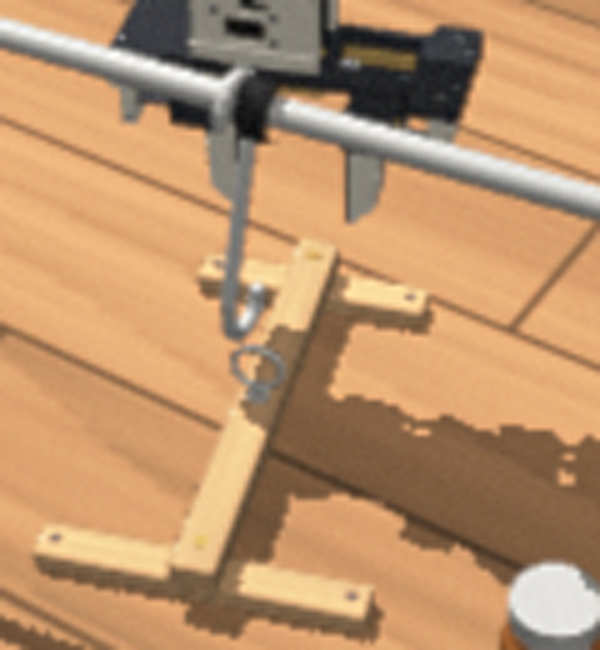

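View pics/t23a.png

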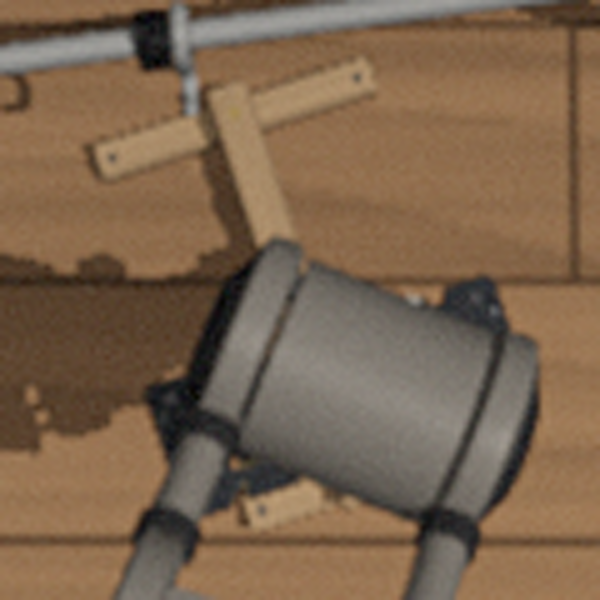

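View pics/w23.png

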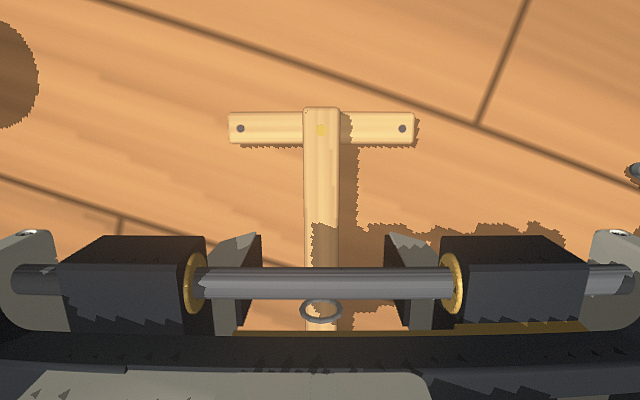

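```bash
python3 -m inch '[0.1,0,-2,0,0,0,0.3, 0.1,0,-4,0,0,0,0.3, 0.1,0,-6,0,0,0,0.3, 0.1,0,-8,0,0,0,0.3, 0.1,0,-8.8,0,0,0,0.3]' | grep -v rot; python3 m5.py 24|tail -3; python3 -c "
from h import *
crop('pics/s24.png','pics/s24a.png',265,165,365,265,6)"
```

```text
time: 26.4
tool_pos: [476.0, -110.5, 11.3]
contact_force: [-0.7, -0.2, 0.7]
grip_width: 59.7
t 26.40 q [-0.39  0.53  1.85  0.    0.76 -2.28] p [ 476.  -110.5   11.3] rpy° [ 179.9   -0.1 -161.6] F [-0.7 -0.2  0.7] w 59.7
0 [(array([303.3, 231.4]), array([343.7, 215.3])), (array([323. , 234.8]), array([325.3, 221.4]))]
20 [(array([303.2, 226.3]), array([344.1, 215.2])), (array([323.1, 229.7]), array([325.4, 221.4]))]
```

View pics/s24a.png

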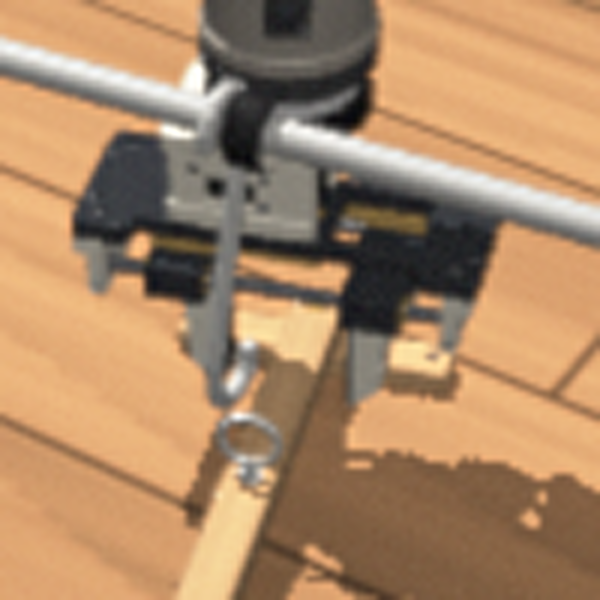

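View pics/w24.png

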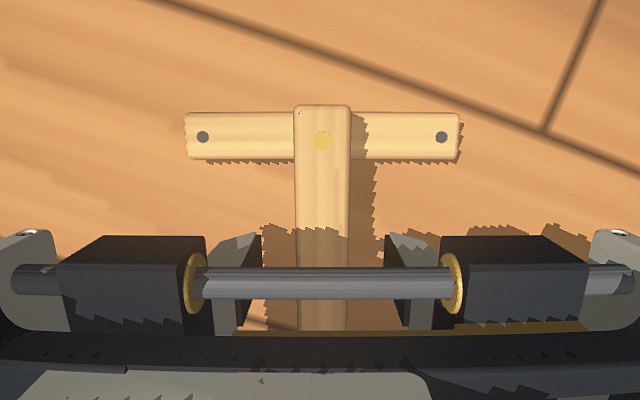

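```bash
python3 -m inch '[0,0,-0.3,0,0,0,0.3, 0,0,-0.6,0,0,0,0.3, 0,0,-0.8,0,0,0,0.3, 0,0,-0.8,0,0,0,0.1, 0,0,-0.8,0,0,0,-0.1]' | grep -v rot;python3 -m inch '[0,0,0,0,0,0,-0.3, 0,0,0,0,0,0,-1, 0,0,0,0,0,0,-1, 0,0,0,0,0,0,-1, 0,0,0,0,0,0,-1]' | grep -v rot; python3 -c "
from h import *
log()"
```

```text
time: 27.05
tool_pos: [476.0, -110.4, 3.9]
contact_force: [-0.4, 0.2, 0.3]
grip_width: 47.9
time: 27.55
tool_pos: [476.1, -110.4, 4.0]
contact_force: [-0.4, 0.1, 1.1]
grip_width: 25.7
t 27.55 q [-0.385  0.547  1.859  0.     0.739 -2.276] p [ 476.1 -110.4    4. ] rpy° [ 1.799e+02 -1.000e-01 -1.616e+02] F [-0.4  0.1  1.1] w 25.7
```

```bash
python3 -m inch '[0,0,0,0,0,0,-1, 0,0,0,0,0,0,-1, 0,0,0.5,0,0,0,-1, 0,0,1.2,0,0,0,-1, 0,0,2,0,0,0,-1]' | grep -v rot;python3 -m inch '[0,0,0.5,0,0,0,-1, 0,0,1.5,0,0,0,-1, 0,0,3,0,0,0,-1, 0,0,4,0,0,0,-1, 0,0,4,0,0,0,-1]' | grep -v rot; python3 -c "
from plant import bot
print(bot.get_obs()['moment'])"; python3 m5.py 25|tail -3; python3 -c "
from h import *
crop('pics/s25.png','pics/s25a.png',255,165,385,285,6)"
```

```text
time: 28.05
tool_pos: [475.8, -110.3, 24.4]
contact_force: [0.1, 0.1, -2.7]
grip_width: 25.4
time: 28.55
tool_pos: [476.9, -110.7, 66.1]
contact_force: [1.5, -0.8, -2.1]
grip_width: 25.7
[-0.03284983  0.20663709  0.00927528]
t 28.55 q [-0.39  0.45  1.81  0.    0.89 -2.28] p [ 476.9 -110.7   66.1] rpy° [-180.     0.  -161.6] F [ 1.5 -0.8 -2.1] w 25.7
0 [(array([308.6, 218.2]), array([339.4, 216.6])), (array([317.3, 219.7]), array([331.1, 219.3]))]
20 [(array([308.5, 212.9]), array([339.7, 216.5])), (array([317.4, 214.3]), array([331.3, 219.3]))]
```

View pics/s25a.png

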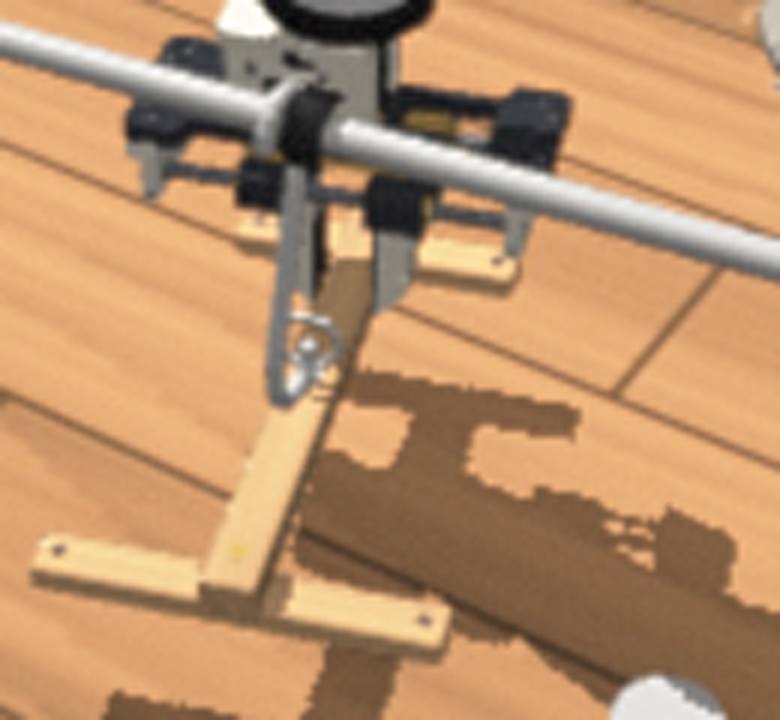

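View pics/w25.png

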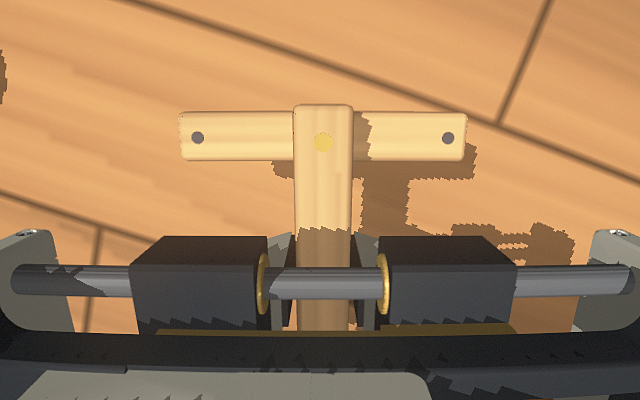

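```bash
cat > m6.py <<'E'
from h import *
from plant import bot
c=dict(bot.calibration('wrist'))   # at w25 pose
o=bot.get_obs();T=c['cam_to_world'];Rt=R.from_euler('xyz',o['tcp_rot']).as_matrix();p=o['tool_pos']
Tt=np.eye(4);Tt[:3,:3]=Rt;Tt[:3,3]=p; M=np.linalg.inv(Tt)@T
def cam(p,rpy):
    A=np.eye(4);A[:3,:3]=R.from_euler('xyz',np.radians(rpy)).as_matrix();A[:3,3]=p;d=dict(c);d['cam_to_world']=A@M;return d
np.set_printoptions(precision=1,suppress=True)
def scr(n):
    im=cv2.imread(f'pics/{n}.png').astype(int)
    out=[]
    for x0,x1 in ((185,225),(425,465)):
        sub=im[120:155,x0:x1];m=(sub.max(2)<140)&(sub.max(2)-sub.min(2)<45)
        ys,xs=np.where(m);out.append((np.median(xs)+x0,np.median(ys)+120))
    return out
s24=scr('w24');s25=scr('w25');print(s24,s25)
c24=cam([476,-110.5,11.3],[179.9,-.1,-161.6])
P=[onz(c24,*a,14) for a in s24];print('screws at rest',P,np.linalg.norm(P[0]-P[1]))
# where they'd be seen now if rigidly lifted from grasp TCP (476.1,-110.4,4.0)
sh=np.array(p)-[476.1,-110.4,4.0]
print('pred',[proj(c,q+sh) for q in P])
for th in (1,2,3,4):
    g=np.array([476.1,-110.4,24]);k=np.array([-np.sin(np.radians(18.4)),np.cos(np.radians(18.4)),0])
    print(th,[proj(c,R.from_rotvec(k*np.radians(th)).apply(q-g)+g+sh) for q in P])
E
python3 m6.py
```

```text
[(np.float64(202.0), np.float64(136.0)), (np.float64(441.0), np.float64(137.0))] [(np.float64(197.0), np.float64(137.0)), (np.float64(448.0), np.float64(138.0))]
screws at rest [array([ 443.7, -184.2,   14. ]), array([406.3, -70. ,  14. ])] 120.19414611277007
pred [array([196.8, 137.1]), array([445.7, 138. ])]
1 [array([196.1, 136.9]), array([446.4, 137.8])]
2 [array([195.4, 136.8]), array([447.1, 137.7])]
3 [array([194.7, 136.7]), array([447.8, 137.6])]
4 [array([194. , 136.6]), array([448.6, 137.5])]
```

```bash
python3 - <<'E'
from h import *
from plant import bot
cs=bot.calibration('scene');ct=bot.calibration('top')
np.set_printoptions(precision=1,suppress=True)
for hm in [(643.5,-30.5,258),(643.5,-28.,258)]:
  for yaw in (7.3,12):
    X=np.array([np.cos(np.radians(yaw)),np.sin(np.radians(yaw)),0])
    for n,(x,z) in dict(crown=(0,73),seatwire=(0,-73),tipc=(-13,-60),tiptop=(-13,-56),mid=(0,0)).items():
        q=np.array(hm)+X*x+[0,0,z]; print(hm,yaw,n,proj(cs,q),'crop',(proj(cs,q)-[265,165])*6,'top crop',(proj(ct,q)-[290,140])*10)
im=cv2.imread('pics/t23.png')[140:180,290:330];cv2.imwrite('pics/t23b.png',cv2.resize(im,None,fx=10,fy=10,interpolation=cv2.INTER_CUBIC))
im=cv2.imread('pics/s23.png')[165:245,280:330];cv2.imwrite('pics/s23b.png',cv2.resize(im,None,fx=8,fy=8,interpolation=cv2.INTER_CUBIC))
E
```

```text
(643.5, -30.5, 258) 7.3 crown [302.1 180.6] crop [222.8  93.8] top crop [148.4  53.6]
(643.5, -30.5, 258) 7.3 seatwire [303.  231.5] crop [227.9 398.9] top crop [168.6 154.1]
(643.5, -30.5, 258) 7.3 tipc [305.4 224. ] crop [242.5 354. ] top crop [173.1 194.5]
(643.5, -30.5, 258) 7.3 tiptop [305.4 222.7] crop [242.4 346.2] top crop [172.7 192.2]
(643.5, -30.5, 258) 7.3 mid [302.6 207.2] crop [225.5 253.5] top crop [159.2 107.4]
(643.5, -30.5, 258) 12 crown [302.1 180.6] crop [222.8  93.8] top crop [148.4  53.6]
(643.5, -30.5, 258) 12 seatwire [303.  231.5] crop [227.9 398.9] top crop [168.6 154.1]
(643.5, -30.5, 258) 12 tipc [305.  223.9] crop [240.  353.2] top crop [177.1 193.8]
(643.5, -30.5, 258) 12 tiptop [305.  222.6] crop [239.9 345.5] top crop [176.6 191.5]
(643.5, -30.5, 258) 12 mid [302.6 207.2] crop [225.5 253.5] top crop [159.2 107.4]
(643.5, -28.0, 258) 7.3 crown [303.1 181. ] crop [228.7  96.1] top crop [137.7  53.7]
(643.5, -28.0, 258) 7.3 seatwire [303.9 231.9] crop [233.2 401.3] top crop [159.3 154.1]
(643.5, -28.0, 258) 7.3 tipc [306.3 224.4] crop [247.8 356.3] top crop [163.7 194.5]
(643.5, -28.0, 258) 7.3 tiptop [306.3 223.1] crop [247.7 348.5] top crop [163.2 192.2]
(643.5, -28.0, 258) 7.3 mid [303.5 207.6] crop [231.1 255.8] top crop [149.2 107.4]
(643.5, -28.0, 258) 12 crown [303.1 181. ] crop [228.7  96.1] top crop [137.7  53.7]
(643.5, -28.0, 258) 12 seatwire [303.9 231.9] crop [233.2 401.3] top crop [159.3 154.1]
(643.5, -28.0, 258) 12 tipc [305.9 224.3] crop [245.3 355.5] top crop [167.7 193.8]
(643.5, -28.0, 258) 12 tiptop [305.9 223. ] crop [245.2 347.8] top crop [167.2 191.5]
(643.5, -28.0, 258) 12 mid [303.5 207.6] crop [231.1 255.8] top crop [149.2 107.4]
```

View pics/t23b.png

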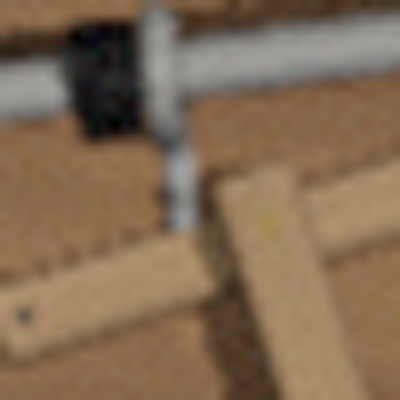

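View pics/s23b.png

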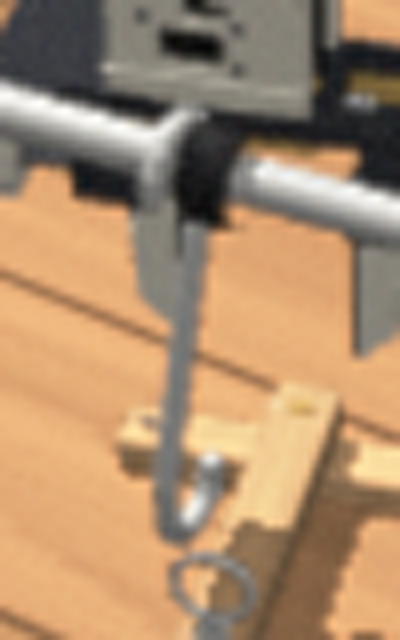

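```bash
python3 -m inch '[0.5,0.6,0.7,0,0,-1.1,-1, 1.2,1.5,1.8,0,0,-2.6,-1, 2,2.5,3,0,0,-4.2,-1, 2.8,3.5,4.2,0,0,-5.9,-1, 3.6,4.5,5.4,0,0,-7.5,-1]' | grep -v rot; python3 -c "
from h import *
from t4 import down
o=log()
print(((np.array([529.2,-45.1,142])-o['tool_pos'])/10).round(2),np.degrees((down(7.3)*R.from_euler('xyz',o['tcp_rot']).inv()).as_rotvec()).round(1))"|tail -2
```

```text
time: 29.2
tool_pos: [511.2, -64.7, 117.7]
contact_force: [-0.2, 0.7, -2.3]
grip_width: 25.6
t 29.20 q [-0.28  0.42  1.67  0.    1.06 -2.04] p [511.2 -64.7 117.7] rpy° [ 179.8   -0.3 -169.2] F [-0.2  0.7 -2.3] w 25.6
[1.8  1.96 2.43] [-0.1 -0.3 -3.5]
```

```bash
python3 -m inch '[0.5,0.6,0.7,0,0,-1.1,-1, 1,1.2,1.4,0,0,-2.3,-1, 1.5,1.7,2.1,0,0,-3.2,-1, 1.8,2,2.4,0,0,-3.5,-1, 1.8,2,2.4,0,0,-3.5,-1]' | grep -v rot; python3 m5.py 26|tail -3; python3 -c "
from h import *
im=cv2.imread('pics/s26.png')[170:255,275:350];cv2.imwrite('pics/s26a.png',cv2.resize(im,None,fx=8,fy=8,interpolation=cv2.INTER_CUBIC))
im=cv2.imread('pics/t26.png')[135:195,285:345];cv2.imwrite('pics/t26a.png',cv2.resize(im,None,fx=10,fy=10,interpolation=cv2.INTER_CUBIC))
"
```

```text
time: 29.7
tool_pos: [529.6, -44.4, 141.7]
contact_force: [-0.9, 0.0, -2.9]
grip_width: 26.0
t 29.70 q [-0.23  0.42  1.6   0.    1.13 -1.93] p [529.6 -44.4 141.7] rpy° [ 179.8   -0.3 -172.7] F [-0.9  0.  -2.9] w 26.0
0 [(array([318.8, 215.6]), array([316.9, 198.1])), (array([327.9, 218.4]), array([307.6, 199.3]))]
20 [(array([318.9, 209.7]), array([316.9, 197.7])), (array([328.1, 212.5]), array([307.4, 198.9]))]
```

View pics/s26a.png

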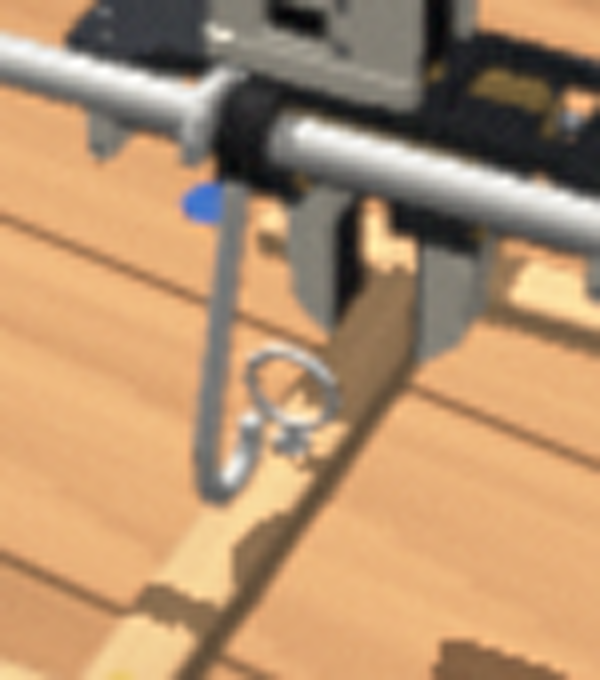

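View pics/t26a.png

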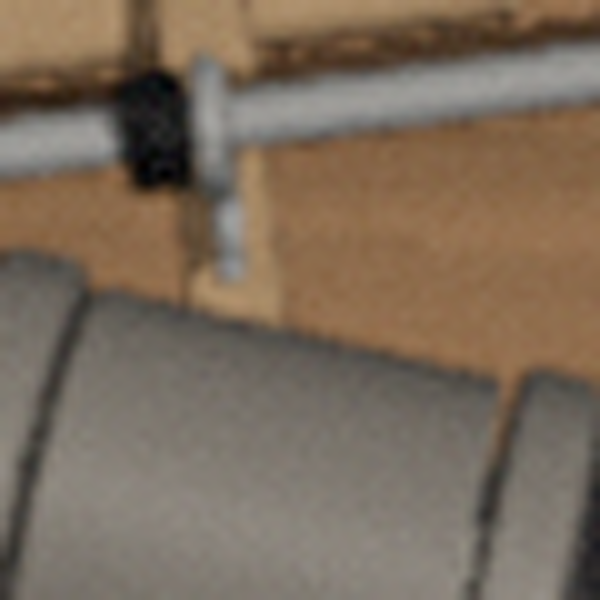

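View pics/w26.png

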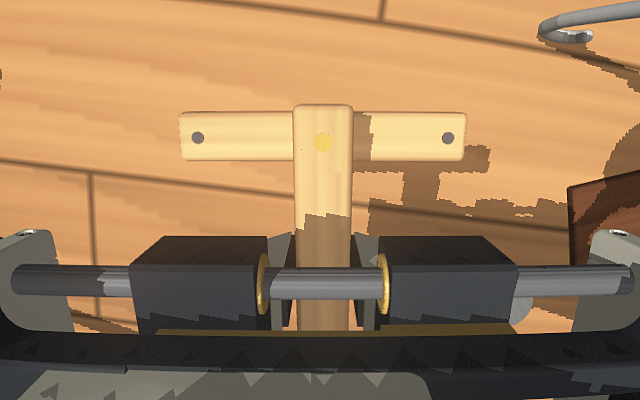

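```bash
cat > m7.py <<'E'
from h import *
from plant import bot
cs=bot.calibration('scene')
np.set_printoptions(precision=1,suppress=True)
def vert(px,xy):
    o,d=ray(cs,*px);A=np.stack([d,-np.array([0,0,1.])],1);b=np.array([xy[0],xy[1],0])-o
    t=np.linalg.lstsq(A,b,rcond=None)[0];return t[1],(o+d*t[0]-np.array([xy[0],xy[1],t[1]]))
def seat(xy): 
    return [vert(p,q) for p,q in (((302.4,231.1),xy),((306.5,222.8),(xy[0]-12.9,xy[1]-1.7)))]
if __name__=='__main__':
    print('eye',vert((311.6,218.4),(600.4,-35.3)))
    print('hook bottom wire (seat-4), tip top(seat+13)',seat((642.5,-30.5)))
E
python3 m7.py
python3 -c "
from h import *
im=cv2.imread('pics/s26.png')[205:240,295:325];cv2.imwrite('pics/s26b.png',cv2.resize(im,None,fx=20,fy=20,interpolation=cv2.INTER_NEAREST))"
```

```text
eye (np.float64(192.07954046089264), array([-0.3,  0.5,  0. ]))
hook bottom wire (seat-4), tip top(seat+13) [(np.float64(185.51296299767156), array([ 1.1, -1.6, -0. ])), (np.float64(200.9093206002749), array([-1.1,  1.7,  0. ]))]
```

View pics/s26b.png

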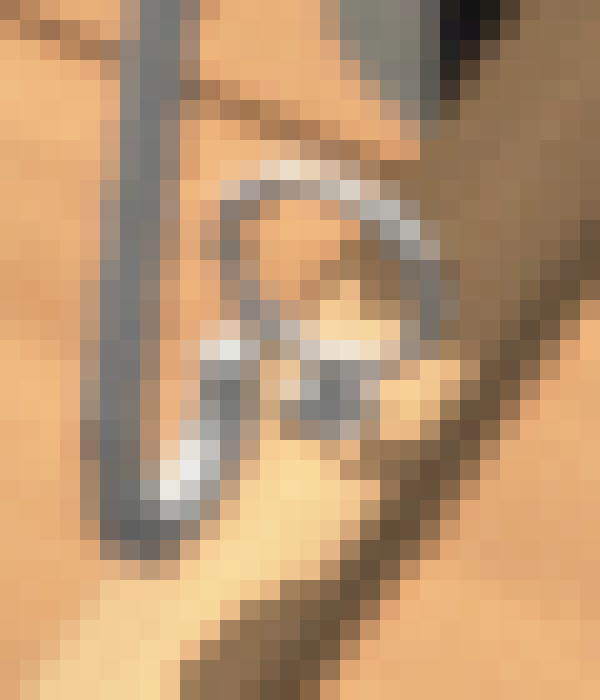

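```bash
python3 -m inch '[0.3,0,0,0,0,0,-1, 0.7,0.1,0,0,0,0,-1, 1.2,0.15,0,0,0,0,-1, 1.6,0.2,0,0,0,0,-1, 1.6,0.2,0,0,0,0,-1]' | grep -v rot; python3 m5.py 27|tail -3|head -1; python3 -c "
from h import *
im=cv2.imread('pics/s27.png')[205:240,290:325];cv2.imwrite('pics/s27b.png',cv2.resize(im,None,fx=18,fy=18,interpolation=cv2.INTER_NEAREST))"
```

```text
time: 30.35
tool_pos: [545.4, -42.8, 141.1]
contact_force: [-0.3, -0.1, -1.5]
grip_width: 25.3
t 30.35 q [-0.22  0.45  1.55  0.    1.15 -1.92] p [545.4 -42.8 141.1] rpy° [ 179.8   -0.3 -172.7] F [-0.3 -0.1 -1.5] w 25.3
```

View pics/s27b.png

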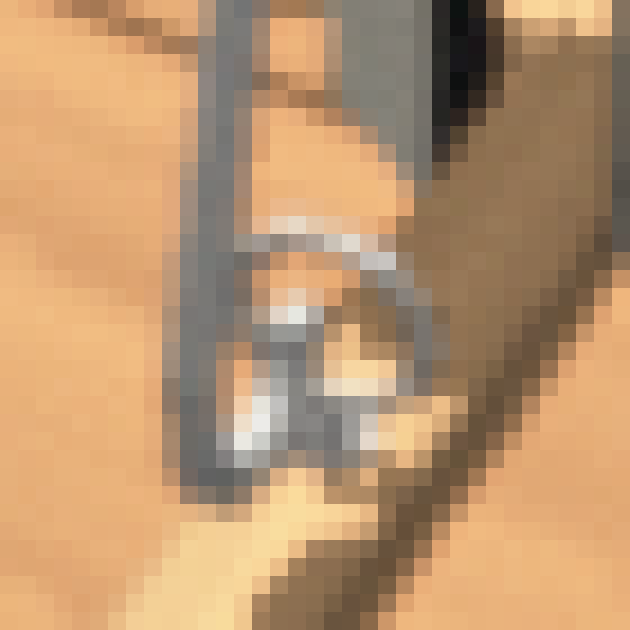

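```bash
python3 -m inch '[0.2,0,0.05,0,0,0,-1, 0.4,0.05,0.05,0,0,0,-1, 0.6,0.08,0.05,0,0,0,-1, 0.8,0.1,0.05,0,0,0,-1, 0.8,0.1,0.05,0,0,0,-1]' | grep -v rot; python3 m5.py 28|tail -3|head -1; python3 -c "
from h import *
im=cv2.imread('pics/s28.png')[205:240,290:325];cv2.imwrite('pics/s28b.png',cv2.resize(im,None,fx=18,fy=18,interpolation=cv2.INTER_NEAREST))"
```

```text
time: 31.0
tool_pos: [552.9, -41.7, 141.5]
contact_force: [-0.2, -0.0, -2.7]
grip_width: 25.6
t 31.00 q [-0.21  0.46  1.53  0.    1.16 -1.91] p [552.9 -41.7 141.5] rpy° [ 179.8   -0.3 -172.7] F [-0.2 -0.  -2.7] w 25.6
```

View pics/s28b.png

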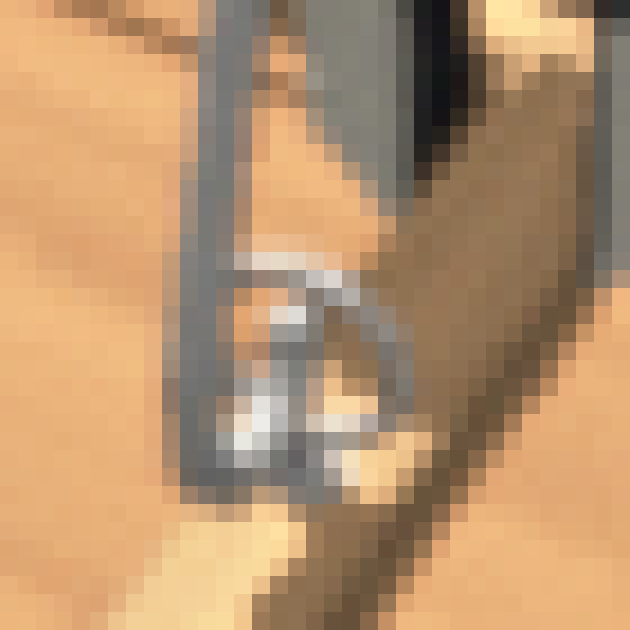

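```bash
python3 -m inch '[0.1,0,0,0,0,0,-1, 0.2,0,0,0,0,0,-1, 0.3,0,0,0,0,0,-1, 0.4,0,0,0,0,0,-1, 0.4,0,0,0,0,0,-1]' | grep -v rot;python3 -m inch '[0.1,0,0,0,0,0,-1, 0.2,0,0,0,0,0,-1, 0.3,0,0,0,0,0,-1, 0.4,0.05,0,0,0,0,-1, 0.4,0.05,0,0,0,0,-1]' | grep -v rot; python3 m5.py 29|tail -3|head -1; python3 -c "
from h import *
im=cv2.imread('pics/s29.png')[205:240,290:325];cv2.imwrite('pics/s29b.png',cv2.resize(im,None,fx=18,fy=18,interpolation=cv2.INTER_NEAREST))
im=cv2.imread('pics/t29.png')[135:195,285:345];cv2.imwrite('pics/t29a.png',cv2.resize(im,None,fx=10,fy=10,interpolation=cv2.INTER_CUBIC))"
```

```text
time: 31.65
tool_pos: [556.7, -41.8, 141.5]
contact_force: [-0.7, -1.0, -1.8]
grip_width: 25.7
time: 32.15
tool_pos: [560.8, -41.2, 141.4]
contact_force: [0.2, 0.7, -1.5]
grip_width: 25.5
t 32.15 q [-0.21  0.47  1.51  0.    1.17 -1.91] p [560.8 -41.2 141.4] rpy° [ 179.8   -0.4 -172.7] F [ 0.2  0.7 -1.5] w 25.5
```

View pics/s29b.png

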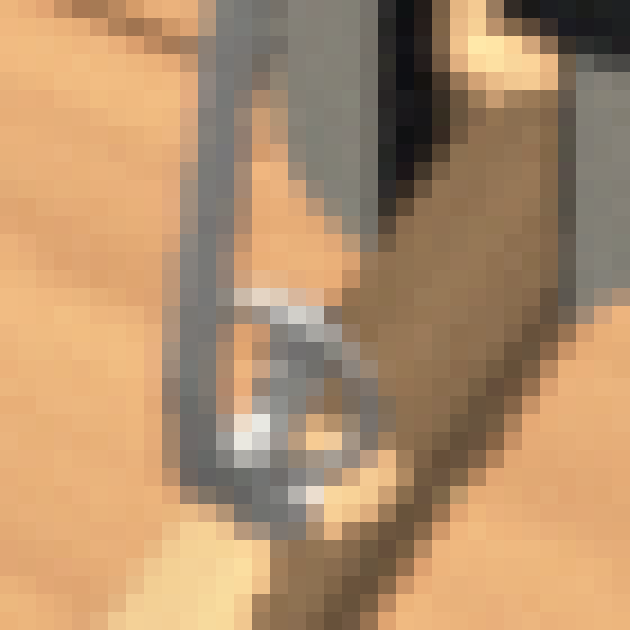

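View pics/t29a.png

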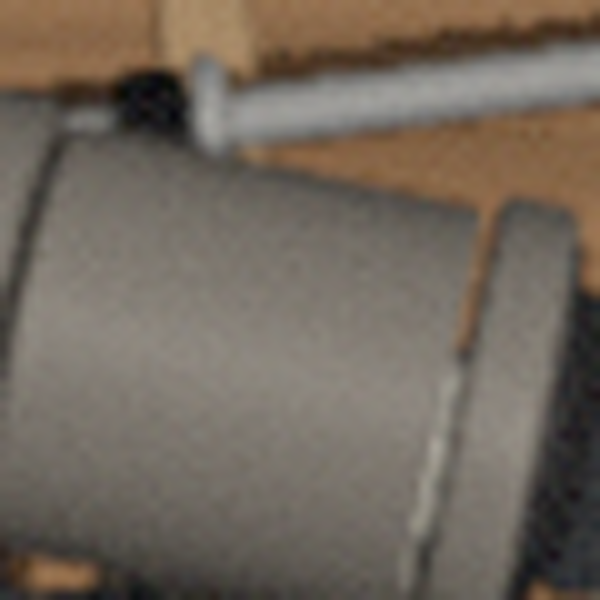

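```bash
python3 -m inch '[0.1,0,0,0,0,0,-1, 0.2,0,0,0,0,0,-1, 0.3,0,0,0,0,0,-1, 0.4,0,0,0,0,0,-1, 0.4,0,0,0,0,0,-1]' | grep -v rot;python3 -m inch '[0.1,0,0,0,0,0,-1, 0.2,0,0,0,0,0,-1, 0.3,0,0,0,0,0,-1, 0.4,0.05,0,0,0,0,-1, 0.4,0.05,0,0,0,0,-1]' | grep -v rot; python3 m5.py 30|tail -3|head -1; python3 -c "
from h import *
im=cv2.imread('pics/s30.png')[205:240,290:325];cv2.imwrite('pics/s30b.png',cv2.resize(im,None,fx=18,fy=18,interpolation=cv2.INTER_NEAREST))"
```

```text
time: 32.8
tool_pos: [564.8, -41.2, 141.4]
contact_force: [0.1, 1.1, -1.4]
grip_width: 25.9
time: 33.3
tool_pos: [568.9, -40.7, 141.4]
contact_force: [1.0, 0.2, -3.0]
grip_width: 26.0
t 33.30 q [-0.21  0.48  1.49  0.    1.18 -1.91] p [568.9 -40.7 141.4] rpy° [ 179.8   -0.4 -172.7] F [ 1.   0.2 -3. ] w 26.0
```

View pics/s30b.png

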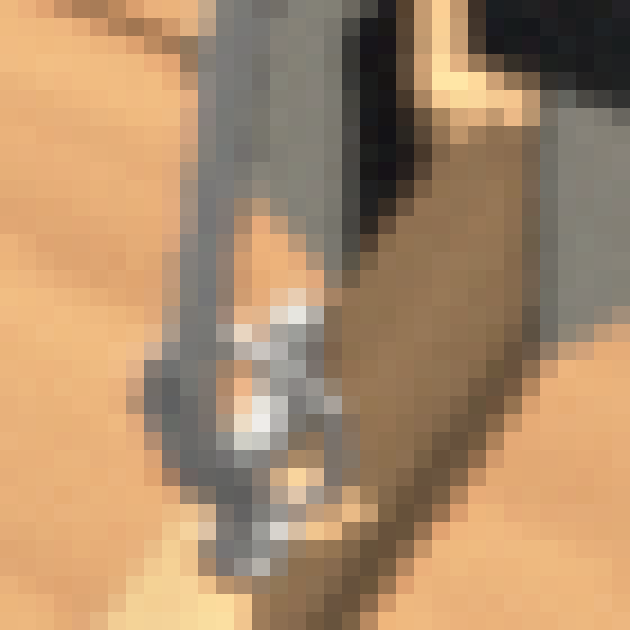

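```bash
python3 -m inch '[0,0,-0.2,0,0,0,-1, 0,0,-0.4,0,0,0,-1, 0,0,-0.7,0,0,0,-1, 0,0,-1,0,0,0,-1, 0,0,-1,0,0,0,-1]' | grep -v rot; python3 m5.py 31|tail -3|head -1; python3 -c "
from h import *
im=cv2.imread('pics/s31.png')[205:240,290:325];cv2.imwrite('pics/s31b.png',cv2.resize(im,None,fx=18,fy=18,interpolation=cv2.INTER_NEAREST))"
```

```text
time: 33.95
tool_pos: [568.4, -40.7, 130.8]
contact_force: [0.4, 0.6, -2.3]
grip_width: 25.5
t 33.95 q [-0.21  0.49  1.5   0.    1.16 -1.91] p [568.4 -40.7 130.8] rpy° [ 179.8   -0.4 -172.7] F [ 0.4  0.6 -2.3] w 25.5
```

View pics/s31b.png

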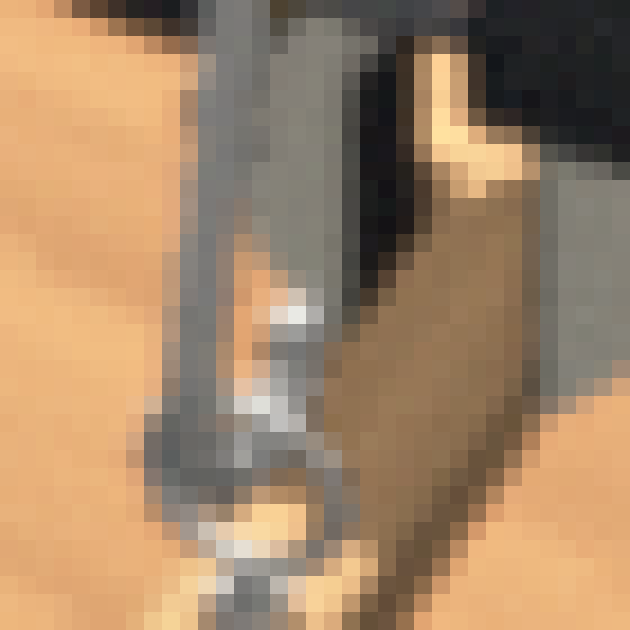

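Eye has dropped inside the lower curl, with the hook tip visible at crop (295,312) above the ring. I keep lowering in small steps until the hook takes the load.

```bash
python3 -m inch '[0,0,-0.05,0,0,0,-1, 0,0,-0.1,0,0,0,-1, 0,0,-0.2,0,0,0,-1, 0,0,-0.25,0,0,0,-1, 0,0,-0.25,0,0,0,-1]' | grep -v rot; python3 -m inch '[0,0,-0.05,0,0,0,-1, 0,0,-0.1,0,0,0,-1, 0,0,-0.12,0,0,0,-1, 0,0,-0.12,0,0,0,-1, 0,0,-0.12,0,0,0,-1]' | grep -v rot;python3 -c "
from plant import bot
print(bot.get_obs()['contact_force'],bot.get_obs()['moment'])"
```

```text
time: 34.6
tool_pos: [568.7, -40.7, 128.8]
contact_force: [-0.8, -0.3, -1.7]
grip_width: 25.4
time: 35.1
tool_pos: [568.7, -40.7, 127.6]
contact_force: [-0.6, 0.3, -2.4]
grip_width: 25.6
[-0.59392968  0.34238655 -2.36473416] [0.00616839 0.11145927 0.00908614]
```

```bash
python3 -m inch '[0,0,-0.05,0,0,0,-1, 0,0,-0.1,0,0,0,-1, 0,0,-0.12,0,0,0,-1, 0,0,-0.12,0,0,0,-1, 0,0,-0.12,0,0,0,-1]' | grep -v rot;python3 -c "
from plant import bot
print(bot.get_obs()['moment'])"; python3 -m inch '[0,0,-0.05,0,0,0,-1, 0,0,-0.1,0,0,0,-1, 0,0,-0.12,0,0,0,-1, 0,0,-0.12,0,0,0,-1, 0,0,-0.12,0,0,0,-1]' | grep -v rot;python3 -c "
from plant import bot
print(bot.get_obs()['moment'])"
```

```text
time: 35.6
tool_pos: [568.8, -40.8, 126.5]
contact_force: [-0.5, 0.4, -1.5]
grip_width: 25.5
[-0.01696156  0.10948778 -0.0187457 ]
time: 36.1
tool_pos: [569.0, -40.8, 125.5]
contact_force: [-0.4, 0.4, -0.6]
grip_width: 25.6
[ 0.08341493 -0.0005149   0.02510812]
```

```bash
python3 -m inch '[0,0,-0.03,0,0,0,-1, 0,0,-0.06,0,0,0,-1, 0,0,-0.08,0,0,0,-1, 0,0,-0.08,0,0,0,-1, 0,0,-0.08,0,0,0,-1]' | grep -v rot;python3 -c "
from plant import bot
print(bot.get_obs()['moment'])"; python3 m5.py 32|tail -3|head -1; python3 -c "
from h import *
im=cv2.imread('pics/s32.png')[150:270,260:360];cv2.imwrite('pics/s32b.png',cv2.resize(im,None,fx=5,fy=5,interpolation=cv2.INTER_CUBIC))"
```

```text
time: 36.6
tool_pos: [569.1, -40.8, 124.8]
contact_force: [-0.0, 0.2, 1.4]
grip_width: 25.5
[ 0.04683585 -0.14364939  0.00716159]
t 36.60 q [-0.21  0.5   1.51  0.    1.14 -1.91] p [569.1 -40.8 124.8] rpy° [ 179.8   -0.3 -172.7] F [-0.   0.2  1.4] w 25.5
```

View pics/s32b.png

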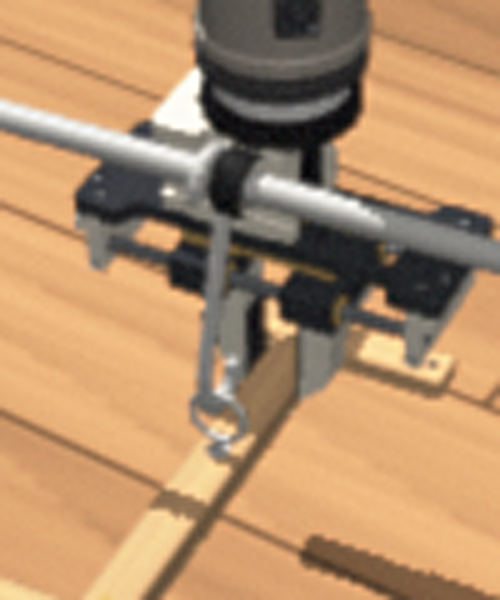

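```bash
python3 -m inch '[0,0,0.02,0,0,0,-1, 0,0,0.03,0,0,0,-1, 0,0,0.03,0,0,0,-1, 0,0,0.03,0,0,0,-1, 0,0,0.03,0,0,0,-1]' | grep -v rot;python3 -c "
from plant import bot
print(bot.get_obs()['moment'])"
```

```text
time: 37.25
tool_pos: [569.0, -40.8, 125.0]
contact_force: [-0.2, 0.7, 0.7]
grip_width: 25.7
[ 0.05827459 -0.04507494 -0.03250253]
```

```bash
python3 -m inch '[0,0,0,0,0,0,-0.35, 0,0,0,0,0,0,-0.25, 0,0,0,0,0,0,-0.1, 0,0,0,0,0,0,0.1, 0,0,0,0,0,0,0.3]' | grep -v rot; python3 m5.py 33|tail -3|head -1; python3 -c "
from h import *
im=cv2.imread('pics/s33.png')[150:290,240:380];cv2.imwrite('pics/s33b.png',cv2.resize(im,None,fx=5,fy=5,interpolation=cv2.INTER_CUBIC)[:600])"
```

```text
time: 37.75
tool_pos: [569.0, -40.8, 125.0]
contact_force: [-0.8, -0.4, 0.8]
grip_width: 52.4
t 37.75 q [-0.21  0.5   1.51  0.    1.14 -1.91] p [569.  -40.8 125. ] rpy° [ 179.8   -0.3 -172.7] F [-0.8 -0.4  0.8] w 52.4
```

View pics/s33b.png

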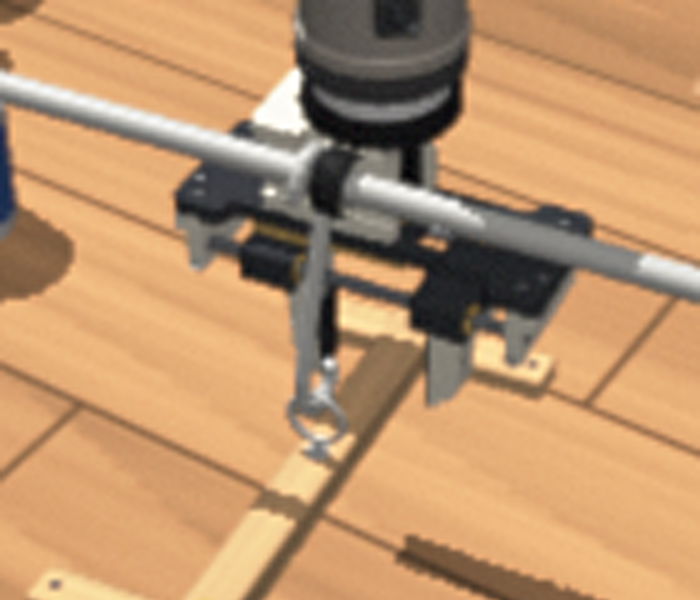

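View pics/w33.png

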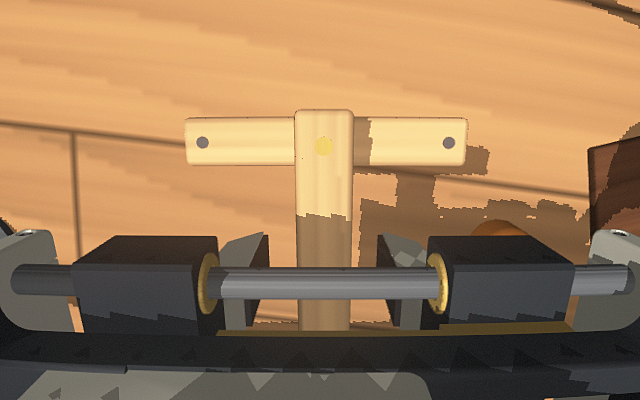

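```bash
python3 -m inch '[0,0,0,0,0,0,0.4, 0,0,0.4,0,0,0,0.4, 0,0,1.2,0,0,0,0.4, 0,0,2.4,0,0,0,0.4, 0,0,3.6,0,0,0,0.4]' | grep -v rot;python3 -m inch '[-0.3,0,1.5,0,0,0,0.4, -1.2,-0.1,3,0,0,0,0.4, -3,-0.4,5,0,0,0,0.4, -6,-0.8,7,0,0,0,0.4, -9,-1.2,9,0,0,0,0.4]' | grep -v rot; python3 m5.py 34|tail -3|head -1
```

```text
time: 38.4
tool_pos: [569.2, -40.8, 162.4]
contact_force: [-0.8, 0.5, 0.5]
grip_width: 64.3
time: 38.9
tool_pos: [477.8, -52.9, 253.9]
contact_force: [-0.4, 0.6, 0.8]
grip_width: 64.6
t 38.90 q [-0.27  0.23  1.55  0.    1.37 -1.97] p [477.8 -52.9 253.9] rpy° [ 179.8   -0.3 -172.7] F [-0.4  0.6  0.8] w 64.6
```

View pics/s34.png

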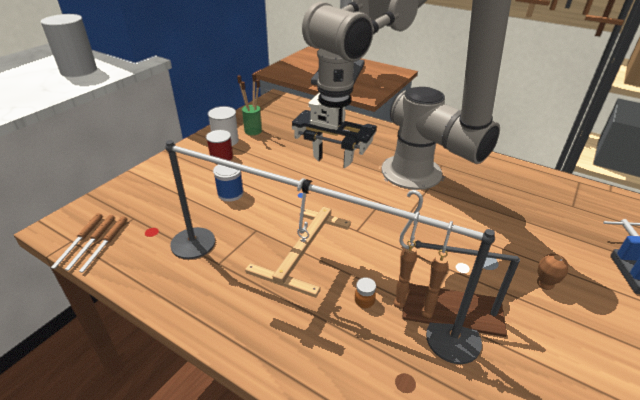

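View pics/w34.png

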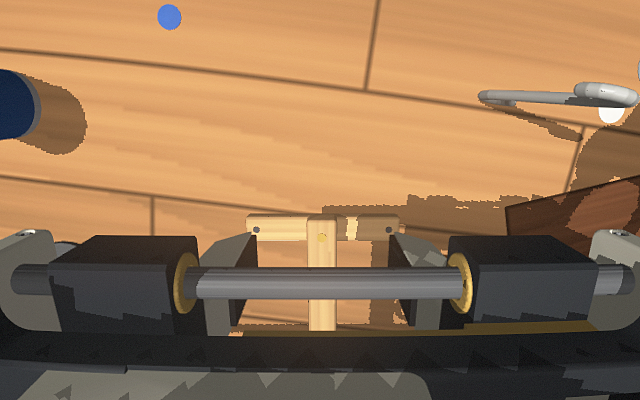

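```bash
python3 -m inch '[0,0,0,0,0,0,0.4, 0,0,0,0,0,0,0.4, 0,0,0,0,0,0,0.4, 0,0,0,0,0,0,0.4, 0,0,0,0,0,0,0.4]' | head -1; python3 m5.py 35|tail -3|head -1; for i in 1 2 3 4 5; do python3 -m inch '[0,0,0,0,0,0,0.4, 0,0,0,0,0,0,0.4, 0,0,0,0,0,0,0.4, 0,0,0,0,0,0,0.4, 0,0,0,0,0,0,0.4]' | head -1; done; python3 m5.py 36|tail -3|head -1; python3 -c "
from h import *
a=[cv2.imread(f'pics/s{n}.png')[165:305,235:375] for n in (35,36)]
print('diff',np.abs(a[0].astype(int)-a[1]).mean(), np.abs(cv2.imread('pics/s35.png').astype(int)-cv2.imread('pics/s36.png'))[300:,500:].mean())
cv2.imwrite('pics/s36a.png',cv2.resize(np.hstack(a),None,fx=2.8,fy=2.8,interpolation=cv2.INTER_CUBIC))
cv2.imwrite('pics/s36b.png',cv2.resize(a[1][:120],None,fx=5,fy=5,interpolation=cv2.INTER_CUBIC))
cv2.imwrite('pics/t36a.png',cv2.resize(cv2.imread('pics/t36.png')[120:220,260:370],None,fx=6,fy=6,interpolation=cv2.INTER_CUBIC))
"
```

```text
time: 39.55
t 39.55 q [-0.27  0.23  1.55  0.    1.37 -1.97] p [478.8 -53.1 254.5] rpy° [ 179.9   -0.1 -172.7] F [-1.1 -0.4  0.5] w 64.3
time: 40.2
time: 40.7
time: 41.2
time: 41.7
time: 42.2
t 42.20 q [-0.27  0.23  1.55  0.    1.37 -1.97] p [478.7 -53.1 254.9] rpy° [ 179.9   -0.1 -172.7] F [-0.  -0.8  0.2] w 64.4
diff 1.4033163265306123 1.394095238095238
```

View pics/s36a.png

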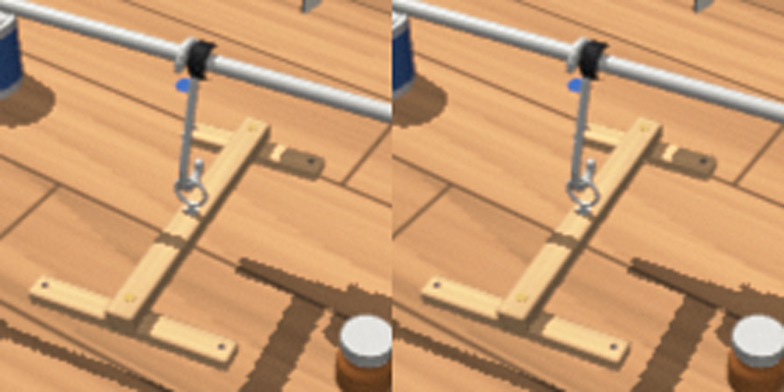

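View pics/s36b.png

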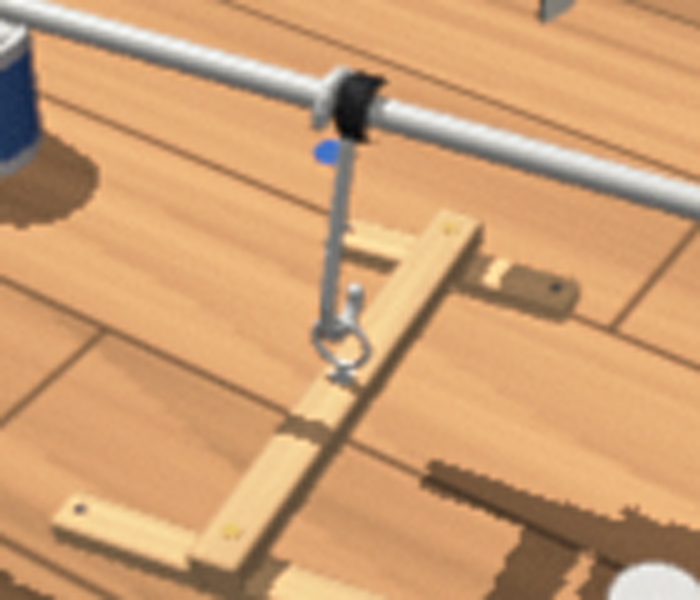

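View pics/t36a.png

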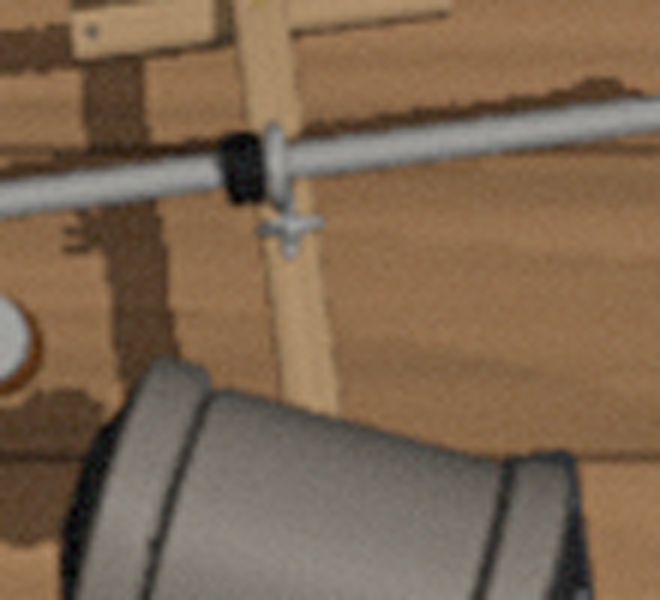

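```bash
python3 - <<'E'
from h import *
from m7 import vert
from plant import bot
cs=bot.calibration('scene');ct=bot.calibration('top');cw=bot.calibration('wrist')
np.set_printoptions(precision=1,suppress=True)
print('front pin 2v',two(cs,(281.4,271),ct,(304.0,120.6)))
print('front',vert((281.4,271),(750,-17)),'rear',vert((325,210.6),(517,-47)))
E
python3 - <<'E'
import cv2
im=cv2.imread('pics/w36.png');cv2.imwrite('pics/w36a.png',im[180:340,180:460])
E
```

```text
front pin 2v (array([746.3, -20.4, 150.5]), np.float64(1.8959564949898107))
front (np.float64(155.73345128772385), array([-0.4,  0.5, -0. ])) rear (np.float64(153.4242481076708), array([ 0.2, -0.3, -0. ]))
```

View pics/w36a.png

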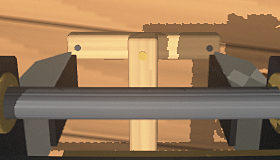

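```bash
python3 - <<'E'
import cv2,numpy as np
for n,(x0,y0,x1,y1) in (('top0',(285,135,312,160)),('t36',(285,135,312,160)),('scene0',(298,175,318,197)),('s36',(298,175,318,197))):
    g=cv2.imread(f'pics/{n}.png')[y0:y1,x0:x1].max(2);ys,xs=np.where(g<45);print(n,np.median(xs)+x0,np.median(ys)+y0,len(xs))
a=cv2.imread('pics/scene0.png').astype(int);b=cv2.imread('pics/s36.png').astype(int)
for nm,(x0,y0,x1,y1) in dict(legs=(392,225,455,312),jar=(352,275,382,310),tin=(212,160,246,202)).items(): print(nm,np.abs(a-b)[y0:y1,x0:x1].max(2).mean().round(1))
from plant import bot
print(bot.close_job())
E
```

```text
top0 300.0 147.0 68
t36 300.0 147.0 67
scene0 305.0 186.0 51
s36 305.0 187.0 47
legs 19.2
jar 27.7
tin 8.8
the job is handed in; nothing more can be done
None
```

```bash
python3 - <<'E'
import cv2,numpy as np
a=cv2.imread('pics/scene0.png')[160:330,200:520];b=cv2.imread('pics/s36.png')[160:330,200:520]
cv2.imwrite('pics/cmp.png',cv2.resize(np.vstack([a,b]),None,fx=1.7,fy=1.7))
E
```

```text
(no output)
```

View pics/cmp.png

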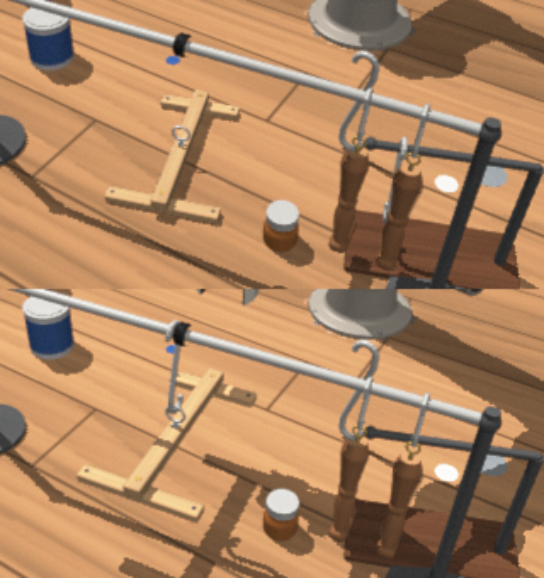

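The control now hangs by its screw eye in the lower curl of the small S-hook. The hook is on the rail, snug against the black stop ring. I handed the job in at about 42 s of the 72 s allowed.

**What I did:**
- I took the hook off the stand, gripping its shank from the robot's side, and put it over the rail.
- I slid it to the ring under about 4 to 6 N of press, and felt about 4 N or less on the ring, which slips at about 8 N.
- I threaded the eye over the tip of the curl and lowered it until the tool carried no weight. Then I opened the fingers and backed away.

**What the last checks showed:**
- **Ring:** it sits at the same pixel as at the start in the top view and within 1 pixel in the scene view, so I saw no shove. The hook lies against it.
- **Stillness:** two pictures about 2.7 s apart differ only by noise.
- **Level:** the two ends of the main bar measure 155.7 mm and 153.4 mm high, about 0.6 degrees of tilt. A separate two-camera fix put the front end at 150.5 mm, so level is only known to within 1 to 2 degrees.
- **Legs, tin and jar:** all look unmoved. My pixel comparison did change around the legs (19) and the jar (28), more than around the tin (9). By eye the changes there look like shadows, though I only compared the images after handing in.

**What went wrong on the way:**
- The first grasp on the hook closed on nothing, because the real fingertips sit about 10 to 20 mm short of the reported tool point. I opened, moved 20 mm further in than the failed grasp and gripped it properly.
- The control drooped about 1.5 degrees in the gripper while I carried it.

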